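# Pack the feed tubs away in the model hen house

## Task

Take the scraper and, with its blade in the slot under the front edge, lever the hinged roof of the model hen house up until it stands upright, keeping your fingers off it while you lever. Nest all the tubs that are there in size order, one inside the other and upright, on the hen house floor. Then close the roof fully over them and lay the scraper back flat in its tray, the way it lay (before or after the packing, as you like), leaving the glue bottle, paint jar and toy tree where they are.

Things in the scene. Friction and masses are not known exactly. Their poses are not given: they have to be found in the camera images.
- shed: base of a model hen house, fixed: grey open-topped box, 160 mm deep (its x) by 220 mm long (its y), walls 5 mm; side and back walls 60 mm high, front wall (-x side) 52 mm, leaving an 8 mm high slot under the closed roof along the whole front. Origin at the centre of the underside; x from front to back (hinge side), roughly the world's +y, so the front faces the robot's right; z up
- shed_floor (a point): centre of the base's inner floor, 6 mm above the table, axes as the base; the inside is 150 mm (x) by 210 mm (y)
- roof (a joint): angle of the roof section, hinged on the back wall's top: 0 closed, opens up and backwards to 1.75 rad. Stiff hinge: it stays at any angle it is left at and must be pushed fully open and fully shut (2 to 4 N at the front edge). White skirt 40 mm high under a flat silver corrugated sheet whose top is 46 mm above the slot's upper edge and overhangs by 6 to 8 mm; 0.16 kg, no handle
- roof_hinge (a point): middle of the hinge line, 60 mm above the table, 80 mm behind the base's centre; the hinge axis is the base's y; moves only with the base
- roof_edge (a point): middle of the roof section's lower front edge (upper edge of the slot), 160 mm from the hinge, 60 mm above the table when closed; turns with the roof. Inside it the skirt has a flat ledge, 4 mm thick, reaching 25 mm inwards from the front edge, for the blade to lift on
- scraper: flat scraper, 80 g: orange handle 90 mm long, 20 mm wide, 22 mm high; steel blade 22 mm wide, 3 mm thick, sticking out 80 mm from the handle's end, level with its underside. Origin at the centre of the handle's underside, x towards the blade's tip, z up; at the start it lies underside down in the tray, tip to the tray's +x
- scraper_tip (a point): end of the scraper's blade, on its underside, 125 mm along x from the scraper's origin
- tray: brown wooden tool tray, fixed to the table, 208 (x) by 92 (y) by 12 mm high, walls 4 mm; origin at the centre of its underside
- tray_in (a point): centre of the tray's inner floor, 4 mm above the table; the inside is 200 mm (x) by 84 mm (y)
- tub_a: blue plastic tub, round with straight walls, open at the top: outer diameter 70 mm, height 28 mm, walls 3 mm, weighted floor 4 mm thick, 40 g or so; stands upright at the start. Origin at the centre of its underside, z up. Each smaller tub fits loosely inside every larger one and its rim then stands above it. None if it is not there in this run
- tub_b: yellow plastic tub, round with straight walls, open at the top: outer diameter 56 mm, height 38 mm, walls 3 mm, weighted floor 4 mm thick, 35 g or so; stands upright at the start. Origin at the centre of its underside, z up. Each smaller tub fits loosely inside every larger one and its rim then stands above it. None if it is not there in this run
- tub_c: red plastic tub, round with straight walls, open at the top: outer diameter 43 mm, height 48 mm, walls 3 mm, weighted floor 4 mm thick, 30 g or so; stands upright at the start. Origin at the centre of its underside, z up. Each smaller tub fits loosely inside every larger one and its rim then stands above it. None if it is not there in this run
- tub_d: green plastic tub, round with straight walls, open at the top: outer diameter 30 mm, height 58 mm, walls 3 mm, weighted floor 4 mm thick, 25 g or so; stands upright at the start. Origin at the centre of its underside, z up. Each smaller tub fits loosely inside every larger one and its rim then stands above it. None if it is not there in this run
- glue: white glue bottle, 40 mm in diameter, 110 mm high, bystander; origin at its underside
- paint_jar: amber jar with black cap, 48 mm in diameter, 50 mm high, bystander; origin at its underside
- fir: toy fir tree, 52 mm in diameter, 90 mm high, bystander; origin at its underside
Things that resemble listed ones, but are neither listed nor needed, are in the scene too. What is meant by the tub_d is not white, and is the smaller of those in its own colour.

How it is judged:
On the way, in this order (a step that is already met when the one before it is completed fails the run):
1. the roof has been levered up with the scraper, without the fingers on it (value of joint roof above 0.2 rad and contact force between scraper and roof above 0.1 N and contact force between the fingers and roof below 0.5 N), for 0.1 s.
2. the roof stands upright (beyond 1.2 rad) (value of joint roof above 1.2 rad), for 0.2 s.
3. all tubs stand nested on the hen house floor (x of tub_a in the frame of shed_floor between -0.075 and 0.075 m and y of tub_a in the frame of shed_floor between -0.105 and 0.105 m and z of each of tub_a, tub_b, tub_c, tub_d in the frame of shed_floor below 0.02 m and angle between each of tub_a, tub_b, tub_c, tub_d's own z axis and vertical below 0.2 rad and x of tub_b in the frame of shed_floor between -0.075 and 0.075 m and y of tub_b in the frame of shed_floor between -0.105 and 0.105 m and x of tub_c in the frame of shed_floor between -0.075 and 0.075 m and y of tub_c in the frame of shed_floor between -0.105 and 0.105 m and x of tub_d in the frame of shed_floor between -0.075 and 0.075 m and y of tub_d in the frame of shed_floor between -0.105 and 0.105 m and horizontal distance between tub_a and tub_b below 0.022 m and horizontal distance between each of tub_a, tub_b and tub_c below 0.022 m and horizontal distance between each of tub_a, tub_b, tub_c and tub_d below 0.022 m), for 0.2 s.
At the end, for the whole second after the job is handed in: every tub present stands in the hen house, upright within 0.2 rad, underside under 20 mm above its floor, axes within 22 mm of each other (nested); roof closed within 0.04 rad; scraper flat in the tray, handle centre and tip within its outline, under 12 mm above its floor; all at rest (all of step 3 and x of scraper in the frame of tray_in between -0.104 and 0.104 m and y of scraper in the frame of tray_in between -0.046 and 0.046 m and z of each of scraper, scraper_tip in the frame of tray_in below 0.012 m and x of scraper_tip in the frame of tray_in between -0.104 and 0.104 m and y of scraper_tip in the frame of tray_in between -0.046 and 0.046 m and angle between scraper's own z axis and vertical below 0.15 rad and value of joint roof below 0.04 rad and linear speed of each of scraper, tub_a, tub_b, tub_c, tub_d below 0.02 m/s); the robot touches nothing.
It fails at once if a bystander (glue bottle, paint jar or toy tree) is moved more than 30 mm (distance of any of glue, paint_jar, fir from where it was at the start of the episode above 0.03 m).
Of tub_a, tub_b, tub_c, tub_d only 3 to 4 are there at a start; the rules pass over those that are not, and their reading is None.
At some moment in a run one of tub_a, tub_b, tub_c may be knocked a few centimetres aside while the robot is not near it.
It also fails if it takes over 210 s, if anything falls off the work surface, if the arm or the gripper's body presses on something with over 40 N, if the wrist force passes 120 N, or if a joint passes its speed limit or range.

## Robot

A 6-joint arm with a two-finger parallel gripper is mounted at the origin on the work surface. World frame = base frame: x ahead of the robot, y to its left, z up, the work surface at z = 0. Lengths are in m, angles in rad, forces in N, time in s.
With the tool pointing down it reaches from about 0.425 to 0.95 m from the base axis. Payload 14.7 kg.
Tool frame: the origin (TCP) lies on the mounting face of the last link; the fingertips stand 173 mm ahead of it and the grasp point (between the pads) lies 155 mm ahead of it; x points along the fingers, z is the direction in which the jaws open and shut, and the axes are right-handed (so a half turn about x gives the same grasp; the last joint's range is limited). The gripper opens to 85 mm and grips with 20 to 120 N. Pads are 22 mm wide; open, the fingers measure 114 mm over their backs; the gripper's body (76 mm by 85 mm) begins 54 mm behind the grasp point. The pads swing forward as they close: fully open they stand 13 mm farther back than shut.
Start: joints at [1.245, 0.48, 1.596, -0, 1.065, -0.047], TCP at [0.179, 0.625, 0.405] pointing down, gripper open.
Joint ranges: [-2.75, 2.75], [-0.82, 2.05], [0.23, 2.67], [-1.56, 4.7], [0.09, 2.69], [-2.92, 2.92]. Speed limits (rad/s): [1.89, 1.89, 2.39, 3.01, 3.01, 3.01].

## Interface

Orientations are given as a unit quaternion [w, x, y, z].
In Python, from bench import env gives the robot as it stands. The module is installed in compiled form; this text tells all that it offers.
- The arm moves only by the tool send_rows, never from a script. Its argument "targets" is a list of rows, each an object with "linear": the shift along the tool's x, y, z in mm, a list of three; "turn": the turn, a rotation vector about the tool's x, y, z in units of 5 degrees (1.0 is 5 degrees), a list of three; "jaw": the opening, from 0 (shut) to 1 (fully open). A call has 1 to 12 rows; each row shifts and turns the pose as measured when the row begins, along the tool's axes as they then stand; what a row does not reach is not made up. A row lasts 1/8 s, in which the tool goes at most 62.5 mm and 10.7 degrees, less where a joint would pass 70% of its speed; a pose out of reach is approached as far as the arm can. A call is refused whole if a number of a shift passes 62.5 or a number of a turn 1, either way. A call with a gripper value outside its range is refused whole. The fingers move at their own pace and stop on an object; the grip force is fixed at half the most. Time passes only in rows, so rows that do not move let the fingers close. It gives the time, the measured TCP pose, the force and the opening at its end, in the units of the state.
- env.read_state(): the state, without advancing time (a new reading comes with each control period).
- env.read_camera(name): name is "side" or "top"; returns the picture (384x512x3 uint8, red, green, blue); there is no depth.
- env.camera_params(name): a dict with "fx", "fy", "cx", "cy" (pixels), "R" (3x3) and "t" (3): a world point X has camera coordinates R X + t. Camera axes: x right, y down, z forward; pixel columns grow to the right and rows downward; lengths in m; the calibration is good to about 2 mm. A picture is of the moment at which its call begins. camera_params takes no time and is no camera call.
- env.close_job(): hands the job in, once; it reports no verdict.
Trained networks look in the newest picture that a camera, given by its name, has taken for a name from the list of things; names that differ only in an ending like _2 or _b are one class to them, and where a whole thing is asked for, a point or a joint stands for the part that bears it (a point fixed in the world has none). Each returns a list of dicts, best first, with "score" (0 to 1); they miss things now and then, are a little off and sometimes report something else, mostly with a low value. They report only what shows in the picture. A call takes as long as a camera call. They do not tell look-alikes from the thing itself.
- env.outline_of(camera, name): "region" (384x512 bool, what is visible of it) and "extent" ([left, top, width, height] as shares, 0 to 1, of the picture: columns of its width, rows of its height, round what is visible of it).
- env.spot_point(camera, name): "xy" ([column, row] as shares, 0 to 1, of the picture: columns of its width, rows of its height: a listed point, or the origin of a listed thing).
The state is a dict: "t": time; "joints": joint angles; "joint_vel": joint speeds; "joint_efforts": joint torques, N m; "position": TCP position; "tcp_rot": TCP orientation; "contact_force": force on the tool from outside, world axes, zero at the start; "wrist_torque": the same for the moment, N m; "opening": opening from 0.0 (shut) to 1.0 (fully open).
Only numpy, scipy, OpenCV 4.12 (cv2) and the standard library are available. Lean on these libraries where they do the work, as an engineer would, in place of code of your own. Each camera call takes 0.05 s, during which the arm holds its last target.

## Working session

There is one attempt and no reset: what is moved stays moved. The work goes in short steps, Python scripts to look and compute and a tool call to move; the robot and the scene stay as the last step left them, time stands still between calls to the robot, and variables do not carry over. Pictures are saved under pics/ and viewed, and the job is handed in when it is done.

Besides the shell and the picture viewer there is one more tool, called after "Emit:" by a JSON object that holds its "fn" and its "kwargs", one argument or row to a line. send_rows: Moves the arm, as the interface text tells. Its arguments: {"type":"object","properties":{"targets":{"type":"array","items":{"type":"object","properties":{"linear":{"type":"array","items":{"type":"number"}},"turn":{"type":"array","items":{"type":"number"}},"jaw":{"type":"number"}}}}},"required":["targets"]}

```bash
ls -la; mkdir -p pics
python3 - <<'E'
from bench import env
import cv2
s=env.read_state(); print(s)
for c in ["side","top"]:
    p=env.camera_params(c); print(c,p)
    im=env.read_camera(c); cv2.imwrite(f"pics/{c}0.png",cv2.resize(im[:,:,::-1],(768,576),interpolation=cv2.INTER_CUBIC))
E
```

```text
total 12
drwxr-xr-x  3 agent agent 4096 Dec  6 22:59 .
drwxr-xr-x 23 root  root  4096 Dec  6 22:59 ..
drwxr-xr-x  2 agent agent 4096 Dec  6 22:59 pics
{'t': 0.0, 'joints': array([ 1.24541676e+00,  4.80800614e-01,  1.59689578e+00, -7.06401922e-06,
        1.06506375e+00, -4.66009447e-02]), 'joint_vel': array([ 0.00147275,  0.00187044, -0.0008119 ,  0.00018824,  0.00113817,
       -0.00019981]), 'joint_efforts': array([ 1.23050257e-03, -9.50647616e+01, -4.30176044e+01, -3.53488349e-05,
        1.24667224e-02, -2.06229078e-05]), 'position': array([0.17878276, 0.62471195, 0.40408436]), 'tcp_rot': array([ 0.5642793 , -0.42591689,  0.56495846,  0.42544755]), 'contact_force': array([-0.11475624, -0.21639305, -1.25396145]), 'wrist_torque': array([-0.01000372,  0.00719101,  0.01875218]), 'opening': 1.0025705382481918}
side {'fx': 356.8377071338906, 'fy': 356.8377071338906, 'cx': 253.59469982643589, 'cy': 192.29733871123798, 'R': array([[ 0.9557854 , -0.29392135,  0.00919257],
       [-0.19833804, -0.66741302, -0.71778958],
       [ 0.21710892,  0.68422957, -0.69619941]]), 't': array([-0.5699038 ,  0.12338791,  0.98586072])}
top {'fx': 467.98304141798906, 'fy': 467.98304141798906, 'cx': 259.1814434048583, 'cy': 187.19223030712942, 'R': array([[ 0.01293358, -0.9998804 ,  0.00847937],
       [-0.98252043, -0.01428304, -0.18560603],
       [ 0.18570494, -0.00593061, -0.98258766]]), 't': array([-0.04496224,  0.5702231 ,  1.00650846])}
```

View pics/side0.png

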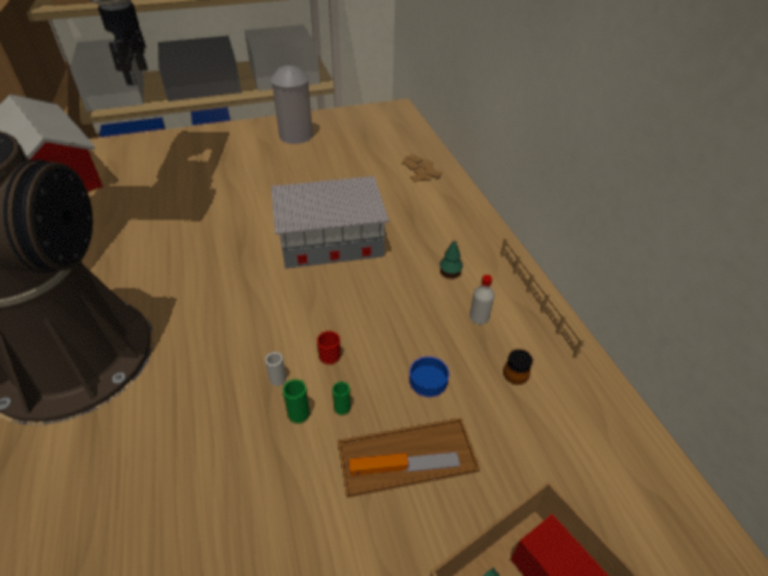

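View pics/top0.png

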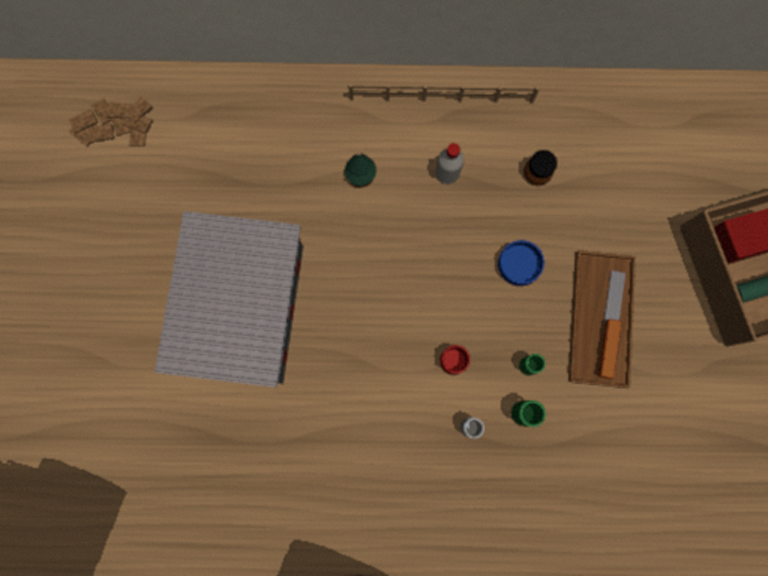

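The side and top views show blue, red, two green (small one is tub_d) and one white look-alike tub, and no yellow one. The scraper is in the tray with its tip towards +x (top view, px ~615,275), and the roof is closed. Next I measure positions.

```bash
cat > h.py <<'E'
import numpy as np, cv2
from bench import env
from scipy.spatial.transform import Rotation as Ro
P={c:env.camera_params(c) for c in("side","top")}
def proj(c,X):
    p=P[c]; X=np.atleast_2d(X); q=X@p["R"].T+p["t"]
    return np.c_[p["fx"]*q[:,0]/q[:,2]+p["cx"],p["fy"]*q[:,1]/q[:,2]+p["cy"]]
def back(c,uv,z):
    p=P[c]; d=p["R"].T@np.array([(uv[0]-p["cx"])/p["fx"],(uv[1]-p["cy"])/p["fy"],1]); o=-p["R"].T@p["t"]
    return o+d*(z-o[2])/d[2]
def tri(u1,u2):
    A=[];b=[]
    for c,uv in(("side",u1),("top",u2)):
        p=P[c]; M=np.c_[p["R"],p["t"]]
        K=np.array([[p["fx"],0,p["cx"]],[0,p["fy"],p["cy"]],[0,0,1]])@M
        A+= [uv[0]*K[2]-K[0],uv[1]*K[2]-K[1]]
    A=np.array(A); return np.linalg.lstsq(A[:,:3],-A[:,3],rcond=None)[0]
def R():
    s=env.read_state(); q=s["tcp_rot"]; return s,Ro.from_quat([q[1],q[2],q[3],q[0]])
def save(name,c,im=None,crop=None,sc=1.5):
    if im is None: im=env.read_camera(c)
    if crop: im=im[crop[1]:crop[3],crop[0]:crop[2]]
    im=cv2.resize(im,None,fx=sc,fy=sc,interpolation=cv2.INTER_CUBIC)
    cv2.imwrite(f"pics/{name}.png",im[:,:,::-1])
E
python3 - <<'E'
from h import *
for c in("side","top"):
    env.read_camera(c)
zs=dict(shed=0,roof_edge=.06,roof_hinge=.06,scraper=.004,scraper_tip=.004,tray=0,tub_a=0,tub_b=0,tub_c=0,tub_d=0,glue=0,paint_jar=0,fir=0)
for n,z in zs.items():
    for c in("top","side"):
        for r in env.spot_point(c,n)[:3]:
            uv=np.array(r["xy"])*[512,384]
            print(n,c,round(r["score"],2),uv.round(1),back(c,uv,z).round(4))
print(env.read_state()["t"])
E
```

```text
shed top 0.69 [159.2 202.8] [0.54   0.1983 0.    ]
shed top 0.29 [411.4 182.4] [ 0.5979 -0.4015  0.    ]
shed side 0.68 [219.3 160.5] [0.5312 0.1915 0.    ]
roof_edge top 0.84 [193.4 203. ] [0.5315 0.1094 0.06  ]
roof_edge side 0.94 [221.6 161.4] [0.5237 0.1119 0.06  ]
roof_hinge side 0.69 [217.5 131.4] [0.5485 0.2778 0.06  ]
scraper top 0.57 [403.4 231.3] [ 0.4802 -0.3759  0.004 ]
scraper top 0.48 [298.6 239.7] [ 0.4573 -0.1307  0.004 ]
scraper side 0.93 [249.3 312.2] [ 0.4702 -0.3759  0.004 ]
scraper_tip top 0.67 [414.2 182.3] [ 0.5974 -0.4069  0.004 ]
scraper_tip side 0.57 [301.9 306.2] [ 0.5929 -0.3973  0.004 ]
tray top 0.79 [401.2 213.1] [ 0.5235 -0.3739  0.    ]
tray top 0.21 [347.6 178.8] [ 0.6045 -0.2488  0.    ]
tray side 0.83 [270.1 305.6] [ 0.5226 -0.3722  0.    ]
tub_a top 0.7 [348.8 179. ] [ 0.604  -0.2518  0.    ]
tub_a top 0.69 [300.  239.2] [ 0.4588 -0.1343  0.    ]
tub_a top 0.56 [314.3 284.4] [ 0.3558 -0.1669  0.    ]
tub_a side 0.97 [198.6 272.5] [ 0.3781 -0.2333  0.    ]
tub_a side 0.74 [218.1 237.2] [ 0.4514 -0.136   0.    ]
tub_a side 0.72 [285.3 253.5] [ 0.6105
[... 857 characters left out ...]
0.97 [198.6 272.5] [ 0.3781 -0.2333  0.    ]
tub_d side 0.74 [218.1 237.2] [ 0.4514 -0.136   0.    ]
tub_d side 0.72 [285.3 253.5] [ 0.6105 -0.2416  0.    ]
glue top 0.73 [297.9 114.5] [ 0.7639 -0.1301  0.    ]
glue side 0.6 [317.8 214. ] [ 0.7536 -0.1354  0.    ]
glue side 0.55 [218. 131.] [0.5671 0.3664 0.    ]
glue side 0.16 [220.2 164.1] [0.5298 0.1718 0.    ]
paint_jar top 0.73 [356.4 113. ] [ 0.7701 -0.2742  0.    ]
paint_jar top 0.4 [402.1 211.3] [ 0.5278 -0.3762  0.    ]
paint_jar side 0.93 [343.3 252. ] [ 0.7617 -0.2817  0.    ]
fir top 0.8 [240.7 116. ] [0.7578 0.0102 0.    ]
fir top 0.28 [401.3 211.5] [ 0.5273 -0.3743  0.    ]
fir side 0.66 [302.5 182.3] [0.764  0.0064 0.    ]
1.5
```

Run:
```python
from h import *
im=env.read_camera("top"); np.save("top.npy",im); im2=env.read_camera("side"); np.save("side.npy",im2)
save("t_tray","top",im,(290,150,440,270),5)
save("t_shed","top",im,(95,130,215,265),4.4)
save("s_tray","side",im2,(170,210,330,335),4.7)
save("s_shed","side",im2,(170,105,270,185),7)
s,r=R(); print(r.as_matrix().round(3))
```

```text
[[-0.    -0.961  0.275]
 [-0.     0.275  0.961]
 [-1.     0.    -0.   ]]
```

View pics/t_tray.png

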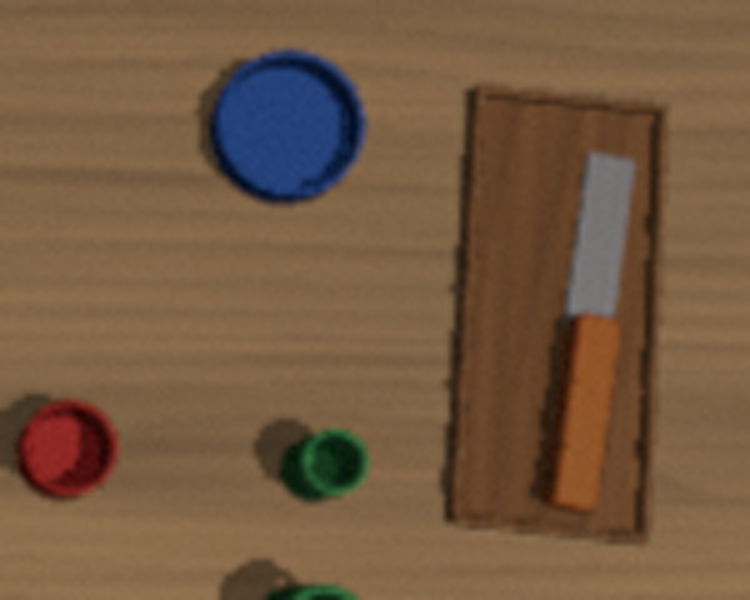

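View pics/t_shed.png

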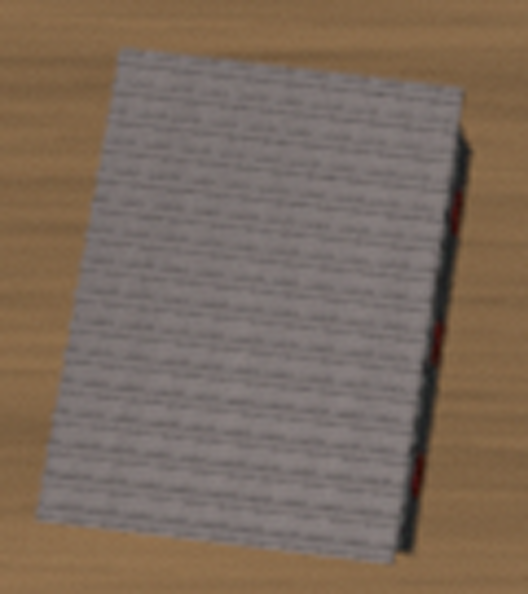

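View pics/s_tray.png

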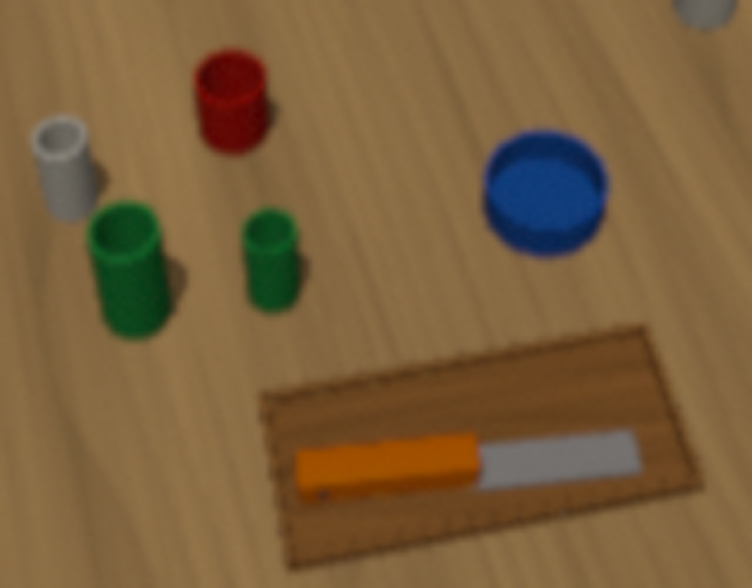

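View pics/s_shed.png

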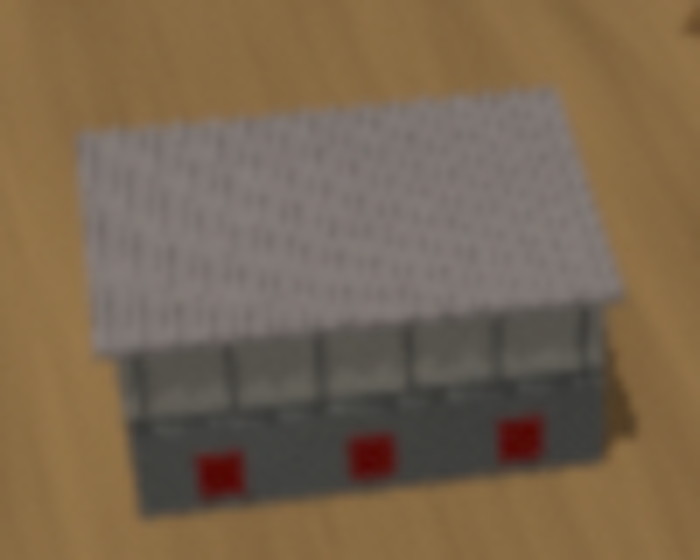

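The shed shows cleanly in both views; roof corners in the crops are top (118,48),(462,88),(394,562),(38,520) and side (80,132),(556,90),(622,296),(98,352). I'll fit these, plus the tray and scraper.

Run:
```python
from h import *
from scipy.optimize import least_squares
f=lambda p,s,o:(np.array(p)+.5)/s-.5+np.array(o)
t=f([(118,48),(462,88),(394,562),(38,520)],4.4,(95,130))
sd=f([(80,132),(556,90),(622,296),(98,352)],7,(170,105))
bs=f([(142,516),(604,460)],7,(170,105))
for u in t: print("top corner",back("top",u,.106).round(4))
for u in sd: print("side corner",back("side",u,.106).round(4))
for u in bs: print("base bot",back("side",u,0).round(4))
# local: top corners order: far-back(+x world, +y)=> local (bx, -y?) shed x ~ +Y world, shed y ~ -X world
def loc(p): 
    x,y,a,xb,xf,yo=p; return x,y,a
def W(p,L):
    c,s=np.cos(p[2]),np.sin(p[2]); L=np.array(L,float); 
    return np.c_[p[0]+c*L[:,0]-s*L[:,1],p[1]+s*L[:,0]+c*L[:,1],L[:,2]]
def res(p):
    xb,xf,yo=p[3:6]
    A=[[xb,-yo,.106],[-xf,-yo,.106],[-xf,yo,.106],[xb,yo,.106]]
    B=[[xb,yo,.106],[xb,-yo,.106],[-xf,-yo,.106],[-xf,yo,.106]]
    C=[[-.08,.11,0],[-.08,-.11,0]]
    return np.r_[(proj("top",W(p,A))-t).ravel(),(proj("side",W(p,B))-sd).ravel(),(proj("side",W(p,C))-bs).ravel(),(np.array(p[3:6])-[.087,.087,.117])/.002]
r=least_squares(res,[.535,.195,1.5,.087,.087,.117]); print("shed",r.x.round(4),np.abs(r.fun).max(),r.fun.round(1))
# tray & scraper
tt=f([(478,88),(664,105),(645,540),(448,520)],5,(290,150))
ts=f([(645,328),(702,487),(290,570),(262,395)],4.7,(170,210))
def res2(p):
    A=np.array([[.104,.046,.012],[.104,-.046,.012],[-.104,-.046,.012],[-.104,.046,.012]])
    return np.r_[(proj("top",W(p,A))-tt).ravel(),(proj("side",W(p,A))-ts).ravel()]
r=least_squares(res2,[.523,-.373,-.1]); print("tray",r.x.round(4),r.fun.round(1))
# scraper: handle top corners (top cam) z=.026 ; blade tip z=.007
ht=f([(572,316),(620,318),(598,511),(553,505)],5,(290,150)); bt=f([(588,153),(634,157)],5,(290,150))
hs=f([(297,455),(476,434)],4.7,(170,210)); bss=f([(633,430),(641,470)],4.7,(170,210))
def res3(p):
    A=[[.045,.01,.026],[.045,-.01,.026],[-.045,-.01,.026],[-.045,.01,.026]]
    B=[[.125,.011,.007],[.125,-.011,.007]]; C=[[-.045,.01,.026],[.045,.01,.026]]
    return np.r_[(proj("top",W(p,A))-ht).ravel(),(proj("top",W(p,B))-bt).ravel(),(proj("side",W(p,C))-hs).ravel(),(proj("side",W(p,B))-bss).ravel()]
r=least_squares(res3,[.475,-.376,-.2]); print("scraper",r.x.round(4),r.fun.round(1))
```

```text
top corner [0.6604 0.2657 0.106 ]
top corner [0.6424 0.0942 0.106 ]
top corner [0.4095 0.118  0.106 ]
top corner [0.427 0.288 0.106]
side corner [0.4286 0.2919 0.106 ]
side corner [0.6596 0.2632 0.106 ]
side corner [0.6398 0.0935 0.106 ]
side corner [0.4097 0.1193 0.106 ]
base bot [0.4183 0.1291 0.    ]
base bot [0.6369 0.1062 0.    ]
shed [0.5349 0.1927 1.4679 0.0855 0.087  0.1168] 0.9877917954385111 [ 0.   0.2  0.   0.1 -0.1 -0.1 -0.8 -0.2 -0.2  0.4 -0.1 -0.4  0.6 -0.3
  0.1  0.2 -0.1  1.   0.2  0.9 -0.8 -0.  -0.1]
tray [ 0.5252 -0.372  -0.0949] [-0.3 -0.7  1.1  0.   1.   0.9  0.5  0.5  0.8 -1.   1.1 -0.7 -0.8 -1.
 -0.8 -0.4]
scraper [ 0.4769 -0.3778 -0.1707] [ 1.4 -0.9  0.4  0.2  0.   0.3  0.3 -0.1 -0.5 -0.1 -0.5  0.7 -0.5 -0.7
  0.3 -0.7 -0.2  0.1  0.2  0.1]
```

```bash
cat > plan.py <<'E'
from h import *
import json
def downR(az):
    z=np.array([np.cos(az),np.sin(az),0]); x=np.array([0,0,-1.]); y=np.cross(z,x)
    return Ro.from_matrix(np.c_[x,y,z])
def rows(path,jaw,start=None,dp=0,dt=2):
    """path: list of (pos,Rot). prints rows"""
    s,r=R(); p=s["position"].copy()
    if start: p,r=start
    out=[]
    for P_,R_ in path:
        d=np.round(r.inv().apply(P_-p)*1000,dp); tv=np.round((r.inv()*R_).as_rotvec()/np.deg2rad(5),dt)
        d=d+0.0; tv=tv+0.0
        if abs(d).max()>62.5 or abs(tv).max()>1: print("LIMIT",d,tv)
        out.append((d,tv)); p=p+r.apply(d/1000); r=r*Ro.from_rotvec(tv*np.deg2rad(5))
    g=lambda v:[int(x) if x==int(x) else float(x) for x in v]
    for k in range(0,len(out),12):
        print("["+",".join('{"linear":%s,"turn":%s,"jaw":%s}'%(json.dumps(g(d)).replace(" ",""),json.dumps(g(t)).replace(" ",""),jaw) for d,t in out[k:k+12])+"]\n")
    return p,r
def lin(p1,R1,n,start=None):
    s,r=R(); p=s["position"]
    if start: p,r=start
    dv=(r.inv()*R1).as_rotvec()
    return [(p+(p1-p)*k/n,r*Ro.from_rotvec(dv*k/n)) for k in range(1,n+1)]
def arc(p1,az0,az1,n,start=None):
    s,r=R(); p=s["position"]
    if start: p,r=start
    r0,f0=np.hypot(*p[:2]),np.arctan2(p[1],p[0]); r1,f1=np.hypot(*p1[:2]),np.arctan2(p1[1],p1[0])
    o=[]
    for k in range(1,n+1):
        u=k/n; rr=r0+(r1-r0)*u; ff=f0+(f1-f0)*u
        o.append((np.array([rr*np.cos(ff),rr*np.sin(ff),p[2]+(p1[2]-p[2])*u]),downR(az0+(az1-az0)*u)))
    return o
def az():
    s,r=R(); z=r.as_matrix()[:,2]; return np.arctan2(z[1],z[0])
E
python3 - <<'E'
from plan import *
yaw=-.1707; g=np.array([.4769+.02*np.cos(yaw),-.3778+.02*np.sin(yaw),.30])
rows(arc(g,az(),yaw-np.pi/2,36),0.33)
E
```

```text
[{"linear":[3,-35,-2],"turn":[0.97,0,0],"jaw":0.33},{"linear":[3,-35,0],"turn":[0.96,0,0],"jaw":0.33},{"linear":[3,-35,0],"turn":[0.97,0,0],"jaw":0.33},{"linear":[3,-35,2],"turn":[0.96,0,0],"jaw":0.33},{"linear":[3,-35,3],"turn":[0.97,0,0],"jaw":0.33},{"linear":[2,-35,3],"turn":[0.96,0,0],"jaw":0.33},{"linear":[3,-34,5],"turn":[0.97,0,0],"jaw":0.33},{"linear":[3,-35,6],"turn":[0.96,0,0],"jaw":0.33},{"linear":[3,-34,6],"turn":[0.97,0,0],"jaw":0.33},{"linear":[3,-34,8],"turn":[0.97,0,0],"jaw":0.33},{"linear":[3,-34,9],"turn":[0.96,0,0],"jaw":0.33},{"linear":[3,-33,10],"turn":[0.97,0,0],"jaw":0.33}]

[{"linear":[3,-33,11],"turn":[0.96,0,0],"jaw":0.33},{"linear":[3,-33,11],"turn":[0.97,0,0],"jaw":0.33},{"linear":[3,-32,13],"turn":[0.96,0,0],"jaw":0.33},{"linear":[3,-31,14],"turn":[0.97,0,0],"jaw":0.33},{"linear":[2,-32,14],"turn":[0.97,0,0],"jaw":0.33},{"linear":[3,-31,16],"turn":[0.96,0,0],"jaw":0.33},{"linear":[3,-30,16],"turn":[0.97,0,0],"jaw":0.33},{"linear":[3,-30,18],"turn":[0.96,0,0],"jaw":0.33},{"linear":[3,-29,18],"turn":[0.97,0,0],"jaw":0.33},{"linear":[3,-29,19],"turn":[0.96,0,0],"jaw":0.33},{"linear":[3,-28,20],"turn":[0.97,0,0],"jaw":0.33},{"linear":[3,-27,20],"turn":[0.96,0,0],"jaw":0.33}]

[{"linear":[3,-27,22],"turn":[0.97,0,0],"jaw":0.33},{"linear":[3,-26,22],"turn":[0.97,0,0],"jaw":0.33},{"linear":[3,-25,23],"turn":[0.96,0,0],"jaw":0.33},{"linear":[2,-24,24],"turn":[0.97,0,0],"jaw":0.33},{"linear":[3,-24,24],"turn":[0.96,0,0],"jaw":0.33},{"linear":[3,-23,25],"turn":[0.97,0,0],"jaw":0.33},{"linear":[3,-22,26],"turn":[0.96,0,0],"jaw":0.33},{"linear":[3,-22,27],"turn":[0.97,0,0],"jaw":0.33},{"linear":[3,-20,27],"turn":[0.96,0,0],"jaw":0.33},{"linear":[3,-20,27],"turn":[0.97,0,0],"jaw":0.33},{"linear":[3,-19,29],"turn":[0.97,0,0],"jaw":0.33},{"linear":[3,-18,28],"turn":[0.96,0,0],"jaw":0.33}]
```

Emit:
{"fn": "send_rows", "kwargs": {
  "targets": [
    {"linear": [2, -35, -2], "turn": [0.97, 0, 0], "jaw": 0.33},
    {"linear": [2, -35, 0], "turn": [0.96, 0, 0], "jaw": 0.33},
    {"linear": [2, -35, 0], "turn": [0.97, 0, 0], "jaw": 0.33},
    {"linear": [2, -35, 2], "turn": [0.96, 0, 0], "jaw": 0.33},
    {"linear": [2, -35, 3], "turn": [0.97, 0, 0], "jaw": 0.33},
    {"linear": [2, -35, 3], "turn": [0.96, 0, 0], "jaw": 0.33},
    {"linear": [2, -34, 5], "turn": [0.97, 0, 0], "jaw": 0.33},
    {"linear": [2, -35, 6], "turn": [0.96, 0, 0], "jaw": 0.33},
    {"linear": [2, -34, 6], "turn": [0.97, 0, 0], "jaw": 0.33},
    {"linear": [2, -34, 8], "turn": [0.97, 0, 0], "jaw": 0.33},
    {"linear": [2, -34, 9], "turn": [0.96, 0, 0], "jaw": 0.33},
    {"linear": [2, -33, 10], "turn": [0.97, 0, 0], "jaw": 0.33}
  ]
}}

```text
t: 3.1
position: [0.5193, 0.3756, 0.38]
tcp_rot: [0.702, -0.088, 0.701, 0.09]
contact_force: [0.4, 0.0, -0.1]
opening: 0.327
```

Emit:
{"fn": "send_rows", "kwargs": {
  "targets": [
    {"linear": [3, -33, 11], "turn": [0.96, 0, 0], "jaw": 0.33},
    {"linear": [3, -33, 11], "turn": [0.97, 0, 0], "jaw": 0.33},
    {"linear": [3, -32, 13], "turn": [0.96, 0, 0], "jaw": 0.33},
    {"linear": [3, -31, 14], "turn": [0.97, 0, 0], "jaw": 0.33},
    {"linear": [2, -32, 14], "turn": [0.97, 0, 0], "jaw": 0.33},
    {"linear": [3, -31, 16], "turn": [0.96, 0, 0], "jaw": 0.33},
    {"linear": [3, -30, 16], "turn": [0.97, 0, 0], "jaw": 0.33},
    {"linear": [3, -30, 18], "turn": [0.96, 0, 0], "jaw": 0.33},
    {"linear": [3, -29, 18], "turn": [0.97, 0, 0], "jaw": 0.33},
    {"linear": [3, -29, 19], "turn": [0.96, 0, 0], "jaw": 0.33},
    {"linear": [3, -28, 20], "turn": [0.97, 0, 0], "jaw": 0.33},
    {"linear": [3, -27, 20], "turn": [0.96, 0, 0], "jaw": 0.33}
  ]
}}

```text
t: 4.6
position: [0.6262, -0.0302, 0.3435]
tcp_rot: [0.653, 0.275, 0.651, -0.272]
contact_force: [0.5, -0.2, -0.5]
opening: 0.328
```

Run:
```python
from plan import *
yaw=-.1707; g=np.array([.4769+.02*np.cos(yaw),-.3778+.02*np.sin(yaw),.30])
print(az(),env.read_state()["joints"])
rows(arc(g,az(),yaw-np.pi/2,12),0.33)
```

```text
-0.7932136979631419 [-0.09757033  0.5111445   1.71339513  0.00395677  0.9132429   0.6932288 ]
[{"linear":[4,-24,21],"turn":[0.91,0.01,-0.06],"jaw":0.33},{"linear":[3,-23,21],"turn":[0.9,0,0],"jaw":0.33},{"linear":[4,-23,22],"turn":[0.91,0,0],"jaw":0.33},{"linear":[3,-22,23],"turn":[0.9,0,0],"jaw":0.33},{"linear":[4,-21,24],"turn":[0.91,0,0],"jaw":0.33},{"linear":[4,-21,24],"turn":[0.9,0,0],"jaw":0.33},{"linear":[3,-20,24],"turn":[0.91,0,0],"jaw":0.33},{"linear":[4,-19,25],"turn":[0.9,0,0],"jaw":0.33},{"linear":[4,-19,26],"turn":[0.91,0,0],"jaw":0.33},{"linear":[3,-17,26],"turn":[0.91,0,0],"jaw":0.33},{"linear":[4,-17,27],"turn":[0.9,0,0],"jaw":0.33},{"linear":[4,-17,27],"turn":[0.91,0,0],"jaw":0.33}]
```

Emit:
{"fn": "send_rows", "kwargs": {
  "targets": [
    {"linear": [4, -24, 21], "turn": [0.91, 0.01, -0.06], "jaw": 0.33},
    {"linear": [3, -23, 21], "turn": [0.9, 0, 0], "jaw": 0.33},
    {"linear": [4, -23, 22], "turn": [0.91, 0, 0], "jaw": 0.33},
    {"linear": [3, -22, 23], "turn": [0.9, 0, 0], "jaw": 0.33},
    {"linear": [4, -21, 24], "turn": [0.91, 0, 0], "jaw": 0.33},
    {"linear": [4, -21, 24], "turn": [0.9, 0, 0], "jaw": 0.33},
    {"linear": [3, -20, 24], "turn": [0.91, 0, 0], "jaw": 0.33},
    {"linear": [4, -19, 25], "turn": [0.9, 0, 0], "jaw": 0.33},
    {"linear": [4, -19, 26], "turn": [0.91, 0, 0], "jaw": 0.33},
    {"linear": [3, -17, 26], "turn": [0.91, 0, 0], "jaw": 0.33},
    {"linear": [4, -17, 27], "turn": [0.9, 0, 0], "jaw": 0.33},
    {"linear": [4, -17, 27], "turn": [0.91, 0, 0], "jaw": 0.33}
  ]
}}

```text
t: 6.1
position: [0.4878, -0.3914, 0.2987]
tcp_rot: [0.448, 0.549, 0.446, -0.548]
contact_force: [-0.4, -0.4, 0.5]
opening: 0.331
```

Run:
```python
from plan import *
yaw=-.1707; g=np.array([.4769+.02*np.cos(yaw),-.3778+.02*np.sin(yaw),.20])
s=env.read_state(); print(az(),yaw-np.pi/2,s["joints"],s["position"],g,s["opening"])
save("t_ap","top",None,(290,150,460,300),4.5)
save("s_ap","side",None,(150,180,350,340),4)
rows(lin(g,downR(yaw-np.pi/2),4),0.33,dp=1)
```

```text
-1.7744221143327885 -1.7414963267948966 [-7.24807814e-01  5.63373880e-01  1.75153162e+00  5.49547843e-04
  8.23651754e-01  1.04923982e+00] [ 0.48779692 -0.39141704  0.29868289] [ 0.49660932 -0.38119744  0.2       ] 0.3313377923251416
[{"linear":[24.6,1.8,-3.3],"turn":[-0.1,0,-0.01],"jaw":0.33},{"linear":[24.6,1.9,-3.3],"turn":[-0.1,0.01,0],"jaw":0.33},{"linear":[24.5,1.9,-3.3],"turn":[-0.1,0,-0.01],"jaw":0.33},{"linear":[24.6,2,-3.2],"turn":[-0.1,0,0],"jaw":0.33}]
```

View pics/t_ap.png

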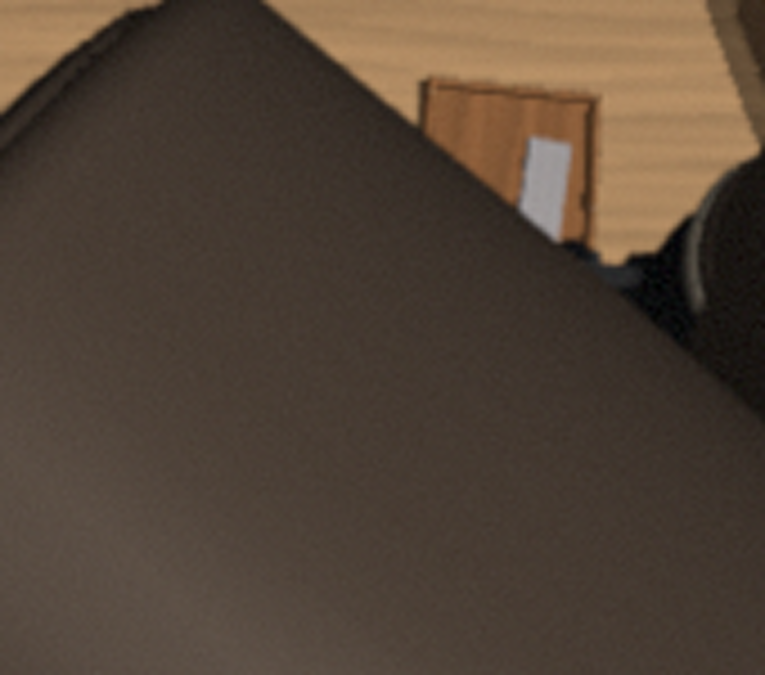

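View pics/s_ap.png

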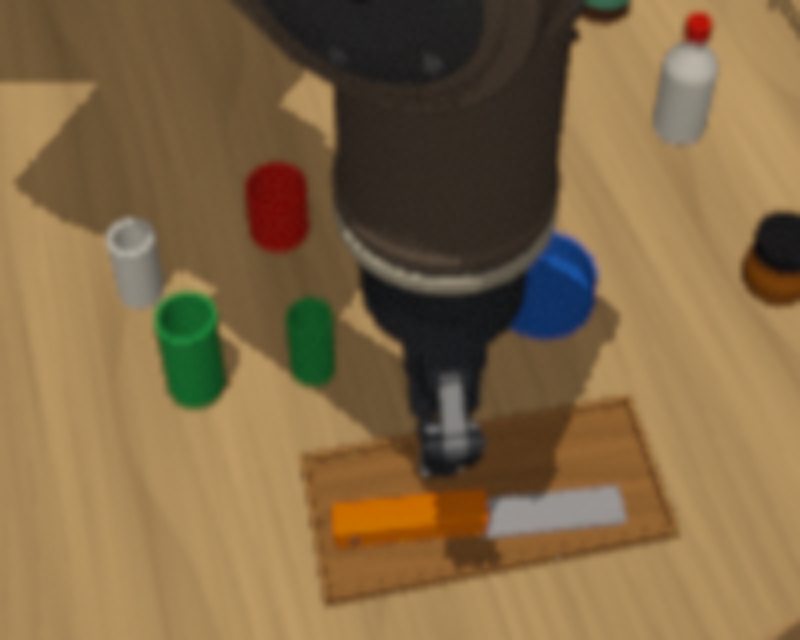

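The gripper is above the handle with its jaws across it; the scraper and tubs haven't moved. I descend from here.

Emit:
{"fn": "send_rows", "kwargs": {
  "targets": [
    {"linear": [24, 2, -3.5], "turn": [-0.1, 0, 0], "jaw": 0.34},
    {"linear": [24, 2, -3.5], "turn": [-0.1, 0, 0], "jaw": 0.34},
    {"linear": [24, 2, -3], "turn": [-0.1, 0, 0], "jaw": 0.34},
    {"linear": [18, 2, -3], "turn": [-0.1, 0, 0], "jaw": 0.34},
    {"linear": [0, 0, 0], "turn": [0, 0, 0], "jaw": 0.34}
  ]
}}

```text
t: 6.82
position: [0.4987, -0.3808, 0.2068]
tcp_rot: [0.458, 0.54, 0.455, -0.54]
contact_force: [-0.6, -0.1, -0.4]
opening: 0.341
```

Run:
```python
from plan import *
yaw=-.1707; g=np.array([.4769+.02*np.cos(yaw),-.3778+.02*np.sin(yaw),.181])
s=env.read_state(); print(az(),s["joints"],s["position"],g,s["opening"],s["contact_force"])
save("s_ap2","side",None,(200,240,340,340),5.5)
rows(lin(g,downR(yaw-np.pi/2),2),0.33,dp=1)
```

```text
-1.7379775515830398 [-7.00526138e-01  6.91019678e-01  1.79496326e+00  3.24807191e-04
  6.51063856e-01  1.03718920e+00] [ 0.49873745 -0.38084488  0.20678115] [ 0.49660932 -0.38119744  0.181     ] 0.3406295586380469 [-0.55741464 -0.11372225 -0.39117003]
[{"linear":[13.3,-1.2,0.2],"turn":[0.02,0.02,-0.03],"jaw":0.33},{"linear":[13.3,-1.2,0.2],"turn":[0.02,0.01,-0.03],"jaw":0.33}]
```

View pics/s_ap2.png

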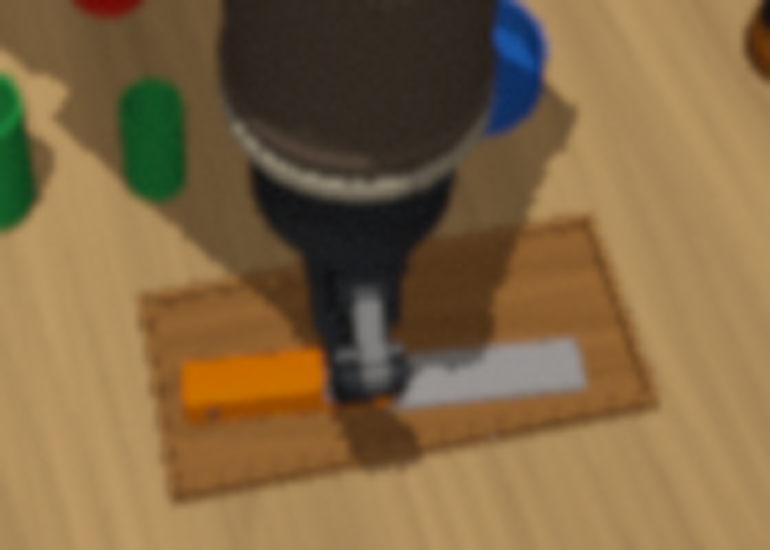

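The gripper is centred on the blade end of the handle and nothing is touching. I go down the rest of the way in steps.

Emit:
{"fn": "send_rows", "kwargs": {
  "targets": [
    {"linear": [7, 0, 0], "turn": [0, 0, 0], "jaw": 0.34},
    {"linear": [7, 0, 0], "turn": [0, 0, 0], "jaw": 0.34}
  ]
}}

```text
t: 7.12
position: [0.4996, -0.3818, 0.1949]
tcp_rot: [0.46, 0.541, 0.453, -0.539]
contact_force: [-0.9, 0.3, -0.0]
opening: 0.335
```

Emit:
{"fn": "send_rows", "kwargs": {
  "targets": [
    {"linear": [6, 0, 0], "turn": [0, 0, 0], "jaw": 0.34},
    {"linear": [6, 0, 0], "turn": [0, 0, 0], "jaw": 0.34}
  ]
}}

```text
t: 7.38
position: [0.4997, -0.3821, 0.1824]
tcp_rot: [0.46, 0.541, 0.453, -0.54]
contact_force: [-0.9, -0.2, 0.7]
opening: 0.34
```

Emit:
{"fn": "send_rows", "kwargs": {
  "targets": [
    {"linear": [1, 0, 0], "turn": [0, 0, 0], "jaw": 0.0},
    {"linear": [0, 0, 0], "turn": [0, 0, 0], "jaw": 0.0},
    {"linear": [0, 0, 0], "turn": [0, 0, 0], "jaw": 0.0},
    {"linear": [0, 0, 0], "turn": [0, 0, 0], "jaw": 0.0},
    {"linear": [-15, 0, 0], "turn": [0, 0, 0], "jaw": 0.0},
    {"linear": [-25, 0, 0], "turn": [0, 0, 0], "jaw": 0.0},
    {"linear": [-25, 0, 0], "turn": [0, 0, 0], "jaw": 0.0},
    {"linear": [-15, 0, 0], "turn": [0, 0, 0], "jaw": 0.0}
  ]
}}

```text
t: 8.38
position: [0.4987, -0.3815, 0.2651]
tcp_rot: [0.459, 0.541, 0.454, -0.54]
contact_force: [-0.4, -0.0, -1.9]
opening: 0.22
```

Run:
```python
from plan import *
s,r=R(); print(r.as_matrix().round(3),s["position"],s["opening"],s["contact_force"])
save("s_l","side",None,(190,190,350,310),4.9)
```

```text
[[ 0.006  0.986 -0.167]
 [-0.005 -0.167 -0.986]
 [-1.     0.006  0.004]] [ 0.49871833 -0.38148344  0.26506306] 0.22006434057748667 [-0.36574373 -0.0173116  -1.8676486 ]
```

View pics/s_l.png

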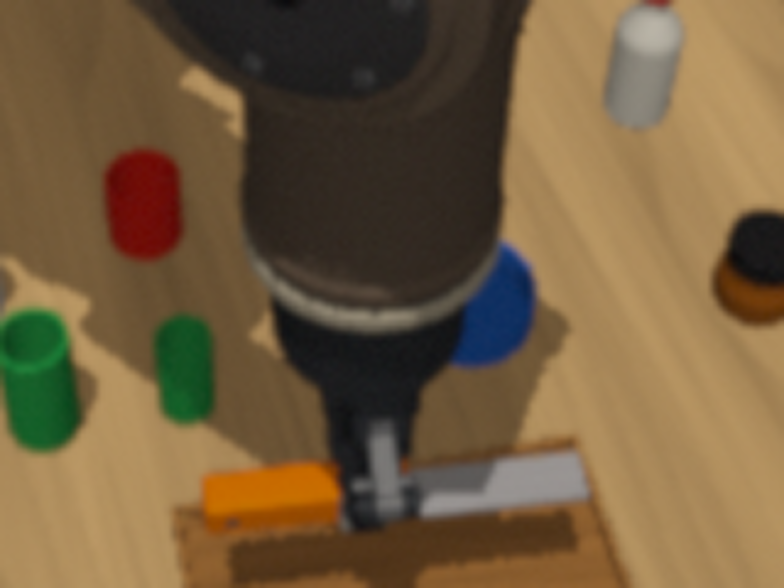

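The scraper is held level. Next I carry it to the front of the slot while turning it about 94°.

```bash
cat > geo.py <<'E'
from plan import *
SH=np.array([.5349,.1927]); SY=1.4679
ex=np.array([np.cos(SY),np.sin(SY),0]); ey=np.array([-np.sin(SY),np.cos(SY),0])
def S(x,y,z): return np.array([SH[0],SH[1],0])+x*ex+y*ey+np.array([0,0,z])
AZS=SY-np.pi/2
E
python3 - <<'E'
from geo import *
g=S(-.213-.02,0,.30); print(g)
rows(arc(g,az(),AZS,22),0.0)
E
```

```text
[ 0.51096744 -0.03906763  0.3       ]
[{"linear":[-2,3,-17],"turn":[-0.85,0.06,-0.09],"jaw":0.0},{"linear":[-1,3,-17],"turn":[-0.85,0,0],"jaw":0.0},{"linear":[-2,4,-16],"turn":[-0.86,0,0],"jaw":0.0},{"linear":[-1,5,-16],"turn":[-0.85,0,0],"jaw":0.0},{"linear":[-2,6,-16],"turn":[-0.85,0,0],"jaw":0.0},{"linear":[-1,6,-15],"turn":[-0.85,0,0],"jaw":0.0},{"linear":[-2,7,-15],"turn":[-0.85,0,0],"jaw":0.0},{"linear":[-1,8,-15],"turn":[-0.86,0,0],"jaw":0.0},{"linear":[-2,8,-14],"turn":[-0.85,0,0],"jaw":0.0},{"linear":[-1,9,-13],"turn":[-0.85,0,0],"jaw":0.0},{"linear":[-2,9,-13],"turn":[-0.85,0,0],"jaw":0.0},{"linear":[-1,9,-13],"turn":[-0.86,0,0],"jaw":0.0}]

[{"linear":[-2,11,-11],"turn":[-0.85,0,0],"jaw":0.0},{"linear":[-1,10,-12],"turn":[-0.85,0,0],"jaw":0.0},{"linear":[-2,11,-11],"turn":[-0.85,0,0],"jaw":0.0},{"linear":[-1,12,-10],"turn":[-0.85,0,0],"jaw":0.0},{"linear":[-2,11,-9],"turn":[-0.86,0,0],"jaw":0.0},{"linear":[-1,12,-9],"turn":[-0.85,0,0],"jaw":0.0},{"linear":[-2,13,-9],"turn":[-0.85,0,0],"jaw":0.0},{"linear":[-1,12,-7],"turn":[-0.85,0,0],"jaw":0.0},{"linear":[-2,13,-7],"turn":[-0.85,0,0],"jaw":0.0},{"linear":[-1,13,-7],"turn":[-0.86,0,0],"jaw":0.0}]
```

Emit:
{"fn": "send_rows", "kwargs": {
  "targets": [
    {"linear": [-2, 3, -17], "turn": [-0.85, 0.06, -0.09], "jaw": 0.0},
    {"linear": [-1, 3, -17], "turn": [-0.85, 0, 0], "jaw": 0.0},
    {"linear": [-2, 4, -16], "turn": [-0.86, 0, 0], "jaw": 0.0},
    {"linear": [-1, 5, -16], "turn": [-0.85, 0, 0], "jaw": 0.0},
    {"linear": [-2, 6, -16], "turn": [-0.85, 0, 0], "jaw": 0.0},
    {"linear": [-1, 6, -15], "turn": [-0.85, 0, 0], "jaw": 0.0},
    {"linear": [-2, 7, -15], "turn": [-0.85, 0, 0], "jaw": 0.0},
    {"linear": [-1, 8, -15], "turn": [-0.86, 0, 0], "jaw": 0.0},
    {"linear": [-2, 8, -14], "turn": [-0.85, 0, 0], "jaw": 0.0},
    {"linear": [-1, 9, -13], "turn": [-0.85, 0, 0], "jaw": 0.0},
    {"linear": [-2, 9, -13], "turn": [-0.85, 0, 0], "jaw": 0.0},
    {"linear": [-1, 9, -13], "turn": [-0.86, 0, 0], "jaw": 0.0}
  ]
}}

```text
t: 9.93
position: [0.5299, -0.1818, 0.2837]
tcp_rot: [0.648, 0.282, 0.649, -0.281]
contact_force: [-0.0, 0.4, -0.8]
opening: 0.219
```

Emit:
{"fn": "send_rows", "kwargs": {
  "targets": [
    {"linear": [-2, 11, -11], "turn": [-0.85, 0, 0], "jaw": 0.0},
    {"linear": [-1, 10, -12], "turn": [-0.85, 0, 0], "jaw": 0.0},
    {"linear": [-2, 11, -11], "turn": [-0.85, 0, 0], "jaw": 0.0},
    {"linear": [-1, 12, -10], "turn": [-0.85, 0, 0], "jaw": 0.0},
    {"linear": [-2, 11, -9], "turn": [-0.86, 0, 0], "jaw": 0.0},
    {"linear": [-1, 12, -9], "turn": [-0.85, 0, 0], "jaw": 0.0},
    {"linear": [-2, 13, -9], "turn": [-0.85, 0, 0], "jaw": 0.0},
    {"linear": [-1, 12, -7], "turn": [-0.85, 0, 0], "jaw": 0.0},
    {"linear": [-2, 13, -7], "turn": [-0.85, 0, 0], "jaw": 0.0},
    {"linear": [-1, 13, -7], "turn": [-0.86, 0, 0], "jaw": 0.0},
    {"linear": [0, 0, 0], "turn": [0, 0, 0], "jaw": 0.0}
  ]
}}

```text
t: 11.3
position: [0.5001, -0.0286, 0.2977]
tcp_rot: [0.705, 0.018, 0.709, -0.017]
contact_force: [-0.1, -0.9, -0.9]
opening: 0.216
```

Run:
```python
from geo import *
s,r=R(); print(r.as_matrix().round(3),s["position"],s["joints"],s["opening"])
rows(lin(S(-.218,0,.245),downR(AZS),3),0.0,dp=1)
```

```text
[[-0.005  0.049  0.999]
 [ 0.002  0.999 -0.049]
 [-1.     0.001 -0.005]] [ 0.50012111 -0.02855631  0.29769028] [-1.17996978e-01  4.24081058e-01  2.03474337e+00  1.73297343e-03
  6.87906300e-01 -7.06005506e-02] 0.2155627501518238
[{"linear":[17.5,1.6,4.1],"turn":[0.21,-0.02,-0.01],"jaw":0.0},{"linear":[17.6,1.8,4.1],"turn":[0.2,-0.02,0],"jaw":0.0},{"linear":[17.6,1.8,4],"turn":[0.21,-0.02,-0.01],"jaw":0.0}]
```

Emit:
{"fn": "send_rows", "kwargs": {
  "targets": [
    {"linear": [17, 1.5, 4], "turn": [0.21, -0.02, 0], "jaw": 0.0},
    {"linear": [17, 1.5, 4], "turn": [0.2, -0.02, 0], "jaw": 0.0},
    {"linear": [17, 1.5, 4], "turn": [0.21, -0.02, 0], "jaw": 0.0},
    {"linear": [0, 0, 0], "turn": [0, 0, 0], "jaw": 0.0}
  ]
}}

```text
t: 11.8
position: [0.5136, -0.0261, 0.245]
tcp_rot: [0.707, 0.039, 0.705, -0.039]
contact_force: [0.6, 0.6, -0.6]
opening: 0.214
```

Run:
```python
from geo import *
s,r=R(); print(r.as_matrix().round(3),s["position"],S(-.218,0,.245))
save("s_f","side",None,(150,100,310,220),4.9)
save("t_f","top",None,(150,120,310,260),4.9)
for c in("side","top"):
    for q in env.spot_point(c,"scraper_tip")[:2]: print(c,q["score"],np.array(q["xy"])*[512,384])
tip=s["position"]+r.apply([.1775,.103,0]); print(tip,proj("side",tip),proj("top",tip))
```

```text
[[ 0.002  0.111  0.994]
 [ 0.001  0.994 -0.111]
 [-1.     0.001  0.002]] [ 0.51357624 -0.02612161  0.24500921] [ 0.51250816 -0.02414696  0.245     ]
side 0.79 [224.512  167.0016]
side 0.33 [227.6864 272.2176]
top 0.39 [161.3824 204.7872]
[0.52528909 0.07639492 0.06761581] [[224.6393989  166.36273697]] [[207.75177527 205.45499562]]
```

View pics/s_f.png

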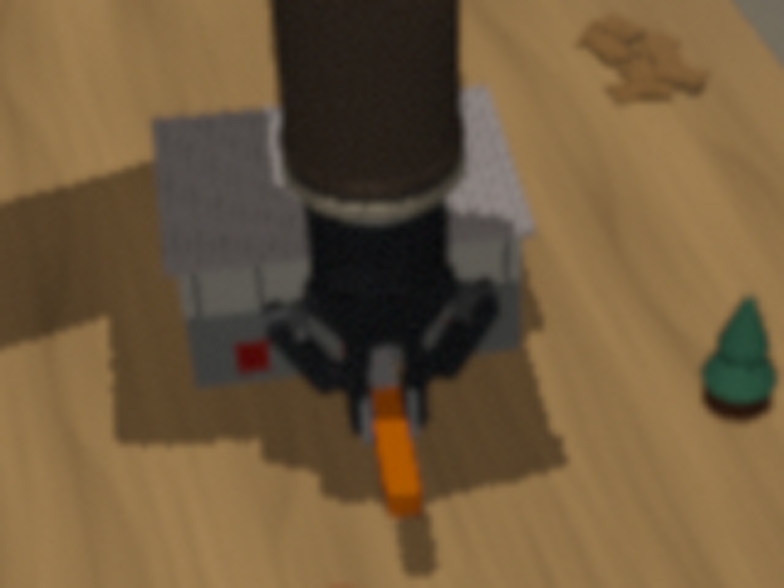

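View pics/t_f.png

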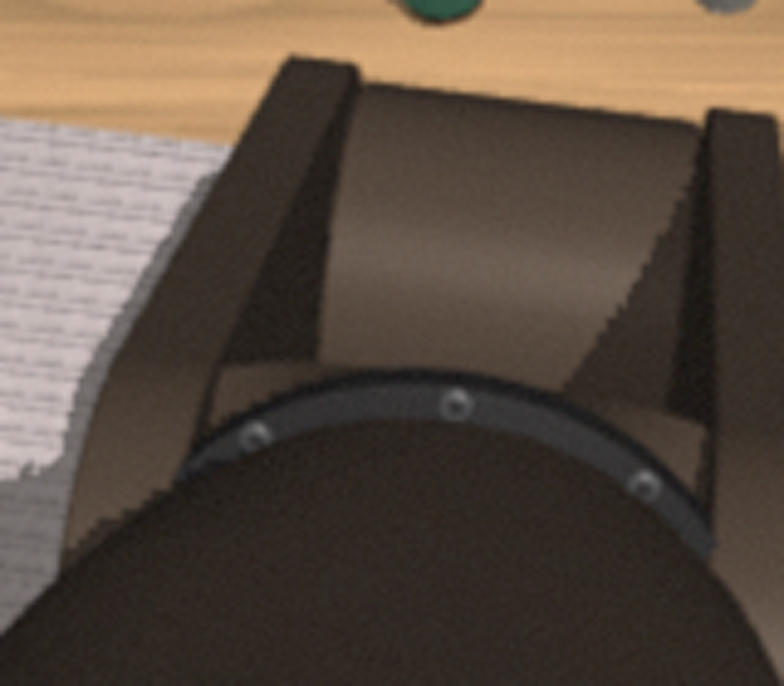

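Both cameras are blocked at the blade, but the side-view network puts the tip at (224.5,167.0) and I predict (224.6,166.4). To get the blade height exactly, I'll touch the scraper's underside to the bare table here.

Emit:
{"fn": "send_rows", "kwargs": {
  "targets": [
    {"linear": [20, 0, 0], "turn": [0, 0, 0], "jaw": 0.0},
    {"linear": [20, 0, 0], "turn": [0, 0, 0], "jaw": 0.0},
    {"linear": [15, 0, 0], "turn": [0, 0, 0], "jaw": 0.0},
    {"linear": [6, 0, 0], "turn": [0, 0, 0], "jaw": 0.0},
    {"linear": [0, 0, 0], "turn": [0, 0, 0], "jaw": 0.0}
  ]
}}

```text
t: 12.62
position: [0.5152, -0.0263, 0.1867]
tcp_rot: [0.709, 0.039, 0.703, -0.039]
contact_force: [0.3, -1.0, -0.1]
opening: 0.216
```

Emit:
{"fn": "send_rows", "kwargs": {
  "targets": [
    {"linear": [1, 0, 0], "turn": [0, 0, 0], "jaw": 0.0},
    {"linear": [0, 0, 0], "turn": [0, 0, 0], "jaw": 0.0}
  ]
}}

```text
t: 12.88
position: [0.5156, -0.0263, 0.1865]
tcp_rot: [0.71, 0.039, 0.702, -0.039]
contact_force: [-0.6, 0.3, -0.2]
opening: 0.219
```

Emit:
{"fn": "send_rows", "kwargs": {
  "targets": [
    {"linear": [1, 0, 0], "turn": [0, 0, 0], "jaw": 0.0},
    {"linear": [0, 0, 0], "turn": [0, 0, 0], "jaw": 0.0}
  ]
}}

```text
t: 13.12
position: [0.5158, -0.0263, 0.1859]
tcp_rot: [0.71, 0.039, 0.702, -0.039]
contact_force: [0.1, -0.6, -1.8]
opening: 0.22
```

Emit:
{"fn": "send_rows", "kwargs": {
  "targets": [
    {"linear": [2, 0, 0], "turn": [0, 0, 0], "jaw": 0.0},
    {"linear": [0, 0, 0], "turn": [0, 0, 0], "jaw": 0.0}
  ]
}}

```text
t: 13.38
position: [0.5158, -0.0263, 0.1839]
tcp_rot: [0.71, 0.039, 0.702, -0.039]
contact_force: [0.6, 0.2, -0.9]
opening: 0.219
```

Emit:
{"fn": "send_rows", "kwargs": {
  "targets": [
    {"linear": [2, 0, 0], "turn": [0, 0, 0], "jaw": 0.0},
    {"linear": [0, 0, 0], "turn": [0, 0, 0], "jaw": 0.0}
  ]
}}

```text
t: 13.62
position: [0.5158, -0.0264, 0.1817]
tcp_rot: [0.71, 0.039, 0.702, -0.039]
contact_force: [0.1, -0.7, -0.5]
opening: 0.215
```

Emit:
{"fn": "send_rows", "kwargs": {
  "targets": [
    {"linear": [2, 0, 0], "turn": [0, 0, 0], "jaw": 0.0},
    {"linear": [0, 0, 0], "turn": [0, 0, 0], "jaw": 0.0}
  ]
}}

```text
t: 13.88
position: [0.5158, -0.0263, 0.1795]
tcp_rot: [0.71, 0.039, 0.702, -0.039]
contact_force: [-0.1, -1.0, -0.5]
opening: 0.216
```

Emit:
{"fn": "send_rows", "kwargs": {
  "targets": [
    {"linear": [1, 0, 0], "turn": [0, 0, 0], "jaw": 0.0},
    {"linear": [0, 0, 0], "turn": [0, 0, 0], "jaw": 0.0}
  ]
}}

```text
t: 14.12
position: [0.5158, -0.0263, 0.1784]
tcp_rot: [0.71, 0.039, 0.702, -0.039]
contact_force: [0.5, 0.1, -0.5]
opening: 0.219
```

Emit:
{"fn": "send_rows", "kwargs": {
  "targets": [
    {"linear": [1, 0, 0], "turn": [0, 0, 0], "jaw": 0.0},
    {"linear": [0, 0, 0], "turn": [0, 0, 0], "jaw": 0.0}
  ]
}}

```text
t: 14.38
position: [0.5159, -0.0264, 0.1775]
tcp_rot: [0.71, 0.039, 0.702, -0.039]
contact_force: [-0.8, 0.1, 1.1]
opening: 0.222
```

Emit:
{"fn": "send_rows", "kwargs": {
  "targets": [
    {"linear": [1, 0, 0], "turn": [0, 0, 0], "jaw": 0.0},
    {"linear": [0, 0, 0], "turn": [0, 0, 0], "jaw": 0.0}
  ]
}}

```text
t: 14.62
position: [0.5159, -0.0264, 0.1776]
tcp_rot: [0.71, 0.039, 0.702, -0.039]
contact_force: [-0.2, 0.1, 0.2]
opening: 0.219
```

Emit:
{"fn": "send_rows", "kwargs": {
  "targets": [
    {"linear": [1.5, 0, 0], "turn": [0, 0, 0], "jaw": 0.0},
    {"linear": [0, 0, 0], "turn": [0, 0, 0], "jaw": 0.0}
  ]
}}

```text
t: 14.88
position: [0.5159, -0.0264, 0.1777]
tcp_rot: [0.711, 0.039, 0.702, -0.039]
contact_force: [-0.9, -0.3, 0.8]
opening: 0.218
```

Emit:
{"fn": "send_rows", "kwargs": {
  "targets": [
    {"linear": [2, 0, 0], "turn": [0, 0, 0], "jaw": 0.0}
  ]
}}

```text
t: 15.0
position: [0.516, -0.0264, 0.1772]
tcp_rot: [0.711, 0.039, 0.701, -0.039]
contact_force: [-16.0, 1.0, 83.0]
opening: 0.219
```

Contact at TCP z ≈ 0.1775, so the underside is 177.5 mm below the TCP, as predicted. I back off upward.

Emit:
{"fn": "send_rows", "kwargs": {
  "targets": [
    {"linear": [-15, 0, 0], "turn": [0, 0, 0], "jaw": 0.0},
    {"linear": [-20, 0, 0], "turn": [0, 0, 0], "jaw": 0.0},
    {"linear": [-15, 0, 0], "turn": [0, 0, 0], "jaw": 0.0},
    {"linear": [0, 0, 0], "turn": [0, 0, 0], "jaw": 0.0}
  ]
}}

```text
t: 15.5
position: [0.5153, -0.0264, 0.2287]
tcp_rot: [0.711, 0.039, 0.701, -0.039]
contact_force: [0.7, -0.9, -0.2]
opening: 0.216
```

Run:
```python
from geo import *
s,r=R(); print(r.as_matrix().round(3),s["position"],s["contact_force"],s["opening"])
save("s_f2","side",None,(190,150,270,210),9)
tip=s["position"]+r.apply([.1775,.103,0]); print(tip,S(-.08,0,.052))
for n,o in dict(bl=(-.045,.01,0),br=(-.045,-.01,0),tl=(-.045,.01,.022),tr=(-.045,-.01,.022)).items():
    X=s["position"]+r.apply([.1775-o[2],o[0]-.022,-o[1]]); print(n,((proj("side",X)-[190,150]+.5)*9).round(0))
rows(lin(S(-.213,0,.2325),downR(AZS),2),0.0,dp=1)
```

```text
[[ 0.014  0.109  0.994]
 [-0.001  0.994 -0.109]
 [-1.     0.001  0.014]] [ 0.51533944 -0.02637628  0.22867753] [ 0.70800173 -0.85146489 -0.21727767] 0.21644030812806878
[0.52904435 0.07591096 0.05129448] [0.52668281 0.11312313 0.052     ]
bl [[371. 543.]]
br [[434. 534.]]
tl [[367. 494.]]
tr [[432. 485.]]
[{"linear":[-2.2,3.5,-1.4],"turn":[-0.04,0.07,-0.01],"jaw":0.0},{"linear":[-2.2,3.4,-1.4],"turn":[-0.03,0.08,0],"jaw":0.0}]
```

View pics/s_f2.png

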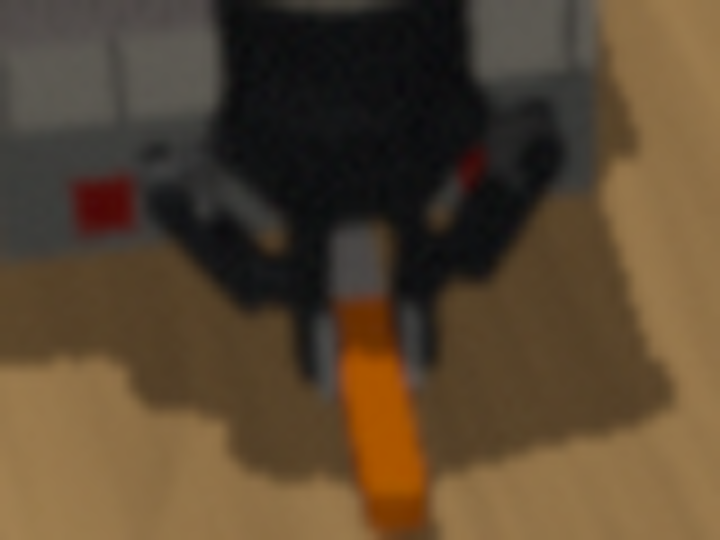

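The handle butt sits where I predicted (crop ≈ (367,494)–(430,487)), so the scraper is level. I raise to slot height, then check before inserting.

Emit:
{"fn": "send_rows", "kwargs": {
  "targets": [
    {"linear": [-2, 3, -1.2], "turn": [-0.04, 0.08, 0], "jaw": 0.0},
    {"linear": [-2, 3, -1.2], "turn": [-0.03, 0.08, 0], "jaw": 0.0},
    {"linear": [0, 0, 0], "turn": [0, 0, 0], "jaw": 0.0}
  ]
}}

```text
t: 15.92
position: [0.5127, -0.0196, 0.2309]
tcp_rot: [0.705, 0.037, 0.708, -0.036]
contact_force: [0.4, 0.2, -1.1]
opening: 0.215
```

```bash
cat > chk.py <<'E'
from geo import *
s,r=R(); M=r.as_matrix()
tip=s["position"]+r.apply([.1775,.103,0]); d=tip-S(0,0,0)
print("tip local",(d@ex).round(4),(d@ey).round(4),d[2].round(4),"pos",s["position"].round(4),"F",s["contact_force"].round(1),"open",round(s["opening"],3),"t",round(s["t"],2))
print("yaw err",(az()-AZS).round(4),"x",M[:,0].round(3),"y",M[:,1].round(3))
E
python3 chk.py
```

```text
tip local -0.1103 0.001 0.0535 pos [ 0.5127 -0.0196  0.2309] F [ 0.4  0.2 -1.1] open 0.215 t 15.93
yaw err 0.0001 x [-0.004  0.001 -1.   ] y [0.103 0.995 0.001]
```

Emit:
{"fn": "send_rows", "kwargs": {
  "targets": [
    {"linear": [-1.2, 8, 0], "turn": [0, -0.04, 0], "jaw": 0.0},
    {"linear": [0, 8, 0], "turn": [0, 0, 0], "jaw": 0.0},
    {"linear": [0, 0, 0], "turn": [0, 0, 0], "jaw": 0.0}
  ]
}}

```text
t: 16.3
position: [0.5144, -0.0023, 0.2318]
tcp_rot: [0.706, 0.037, 0.706, -0.036]
contact_force: [-0.1, 0.2, -0.8]
opening: 0.219
```

```bash
python3 chk.py
```

```text
tip local -0.0929 0.0005 0.0544 pos [ 0.5144 -0.0023  0.2318] F [-0.1  0.2 -0.8] open 0.219 t 16.3
yaw err 0.0002 x [-0.001  0.001 -1.   ] y [0.103 0.995 0.001]
```

Emit:
{"fn": "send_rows", "kwargs": {
  "targets": [
    {"linear": [0, 6, 0], "turn": [0, 0, 0], "jaw": 0.0},
    {"linear": [0, 6, 0], "turn": [0, 0, 0], "jaw": 0.0},
    {"linear": [0, 0, 0], "turn": [0, 0, 0], "jaw": 0.0}
  ]
}}

```text
t: 16.68
position: [0.5158, 0.0106, 0.2318]
tcp_rot: [0.706, 0.037, 0.706, -0.036]
contact_force: [0.5, 0.0, -1.6]
opening: 0.214
```

Emit:
{"fn": "send_rows", "kwargs": {
  "targets": [
    {"linear": [0, 6, 0], "turn": [0, 0, 0], "jaw": 0.0},
    {"linear": [0, 6, 0], "turn": [0, 0, 0], "jaw": 0.0},
    {"linear": [0, 0, 0], "turn": [0, 0, 0], "jaw": 0.0}
  ]
}}

```text
t: 17.05
position: [0.5171, 0.0233, 0.2318]
tcp_rot: [0.706, 0.037, 0.706, -0.036]
contact_force: [0.6, -0.5, -1.6]
opening: 0.217
```

```bash
python3 chk.py
```

```text
tip local -0.0672 0.0005 0.0544 pos [0.5171 0.0233 0.2318] F [ 0.6 -0.5 -1.6] open 0.217 t 17.05
yaw err 0.0004 x [-0.001  0.001 -1.   ] y [0.102 0.995 0.001]
```

The tip is 13 mm past the front face with no contact force, so it is in the slot. Now I lever, taking the tip along an arc of radius 147 mm about the hinge.

Run:
```python
import numpy as np
r=.147; th=np.arange(0,1.60,.0625)
for a,b in zip(th[:-1],th[1:]):
    print(round(b,3),"dz %.1f dx %.1f"%(1e3*r*(np.sin(b)-np.sin(a)),1e3*r*(np.cos(a)-np.cos(b))),end="; ")
```

```text
0.062 dz 9.2 dx 0.3; 0.125 dz 9.1 dx 0.9; 0.188 dz 9.1 dx 1.4; 0.25 dz 9.0 dx 2.0; 0.312 dz 8.8 dx 2.5; 0.375 dz 8.6 dx 3.1; 0.438 dz 8.4 dx 3.6; 0.5 dz 8.2 dx 4.1; 0.562 dz 7.9 dx 4.7; 0.625 dz 7.6 dx 5.1; 0.688 dz 7.3 dx 5.6; 0.75 dz 6.9 dx 6.0; 0.812 dz 6.5 dx 6.5; 0.875 dz 6.1 dx 6.9; 0.938 dz 5.7 dx 7.2; 1.0 dz 5.2 dx 7.6; 1.062 dz 4.7 dx 7.9; 1.125 dz 4.2 dx 8.2; 1.188 dz 3.7 dx 8.4; 1.25 dz 3.2 dx 8.6; 1.312 dz 2.6 dx 8.8; 1.375 dz 2.1 dx 9.0; 1.438 dz 1.5 dx 9.1; 1.5 dz 0.9 dx 9.1; 1.562 dz 0.4 dx 9.2;
```

Emit:
{"fn": "send_rows", "kwargs": {
  "targets": [
    {"linear": [-2, 0, 0], "turn": [0, 0, 0], "jaw": 0.0},
    {"linear": [-2, 0, 0], "turn": [0, 0, 0], "jaw": 0.0},
    {"linear": [-3, 0, 0], "turn": [0, 0, 0], "jaw": 0.0},
    {"linear": [-6, 0, 0], "turn": [0, 0, 0], "jaw": 0.0}
  ]
}}

```text
t: 17.55
position: [0.5168, 0.0232, 0.2452]
tcp_rot: [0.706, 0.037, 0.707, -0.036]
contact_force: [0.8, 1.4, -2.7]
opening: 0.216
```

```bash
python3 chk.py
python3 - <<'E'
from h import *
save("s_lv1","side",None,(150,80,290,190),5.5)
E
```

```text
tip local -0.0673 0.0009 0.0678 pos [0.5168 0.0232 0.2452] F [ 0.8  1.4 -2.7] open 0.216 t 17.55
yaw err 0.0002 x [-0.002  0.001 -1.   ] y [0.103 0.995 0.001]
```

View pics/s_lv1.png

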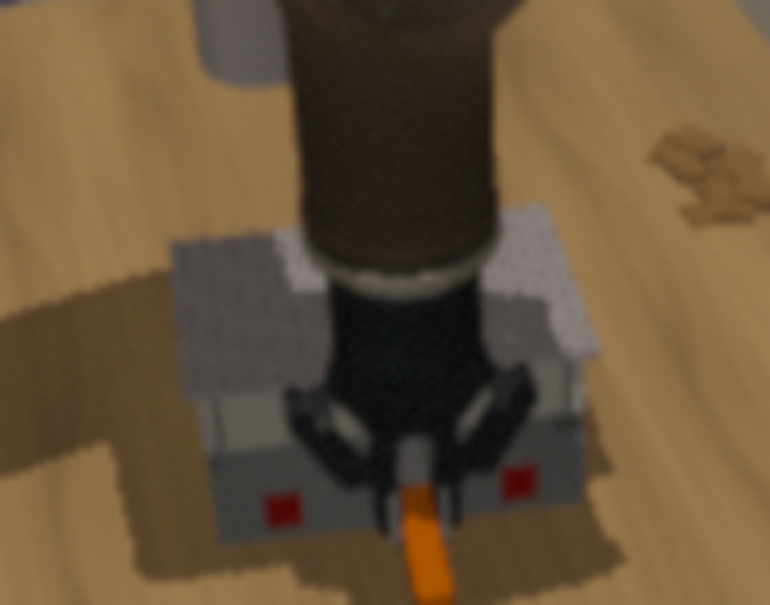

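The force shows about 2 N of load, and the tip top is 11 mm above the slot edge (≈0.07 rad). I keep levering.

Emit:
{"fn": "send_rows", "kwargs": {
  "targets": [
    {"linear": [-9, 1, 0], "turn": [0, 0, 0], "jaw": 0.0},
    {"linear": [-9, 1.5, 0], "turn": [0, 0, 0], "jaw": 0.0},
    {"linear": [-9, 2, 0], "turn": [0, 0, 0], "jaw": 0.0},
    {"linear": [-9, 2.5, 0], "turn": [0, 0, 0], "jaw": 0.0}
  ]
}}

```text
t: 18.1
position: [0.5177, 0.0303, 0.2845]
tcp_rot: [0.706, 0.037, 0.707, -0.036]
contact_force: [0.6, 1.8, -4.2]
opening: 0.221
```

```bash
python3 chk.py
python3 - <<'E'
from h import *
save("s_lv2","side",None,(150,80,290,190),5.5)
E
```

```text
tip local -0.0601 0.0007 0.1071 pos [0.5177 0.0303 0.2845] F [ 0.6  1.8 -4.2] open 0.221 t 18.1
yaw err -0.0 x [-0.001  0.001 -1.   ] y [0.103 0.995 0.001]
```

View pics/s_lv2.png

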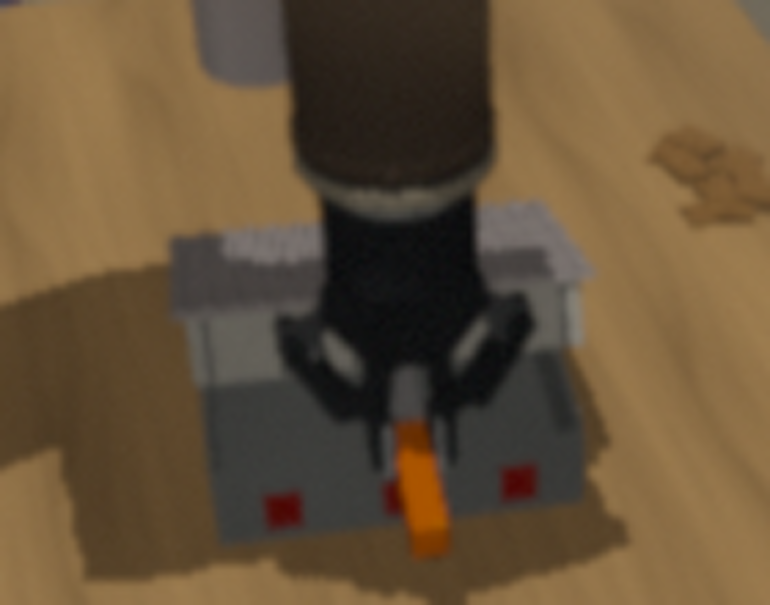

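The roof is rising with the blade (about 0.34 rad) and the fingers are clear. I follow the arc on.

Emit:
{"fn": "send_rows", "kwargs": {
  "targets": [
    {"linear": [-8.5, 3.5, 0], "turn": [0, 0, 0], "jaw": 0.0},
    {"linear": [-8.5, 4, 0], "turn": [0, 0, 0], "jaw": 0.0},
    {"linear": [-8, 4.5, 0], "turn": [0, 0, 0], "jaw": 0.0},
    {"linear": [-8, 5, 0], "turn": [0, 0, 0], "jaw": 0.0},
    {"linear": [-7.5, 5.5, 0], "turn": [0, 0, 0], "jaw": 0.0},
    {"linear": [-7, 6, 0], "turn": [0, 0, 0], "jaw": 0.0}
  ]
}}

```text
t: 18.9
position: [0.521, 0.0606, 0.3363]
tcp_rot: [0.706, 0.037, 0.706, -0.036]
contact_force: [0.0, -1.0, -2.6]
opening: 0.218
```

```bash
cat >> chk.py <<'E'
tx=d@ex; tz=d[2]+.003
print("r %.4f th %.3f"%(np.hypot(.08-tx,tz-.06),np.arctan2(tz-.06,.08-tx)))
E
python3 chk.py
python3 - <<'E'
from h import *
save("s_lv3","side",None,(150,60,290,170),5.5)
E
```

```text
tip local -0.0297 0.0004 0.1588 pos [0.521  0.0606 0.3363] F [ 0.  -1.  -2.6] open 0.218 t 18.9
yaw err 0.0001 x [-0.     0.001 -1.   ] y [0.103 0.995 0.001]
r 0.1497 th 0.748
```

View pics/s_lv3.png

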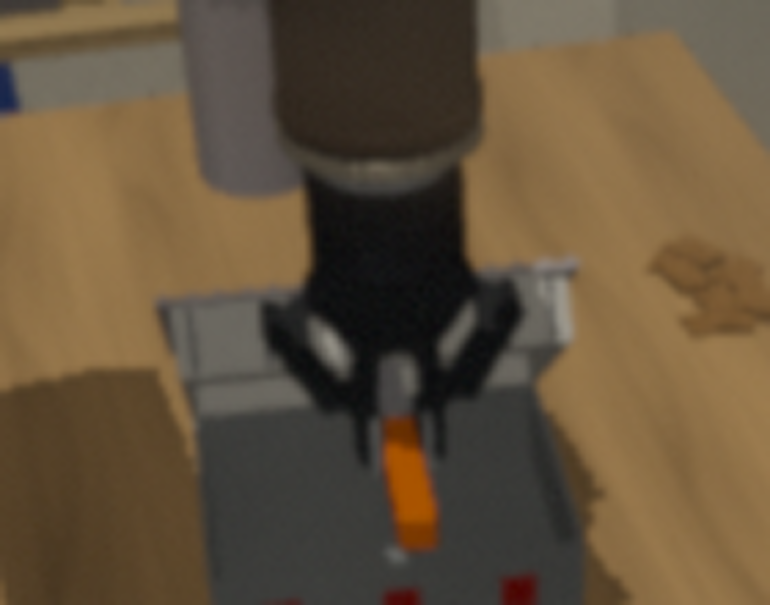

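About 0.75 rad and following well.

Emit:
{"fn": "send_rows", "kwargs": {
  "targets": [
    {"linear": [-6.5, 6.5, 0], "turn": [0, 0, 0], "jaw": 0.0},
    {"linear": [-6, 7, 0], "turn": [0, 0, 0], "jaw": 0.0},
    {"linear": [-5.5, 7.5, 0], "turn": [0, 0, 0], "jaw": 0.0},
    {"linear": [-5, 7.5, 0], "turn": [0, 0, 0], "jaw": 0.0},
    {"linear": [-4.5, 8, 0], "turn": [0, 0, 0], "jaw": 0.0},
    {"linear": [-4, 8, 0], "turn": [0, 0, 0], "jaw": 0.0}
  ]
}}

```text
t: 19.7
position: [0.5261, 0.1083, 0.3707]
tcp_rot: [0.706, 0.037, 0.706, -0.036]
contact_force: [-0.6, -2.2, -0.7]
opening: 0.217
```

```bash
python3 chk.py
python3 - <<'E'
from h import *
save("s_lv4","side",None,(150,60,290,170),5.5)
E
```

```text
tip local 0.0183 0.0 0.1933 pos [0.5261 0.1083 0.3707] F [-0.6 -2.2 -0.7] open 0.217 t 19.7
yaw err 0.0 x [ 0.001  0.001 -1.   ] y [0.103 0.995 0.001]
r 0.1496 th 1.146
```

View pics/s_lv4.png

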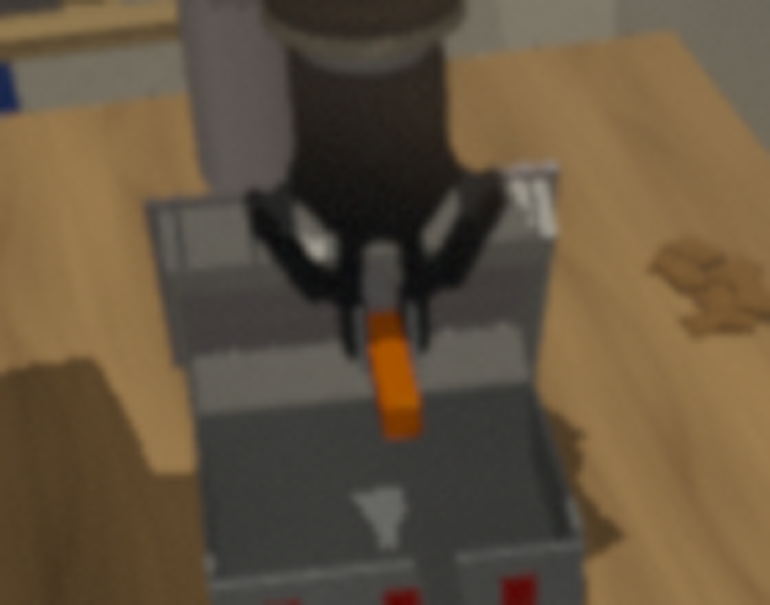

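Emit:
{"fn": "send_rows", "kwargs": {
  "targets": [
    {"linear": [-3.5, 8.5, 0], "turn": [0, 0, 0], "jaw": 0.0},
    {"linear": [-3, 8.5, 0], "turn": [0, 0, 0], "jaw": 0.0},
    {"linear": [-2.5, 9, 0], "turn": [0, 0, 0], "jaw": 0.0},
    {"linear": [-2, 9, 0], "turn": [0, 0, 0], "jaw": 0.0},
    {"linear": [-1, 9, 0], "turn": [0, 0, 0], "jaw": 0.0},
    {"linear": [-0.5, 9, 0], "turn": [0, 0, 0], "jaw": 0.0},
    {"linear": [0, 0, 0], "turn": [0, 0, 0], "jaw": 0.0},
    {"linear": [0, 0, 0], "turn": [0, 0, 0], "jaw": 0.0}
  ]
}}

```text
t: 20.75
position: [0.532, 0.1661, 0.3843]
tcp_rot: [0.707, 0.037, 0.706, -0.035]
contact_force: [-0.6, 1.4, -2.0]
opening: 0.214
```

```bash
python3 chk.py
python3 - <<'E'
from h import *
save("s_lv5","side",None,(150,40,290,150),5.5)
E
```

```text
tip local 0.0765 0.0001 0.207 pos [0.532  0.1661 0.3843] F [-0.6  1.4 -2. ] open 0.214 t 20.75
yaw err 0.0008 x [ 0.001  0.002 -1.   ] y [0.102 0.995 0.002]
r 0.1500 th 1.548
```

View pics/s_lv5.png

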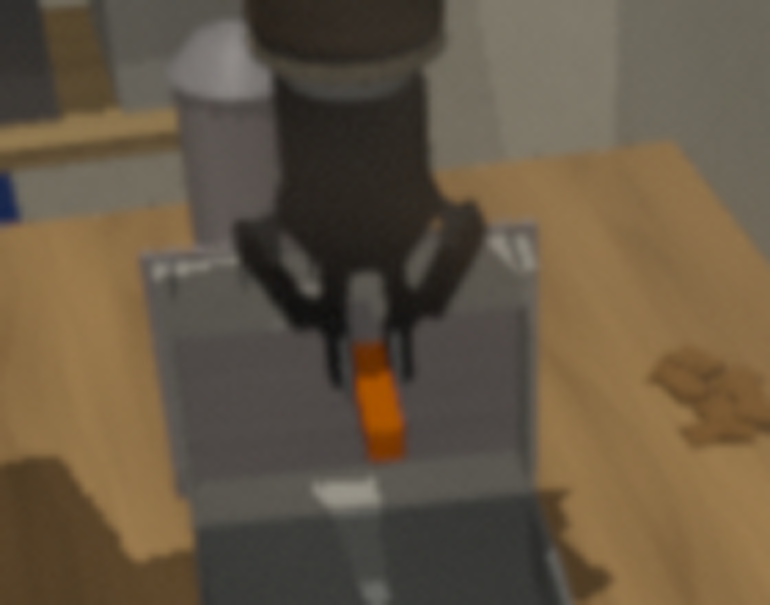

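The roof stands at about 1.55 rad. I'll withdraw and return the scraper to the tray, centred in y so the fingers clear the walls.

Run:
```python
from geo import *
s,r=R(); p=s["position"]
st=rows(lin(p-.1*ex,downR(AZS),3),0.0)
g=np.array([.5073,-.3703,.26])
rows(arc(g,AZS,-.0949-np.pi/2,21,start=st),0.0,start=st)
```

```text
[{"linear":[0,-33,0],"turn":[0,0,-0.01],"jaw":0.0},{"linear":[0,-34,0],"turn":[0.01,0.01,0],"jaw":0.0},{"linear":[0,-33,0],"turn":[0,0,-0.01],"jaw":0.0}]

[{"linear":[6,-18,9],"turn":[0.85,0,0],"jaw":0.0},{"linear":[6,-17,9],"turn":[0.85,0,0],"jaw":0.0},{"linear":[6,-17,10],"turn":[0.86,0,0],"jaw":0.0},{"linear":[6,-17,11],"turn":[0.85,0,0],"jaw":0.0},{"linear":[6,-17,12],"turn":[0.85,0,0],"jaw":0.0},{"linear":[5,-16,12],"turn":[0.85,0,0],"jaw":0.0},{"linear":[6,-16,13],"turn":[0.86,0,0],"jaw":0.0},{"linear":[6,-16,14],"turn":[0.85,0,0],"jaw":0.0},{"linear":[6,-16,14],"turn":[0.85,0,0],"jaw":0.0},{"linear":[6,-14,15],"turn":[0.86,0,0],"jaw":0.0},{"linear":[6,-15,16],"turn":[0.85,0,0],"jaw":0.0},{"linear":[6,-14,16],"turn":[0.85,0,0],"jaw":0.0}]

[{"linear":[6,-13,17],"turn":[0.85,0,0],"jaw":0.0},{"linear":[6,-13,18],"turn":[0.86,0,0],"jaw":0.0},{"linear":[6,-13,18],"turn":[0.85,0,0],"jaw":0.0},{"linear":[6,-12,19],"turn":[0.85,0,0],"jaw":0.0},{"linear":[6,-11,19],"turn":[0.86,0,0],"jaw":0.0},{"linear":[5,-11,20],"turn":[0.85,0,0],"jaw":0.0},{"linear":[6,-10,21],"turn":[0.85,0,0],"jaw":0.0},{"linear":[6,-9,21],"turn":[0.85,0,0],"jaw":0.0},{"linear":[6,-8,21],"turn":[0.86,0,0],"jaw":0.0}]
```

Emit:
{"fn": "send_rows", "kwargs": {
  "targets": [
    {"linear": [0, -33, 0], "turn": [0, 0, 0], "jaw": 0.0},
    {"linear": [0, -34, 0], "turn": [0, 0, 0], "jaw": 0.0},
    {"linear": [0, -33, 0], "turn": [0, 0, 0], "jaw": 0.0}
  ]
}}

```text
t: 21.18
position: [0.5216, 0.0653, 0.3839]
tcp_rot: [0.707, 0.036, 0.706, -0.034]
contact_force: [0.4, -0.8, -1.5]
opening: 0.218
```

Emit:
{"fn": "send_rows", "kwargs": {
  "targets": [
    {"linear": [6, -18, 9], "turn": [0.85, 0, 0], "jaw": 0.0},
    {"linear": [6, -17, 9], "turn": [0.85, 0, 0], "jaw": 0.0},
    {"linear": [6, -17, 10], "turn": [0.86, 0, 0], "jaw": 0.0},
    {"linear": [6, -17, 11], "turn": [0.85, 0, 0], "jaw": 0.0},
    {"linear": [6, -17, 12], "turn": [0.85, 0, 0], "jaw": 0.0},
    {"linear": [5, -16, 12], "turn": [0.85, 0, 0], "jaw": 0.0},
    {"linear": [6, -16, 13], "turn": [0.86, 0, 0], "jaw": 0.0},
    {"linear": [6, -16, 14], "turn": [0.85, 0, 0], "jaw": 0.0},
    {"linear": [6, -16, 14], "turn": [0.85, 0, 0], "jaw": 0.0},
    {"linear": [6, -14, 15], "turn": [0.86, 0, 0], "jaw": 0.0},
    {"linear": [6, -15, 16], "turn": [0.85, 0, 0], "jaw": 0.0},
    {"linear": [6, -14, 16], "turn": [0.85, 0, 0], "jaw": 0.0}
  ]
}}

```text
t: 22.68
position: [0.553, -0.1895, 0.3106]
tcp_rot: [0.616, 0.349, 0.615, -0.346]
contact_force: [0.3, 0.4, -0.9]
opening: 0.214
```

Emit:
{"fn": "send_rows", "kwargs": {
  "targets": [
    {"linear": [6, -13, 17], "turn": [0.85, 0, 0], "jaw": 0.0},
    {"linear": [6, -13, 18], "turn": [0.86, 0, 0], "jaw": 0.0},
    {"linear": [6, -13, 18], "turn": [0.85, 0, 0], "jaw": 0.0},
    {"linear": [6, -12, 19], "turn": [0.85, 0, 0], "jaw": 0.0},
    {"linear": [6, -11, 19], "turn": [0.86, 0, 0], "jaw": 0.0},
    {"linear": [5, -11, 20], "turn": [0.85, 0, 0], "jaw": 0.0},
    {"linear": [6, -10, 21], "turn": [0.85, 0, 0], "jaw": 0.0},
    {"linear": [6, -9, 21], "turn": [0.85, 0, 0], "jaw": 0.0},
    {"linear": [6, -8, 21], "turn": [0.86, 0, 0], "jaw": 0.0},
    {"linear": [0, 0, 0], "turn": [0, 0, 0], "jaw": 0.0}
  ]
}}

```text
t: 23.92
position: [0.4909, -0.3916, 0.2542]
tcp_rot: [0.459, 0.539, 0.46, -0.536]
contact_force: [-0.1, 0.4, -0.0]
opening: 0.219
```

Run:
```python
from geo import *
s,r=R(); print(r.as_matrix().round(3),s["position"],s["opening"])
st=rows(lin(np.array([.5073,-.3703,.215]),downR(-.0949-np.pi/2),3),0.0,dp=1)
save("s_b1","side",None,(180,200,340,340),4.2)
```

```text
[[ 0.002  0.988 -0.155]
 [ 0.003 -0.155 -0.988]
 [-1.     0.001 -0.003]] [ 0.49092751 -0.39158566  0.25416148] 0.21908235638210727
[{"linear":[13.1,4.3,-7.8],"turn":[-0.23,-0.01,-0.01],"jaw":0.0},{"linear":[13.1,4.4,-7.8],"turn":[-0.24,-0.01,0],"jaw":0.0},{"linear":[13,4.6,-7.6],"turn":[-0.23,-0.02,-0.01],"jaw":0.0}]
```

View pics/s_b1.png

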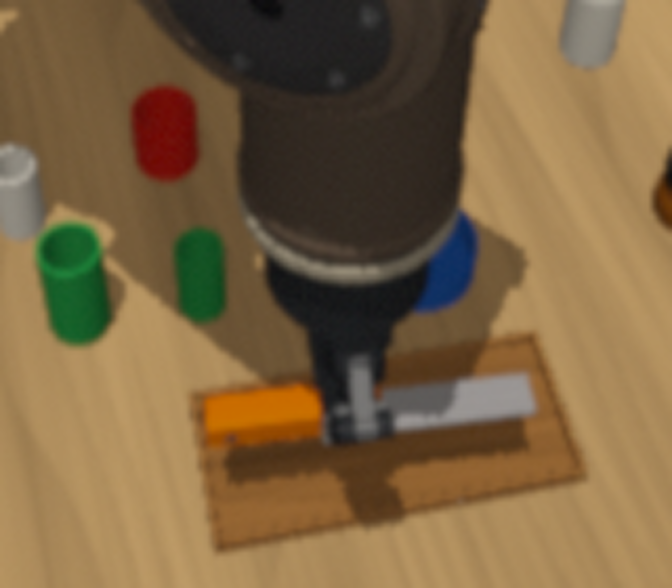

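The scraper hangs level over the tray, and the tubs are in place. I correct xy and yaw and come down to about 34 mm above the placing height.

Emit:
{"fn": "send_rows", "kwargs": {
  "targets": [
    {"linear": [13, 4.5, -7.5], "turn": [-0.23, 0, 0], "jaw": 0.0},
    {"linear": [13, 4.5, -7.5], "turn": [-0.24, 0, 0], "jaw": 0.0},
    {"linear": [13, 4.5, -7.5], "turn": [-0.23, 0, 0], "jaw": 0.0},
    {"linear": [0, 0, 0], "turn": [0, 0, 0], "jaw": 0.0}
  ]
}}

```text
t: 24.48
position: [0.5098, -0.3663, 0.2124]
tcp_rot: [0.478, 0.522, 0.479, -0.519]
contact_force: [-0.1, -0.0, -1.6]
opening: 0.22
```

Run:
```python
from geo import *
s,r=R(); print(r.as_matrix().round(3),s["position"],s["opening"])
st=rows(lin(np.array([.5073,-.3703,.186]),downR(-.0949-np.pi/2),3),0.0,dp=1)
```

```text
[[ 0.001  0.996 -0.084]
 [ 0.004 -0.084 -0.996]
 [-1.     0.001 -0.004]] [ 0.50978042 -0.36631385  0.21244606] 0.21977736749261803
[{"linear":[8.8,-0.7,1.4],"turn":[0.04,-0.02,0],"jaw":0.0},{"linear":[8.8,-0.7,1.4],"turn":[0.04,-0.01,-0.01],"jaw":0.0},{"linear":[8.8,-0.7,1.5],"turn":[0.05,-0.02,0],"jaw":0.0}]
```

Emit:
{"fn": "send_rows", "kwargs": {
  "targets": [
    {"linear": [9, -0.5, 1.5], "turn": [0.04, 0, 0], "jaw": 0.0},
    {"linear": [9, -0.5, 1.5], "turn": [0.04, 0, 0], "jaw": 0.0},
    {"linear": [8, -0.5, 1], "turn": [0.04, 0, 0], "jaw": 0.0},
    {"linear": [0, 0, 0], "turn": [0, 0, 0], "jaw": 0.0}
  ]
}}

```text
t: 24.98
position: [0.5078, -0.3706, 0.1846]
tcp_rot: [0.475, 0.525, 0.476, -0.522]
contact_force: [-0.8, 0.2, -0.6]
opening: 0.215
```

Emit:
{"fn": "send_rows", "kwargs": {
  "targets": [
    {"linear": [2, 0, 0], "turn": [0, 0, 0], "jaw": 0.0},
    {"linear": [0, 0, 0], "turn": [0, 0, 0], "jaw": 0.0},
    {"linear": [0, 0, 0], "turn": [0, 0, 0], "jaw": 0.42},
    {"linear": [0, 0, 0], "turn": [0, 0, 0], "jaw": 0.42},
    {"linear": [0, 0, 0], "turn": [0, 0, 0], "jaw": 0.42},
    {"linear": [-15, 0, 0], "turn": [0, 0, 0], "jaw": 0.42},
    {"linear": [-25, 0, 0], "turn": [0, 0, 0], "jaw": 0.42},
    {"linear": [-40, 0, 0], "turn": [0, 0, 0], "jaw": 0.6},
    {"linear": [-40, 0, 0], "turn": [0, 0, 0], "jaw": 0.8}
  ]
}}

```text
t: 26.1
position: [0.5071, -0.3708, 0.3069]
tcp_rot: [0.474, 0.524, 0.477, -0.522]
contact_force: [0.6, -0.1, 1.1]
opening: 0.791
```

Run:
```python
from geo import *
s,r=R(); print(s["position"],s["opening"],s["joints"])
save("s_b2","side",None,(170,200,340,340),4.2)
save("t_b2","top",None,(250,120,460,300),3.6)
```

```text
[ 0.50706288 -0.37076705  0.30692713] 0.7907722071418427 [-0.68080781  0.55794156  1.73584028  0.00500088  0.85162211  0.98236046]
```

View pics/s_b2.png

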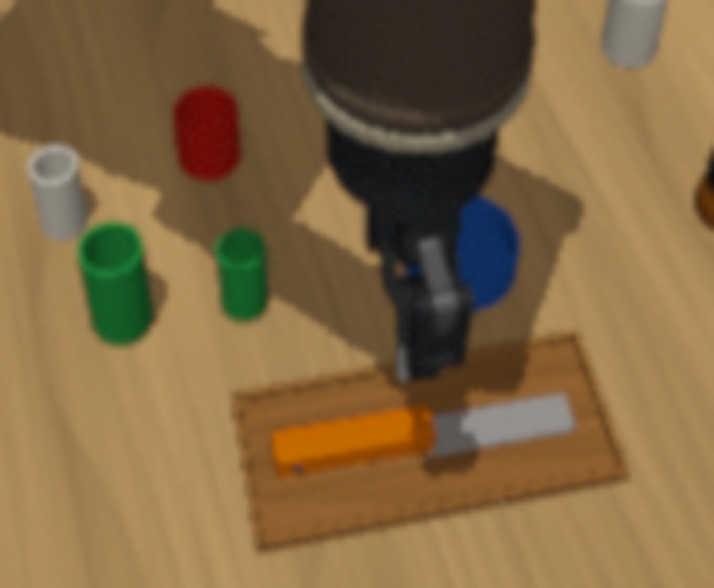

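View pics/t_b2.png

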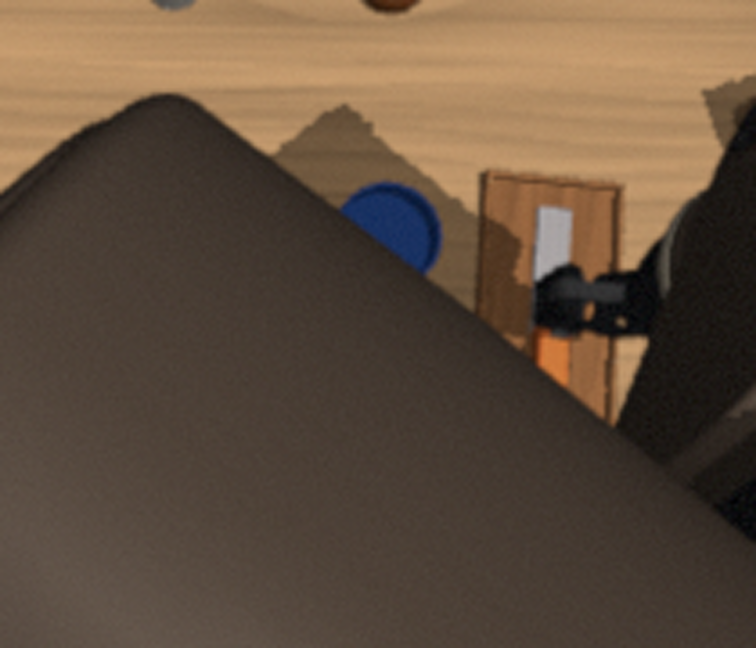

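The scraper lies flat in the middle of the tray. The blue tub is now at top px ≈ (358.7,184.3), where before it was (347.5,175.1), so it was knocked about 30 mm. I re-measure it by fitting the rim.

```bash
cat > rim.py <<'E'
from geo import *
from scipy.optimize import least_squares
COL=dict(a=((100,130),.035,.028),c=((0,8),.0215,.048),d=((50,85),.015,.058))
def mask(im,hr):
    h=cv2.cvtColor(im,cv2.COLOR_RGB2HSV); m=(h[...,0]>=hr[0])&(h[...,0]<=hr[1])&(h[...,1]>110)&(h[...,2]>35)
    if hr[0]==0: m|=(h[...,0]>=174)&(h[...,1]>110)&(h[...,2]>35)
    return m.astype(np.uint8)
def silh(cam,x,y,rad,hgt,z0=0):
    a=np.linspace(0,2*np.pi,60)
    X=np.r_[np.c_[x+rad*np.cos(a),y+rad*np.sin(a),0*a+z0],np.c_[x+rad*np.cos(a),y+rad*np.sin(a),0*a+z0+hgt]]
    return cv2.convexHull(proj(cam,X).astype(np.float32))
def fit(cam,m,x0,rad,hgt,z0=0,verbose=False):
    """silhouette boundary points: only those whose outer neighbour isn't dark arm -> robust loss"""
    cs,_=cv2.findContours(m,cv2.RETR_EXTERNAL,cv2.CHAIN_APPROX_NONE)
    pts=max(cs,key=cv2.contourArea)[:,0].astype(float)
    def res(p):
        H=silh(cam,p[0],p[1],rad,hgt,z0)
        return np.array([cv2.pointPolygonTest(H,(float(u),float(v)),True)-.5 for u,v in pts])
    r=least_squares(res,x0,loss="cauchy",f_scale=.4,diff_step=1e-3)
    f=res(r.x)
    return r.x,np.median(abs(f)),(abs(f)<1).mean(),len(pts)
E
python3 - <<'E'
from rim import *
hr,rad,h=COL["a"]
for cam in("top","side"):
    im=env.read_camera(cam); m=mask(im,hr)
    n,l,st,ce=cv2.connectedComponentsWithStats(m); 
    for k in range(1,n):
        if st[k,4]>60: print(cam,st[k],ce[k].round(1))
    k=1+np.argmax([ (s_[4] if s_[1]>150 else 0) for s_ in st[1:]]); mm=(l==k).astype(np.uint8)
    print(cam,fit(cam,mm,back(cam,ce[k],.014)[:2],rad,h))
im=np.load("top.npy"); m=mask(im,hr); print("orig",fit("top",m,[.61,-.245],rad,h))
im=np.load("side.npy"); m=mask(im,hr); print("orig",fit("side",m,[.61,-.245],rad,h))
E
```

```text
top [346 171  26  24 355] [360.6 180.5]
top (array([ 0.58397795, -0.26463117]), np.float64(0.42830784626766244), np.float64(0.6507936507936508), 63)
side [128  74  11   9  62] [131.9  78.3]
side [279 246  14  27 273] [285.3 259.1]
side (array([ 0.61760017, -0.27022669]), np.float64(1.4571944051577148), np.float64(0.43859649122807015), 57)
orig (array([ 0.61223151, -0.24522609]), np.float64(0.6705655342458026), np.float64(0.6144578313253012), 83)
orig (array([ 0.61254268, -0.24383488]), np.float64(1.054774487153787), np.float64(0.5), 72)
```

Partial occlusion makes this fit uncertain. I swing the arm clear while turning the jaws to the angle needed later, then look again.

Run:
```python
from geo import *
rows(arc(np.array([.60,.0,.36]),az(),-.1,19),0.95)
```

```text
[{"linear":[-3,9,-19],"turn":[-0.94,-0.05,-0.01],"jaw":0.95},{"linear":[-3,10,-18],"turn":[-0.95,0,0],"jaw":0.95},{"linear":[-2,11,-18],"turn":[-0.94,0,0],"jaw":0.95},{"linear":[-3,11,-17],"turn":[-0.95,0,0],"jaw":0.95},{"linear":[-3,13,-17],"turn":[-0.94,0,0],"jaw":0.95},{"linear":[-3,13,-16],"turn":[-0.95,0,0],"jaw":0.95},{"linear":[-3,14,-15],"turn":[-0.94,0,0],"jaw":0.95},{"linear":[-3,15,-14],"turn":[-0.95,0,0],"jaw":0.95},{"linear":[-2,15,-14],"turn":[-0.94,0,0],"jaw":0.95},{"linear":[-3,16,-13],"turn":[-0.95,0,0],"jaw":0.95},{"linear":[-3,16,-12],"turn":[-0.94,0,0],"jaw":0.95},{"linear":[-3,17,-11],"turn":[-0.95,0,0],"jaw":0.95}]

[{"linear":[-3,18,-11],"turn":[-0.94,0,0],"jaw":0.95},{"linear":[-3,18,-9],"turn":[-0.95,0,0],"jaw":0.95},{"linear":[-2,18,-9],"turn":[-0.94,0,0],"jaw":0.95},{"linear":[-3,19,-7],"turn":[-0.95,0,0],"jaw":0.95},{"linear":[-3,19,-7],"turn":[-0.94,0,0],"jaw":0.95},{"linear":[-3,19,-6],"turn":[-0.95,0,0],"jaw":0.95},{"linear":[-3,19,-5],"turn":[-0.94,0,0],"jaw":0.95}]
```

Emit:
{"fn": "send_rows", "kwargs": {
  "targets": [
    {"linear": [-3, 9, -19], "turn": [-0.94, -0.05, 0], "jaw": 0.95},
    {"linear": [-3, 10, -18], "turn": [-0.95, 0, 0], "jaw": 0.95},
    {"linear": [-2, 11, -18], "turn": [-0.94, 0, 0], "jaw": 0.95},
    {"linear": [-3, 11, -17], "turn": [-0.95, 0, 0], "jaw": 0.95},
    {"linear": [-3, 13, -17], "turn": [-0.94, 0, 0], "jaw": 0.95},
    {"linear": [-3, 13, -16], "turn": [-0.95, 0, 0], "jaw": 0.95},
    {"linear": [-3, 14, -15], "turn": [-0.94, 0, 0], "jaw": 0.95},
    {"linear": [-3, 15, -14], "turn": [-0.95, 0, 0], "jaw": 0.95},
    {"linear": [-2, 15, -14], "turn": [-0.94, 0, 0], "jaw": 0.95},
    {"linear": [-3, 16, -13], "turn": [-0.95, 0, 0], "jaw": 0.95},
    {"linear": [-3, 16, -12], "turn": [-0.94, 0, 0], "jaw": 0.95},
    {"linear": [-3, 17, -11], "turn": [-0.95, 0, 0], "jaw": 0.95}
  ]
}}

```text
t: 27.8
position: [0.5885, -0.1319, 0.3294]
tcp_rot: [0.663, 0.226, 0.678, -0.224]
contact_force: [-0.6, -0.2, -0.4]
opening: 0.953
```

Emit:
{"fn": "send_rows", "kwargs": {
  "targets": [
    {"linear": [-3, 18, -11], "turn": [-0.94, 0, 0], "jaw": 0.95},
    {"linear": [-3, 18, -9], "turn": [-0.95, 0, 0], "jaw": 0.95},
    {"linear": [-2, 18, -9], "turn": [-0.94, 0, 0], "jaw": 0.95},
    {"linear": [-3, 19, -7], "turn": [-0.95, 0, 0], "jaw": 0.95},
    {"linear": [-3, 19, -7], "turn": [-0.94, 0, 0], "jaw": 0.95},
    {"linear": [-3, 19, -6], "turn": [-0.95, 0, 0], "jaw": 0.95},
    {"linear": [-3, 19, -5], "turn": [-0.94, 0, 0], "jaw": 0.95},
    {"linear": [0, 0, 0], "turn": [0, 0, 0], "jaw": 0.95}
  ]
}}

```text
t: 28.8
position: [0.5857, 0.0151, 0.3433]
tcp_rot: [0.694, 0.021, 0.719, -0.014]
contact_force: [0.9, -0.8, -1.1]
opening: 0.95
```

Run:
```python
from rim import *
s,r=R(); print(s["position"],az(),s["joints"].round(3),s["t"])
ims={c:env.read_camera(c) for c in("top","side")}
save("t_c","top",ims["top"]); save("s_c","side",ims["side"])
for k,(hr,rad,h) in COL.items():
  for cam,im in ims.items():
    m=mask(im,hr); n,l,st,ce=cv2.connectedComponentsWithStats(m)
    for i in range(1,n):
        if 40<st[i,4]<1500: 
            print(k,cam,st[i],ce[i].round(1),fit(cam,(l==i).astype(np.uint8),back(cam,ce[i],h/2)[:2],rad,h))
```

```text
[0.58568104 0.01513767 0.34332921] -0.04865361667288188 [-0.029  0.469  1.793  0.013  0.916  0.011] 28.8
a top [342 171  30  30 696] [356.5 185.3] (array([ 0.58691604, -0.26811406]), np.float64(0.7264492662977873), np.float64(0.6024096385542169), 83)
a side [128  72  25  11 179] [139.4  76.9] (array([0.31271707, 0.854585  ]), np.float64(2.5250417329024963), np.float64(0.25862068965517243), 58)
a side [ 67  79  42  12 280] [87.3 84.2] (array([0.0879263, 0.8365759]), np.float64(5.065117198507229), np.float64(0.2), 90)
a side [267 247  26  27 558] [279.5 259.6] (array([ 0.58469953, -0.26747074]), np.float64(0.9632982038168408), np.float64(0.5131578947368421), 76)
c top [298  95   9  10  70] [301.9  99.7] (array([ 0.81065327, -0.13168376]), np.float64(1.7806521750041449), np.float64(0.44), 25)
c top [477 139  35  36 916] [495.8 156.7] (array([ 0.64438792, -0.5987773 ]), np.float64(4.217738252027599), np.float64(0.24324324324324326), 111)
c top [293 230  21  20 319] [303.1 239.3] (array([ 0.4562778 , -0.13850708]), np.float64(0.296721875252567), np.float64(1.0), 55)
c side [ 37  98  31  3
[... 856 characters left out ...]
  17  13 157] [354.2 242.5] (array([ 0.45294333, -0.25478024]), np.float64(1.160374856345148), np.float64(0.4358974358974359), 39)
d top [341 268  22  16 288] [351.9 275.3] (array([ 0.37911754, -0.25005097]), np.float64(1.4049101734651122), np.float64(0.4074074074074074), 54)
d side [295 163  12  18 140] [300.8 173.4] (array([0.75934879, 0.01884706]), np.float64(1.1073340158908749), np.float64(0.43902439024390244), 41)
d side [189 253  17  29 372] [197.2 266.7] (array([ 0.37538196, -0.22875326]), np.float64(1.50949825424163), np.float64(0.4264705882352941), 68)
d side [222 255  11  21 200] [227.3 264.8] (array([ 0.45161384, -0.24910432]), np.float64(0.8733335047887268), np.float64(0.56), 50)
```

View pics/t_c.png

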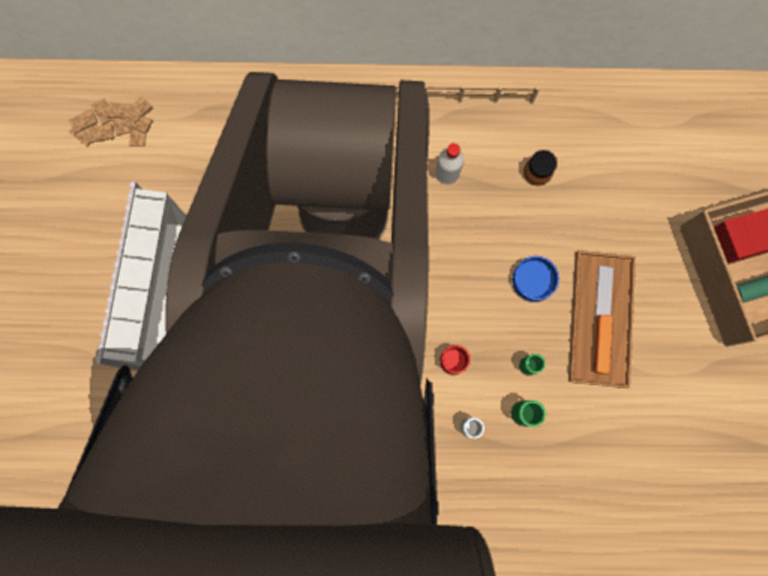

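View pics/s_c.png

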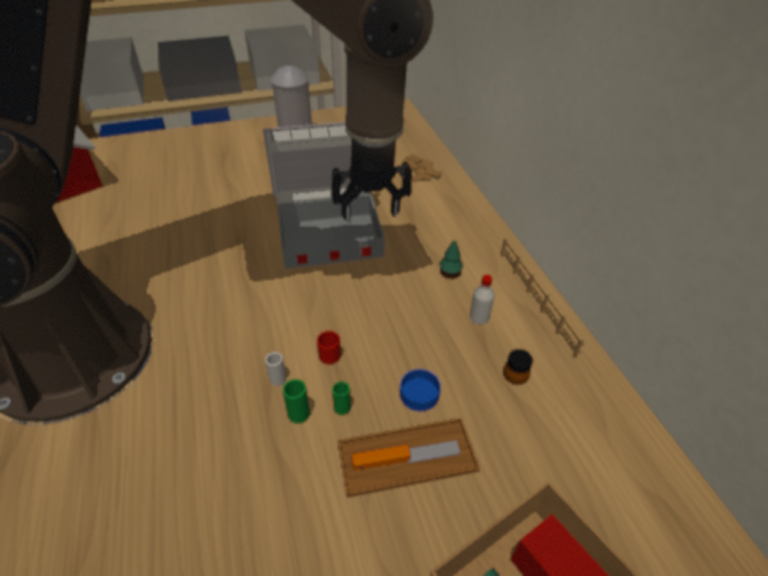

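All three tubs (blue, red, small green) are measured with the two cameras within about 2-5 mm of each other; the roof is up with the shed empty, and no yellow tub is inside. Now for tub_a.

Run:
```python
from geo import *
st=rows(arc(np.array([.586,-.268,.25]),az(),-.1,10),1)
```

```text
[{"linear":[9,-26,8],"turn":[0.05,-0.41,-0.1],"jaw":1},{"linear":[9,-27,6],"turn":[0.06,0,0],"jaw":1},{"linear":[9,-28,5],"turn":[0.06,0,0],"jaw":1},{"linear":[10,-27,4],"turn":[0.05,0,0],"jaw":1},{"linear":[9,-29,2],"turn":[0.06,0,0],"jaw":1},{"linear":[9,-28,2],"turn":[0.05,0,0],"jaw":1},{"linear":[10,-29,0],"turn":[0.06,0,0],"jaw":1},{"linear":[9,-29,0],"turn":[0.05,0,0],"jaw":1},{"linear":[9,-29,-2],"turn":[0.06,0,0],"jaw":1},{"linear":[10,-30,-4],"turn":[0.06,0,0],"jaw":1}]
```

Emit:
{"fn": "send_rows", "kwargs": {
  "targets": [
    {"linear": [9, -26, 8], "turn": [0.05, -0.4, -0.1], "jaw": 1},
    {"linear": [9, -27, 6], "turn": [0.06, 0, 0], "jaw": 1},
    {"linear": [9, -28, 5], "turn": [0.06, 0, 0], "jaw": 1},
    {"linear": [10, -27, 4], "turn": [0.05, 0, 0], "jaw": 1},
    {"linear": [9, -29, 2], "turn": [0.06, 0, 0], "jaw": 1},
    {"linear": [9, -28, 2], "turn": [0.05, 0, 0], "jaw": 1},
    {"linear": [10, -29, 0], "turn": [0.06, 0, 0], "jaw": 1},
    {"linear": [9, -29, 0], "turn": [0.05, 0, 0], "jaw": 1},
    {"linear": [9, -29, -2], "turn": [0.06, 0, 0], "jaw": 1},
    {"linear": [10, -30, -4], "turn": [0.06, 0, 0], "jaw": 1},
    {"linear": [0, 0, 0], "turn": [0, 0, 0], "jaw": 1}
  ]
}}

```text
t: 30.28
position: [0.5795, -0.2865, 0.2416]
tcp_rot: [0.704, 0.045, 0.708, -0.044]
contact_force: [0.3, 1.0, -0.6]
opening: 1.001
```

Run:
```python
from geo import *
s,r=R(); print(s["position"],az(),r.as_matrix().round(3)[:,0])
rows(lin(np.array([.586,-.268,.215]),downR(-.1),3),1,dp=1)
```

```text
[ 0.57948105 -0.28653638  0.24159939] -0.12595629089909452 [-0.005  0.001 -1.   ]
[{"linear":[8.9,6.4,1.4],"turn":[-0.1,-0.02,0],"jaw":1},{"linear":[8.8,6.4,1.5],"turn":[-0.1,-0.02,0],"jaw":1},{"linear":[8.9,6.4,1.5],"turn":[-0.1,-0.02,0],"jaw":1}]
```

Emit:
{"fn": "send_rows", "kwargs": {
  "targets": [
    {"linear": [8, 6, 1.5], "turn": [-0.1, -0.02, 0], "jaw": 1},
    {"linear": [8, 6, 1.5], "turn": [-0.1, -0.02, 0], "jaw": 1},
    {"linear": [8, 6, 1.5], "turn": [-0.1, -0.02, 0], "jaw": 1},
    {"linear": [0, 0, 0], "turn": [0, 0, 0], "jaw": 1}
  ]
}}

```text
t: 30.78
position: [0.5863, -0.2666, 0.2154]
tcp_rot: [0.706, 0.035, 0.706, -0.035]
contact_force: [-0.2, 0.4, -1.1]
opening: 0.998
```

Run:
```python
from geo import *
s,r=R(); print(s["position"],az(),r.as_matrix().round(3)[:,0])
save("s_a1","side",None,(230,190,330,290),6)
rows(lin(np.array([.586,-.268,.178]),downR(-.1),4),1,dp=1)
```

```text
[ 0.58633594 -0.26663584  0.21539218] -0.09853658366996378 [-0.001  0.001 -1.   ]
[{"linear":[9.5,-0.3,-0.1],"turn":[0,0,0],"jaw":1},{"linear":[9.4,-0.3,-0.1],"turn":[0.01,0,0],"jaw":1},{"linear":[9.5,-0.2,0],"turn":[0,0,0],"jaw":1},{"linear":[9.4,-0.3,-0.1],"turn":[0,0,0],"jaw":1}]
```

View pics/s_a1.png

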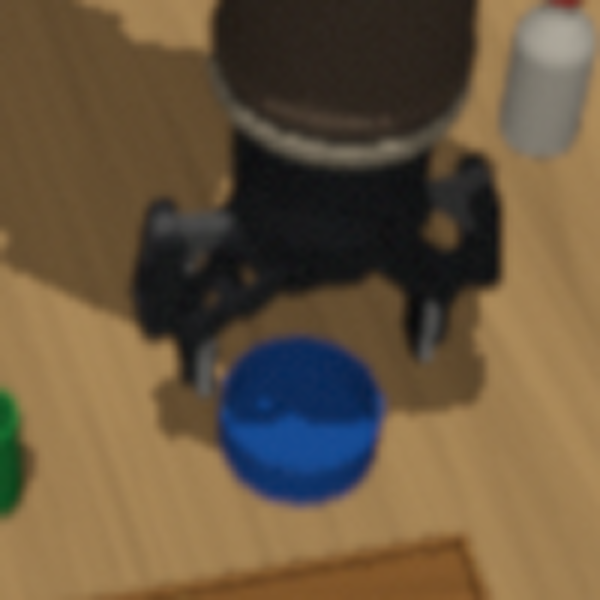

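Run:
```python
from geo import *
s,r=R()
for nm,o in dict(L=(.160,0,-.0425),R=(.160,0,.0425),C=(.16,0,0)).items():
    print(nm,((proj("side",s["position"]+r.apply(o))-[230,190]+.5)*6).round(0))
for X in ([.586,-.268,.028],[.586-.035,-.268,.028],[.586+.035,-.268,.028],[.586,-.268,0]): print(((proj("side",X)-[230,190]+.5)*6).round(0))
```

```text
L [[212. 381.]]
R [[410. 349.]]
C [[312. 365.]]
[[307. 407.]]
[[229. 427.]]
[[384. 388.]]
[[303. 445.]]
```

The fingers straddle the tub with clearance on both sides (crop: pads ≈205/425, tub 222–382). I descend.

Emit:
{"fn": "send_rows", "kwargs": {
  "targets": [
    {"linear": [9, 0, -0.5], "turn": [0, 0, 0], "jaw": 1},
    {"linear": [9, 0, -0.5], "turn": [0, 0, 0], "jaw": 1},
    {"linear": [9, 0, 0], "turn": [0, 0, 0], "jaw": 1},
    {"linear": [7, 0, 0], "turn": [0, 0, 0], "jaw": 1},
    {"linear": [0, 0, 0], "turn": [0, 0, 0], "jaw": 1}
  ]
}}

```text
t: 31.45
position: [0.5854, -0.267, 0.1794]
tcp_rot: [0.706, 0.035, 0.706, -0.035]
contact_force: [-1.2, 0.3, -0.2]
opening: 1.005
```

Emit:
{"fn": "send_rows", "kwargs": {
  "targets": [
    {"linear": [0, 0, 0], "turn": [0, 0, 0], "jaw": 0.5},
    {"linear": [0, 0, 0], "turn": [0, 0, 0], "jaw": 0.5},
    {"linear": [0, 0, 0], "turn": [0, 0, 0], "jaw": 0.5},
    {"linear": [0, 0, 0], "turn": [0, 0, 0], "jaw": 0.5}
  ]
}}

```text
t: 31.95
position: [0.5857, -0.2672, 0.1805]
tcp_rot: [0.707, 0.035, 0.706, -0.035]
contact_force: [-0.2, 0.2, -0.3]
opening: 0.788
```

Emit:
{"fn": "send_rows", "kwargs": {
  "targets": [
    {"linear": [-15, 0, 0], "turn": [0, 0, 0], "jaw": 0.5},
    {"linear": [-25, 0, 0], "turn": [0, 0, 0], "jaw": 0.5},
    {"linear": [-30, 0, 0], "turn": [0, 0, 0], "jaw": 0.5},
    {"linear": [-30, 0, 0], "turn": [0, 0, 0], "jaw": 0.5},
    {"linear": [0, 0, 0], "turn": [0, 0, 0], "jaw": 0.5}
  ]
}}

```text
t: 32.58
position: [0.5858, -0.2673, 0.2874]
tcp_rot: [0.707, 0.035, 0.705, -0.035]
contact_force: [-0.5, 1.6, -0.3]
opening: 0.79
```

Run:
```python
from geo import *
s,r=R(); print(s["position"],az(),r.as_matrix().round(3)[:,0],s["opening"])
save("s_a2","side",None,(230,150,330,250),6)
for X in ([.1795-.028,0,0],[.1795,0,0]): print(((proj("side",s["position"]+r.apply(X))-[230,150]+.5)*6).round(0))
g=S(-.015,0,.31); print(g)
rows(arc(g,az(),AZS,13),.5)
```

```text
[ 0.58580348 -0.26729112  0.28735139] -0.09905152269176397 [ 0.003 -0.001 -1.   ] 0.7902895439856726
[[325. 483.]]
[[320. 528.]]
[0.53335928 0.17777934 0.31      ]
[{"linear":[-2,37,5],"turn":[0,0.02,0],"jaw":0.5},{"linear":[-2,37,3],"turn":[0.01,0,0],"jaw":0.5},{"linear":[-2,37,0],"turn":[0,0,0],"jaw":0.5},{"linear":[-1,36,-2],"turn":[0,0,0],"jaw":0.5},{"linear":[-2,36,-3],"turn":[0.01,0,0],"jaw":0.5},{"linear":[-2,35,-6],"turn":[0,0,0],"jaw":0.5},{"linear":[-2,35,-8],"turn":[0,0,0],"jaw":0.5},{"linear":[-2,33,-10],"turn":[0.01,0,0],"jaw":0.5},{"linear":[-2,33,-12],"turn":[0,0,0],"jaw":0.5},{"linear":[-1,31,-13],"turn":[0,0,0],"jaw":0.5},{"linear":[-2,31,-15],"turn":[0.01,0,0],"jaw":0.5},{"linear":[-2,29,-17],"turn":[0,0,0],"jaw":0.5}]

[{"linear":[-2,27,-18],"turn":[0,0,0],"jaw":0.5}]
```

View pics/s_a2.png

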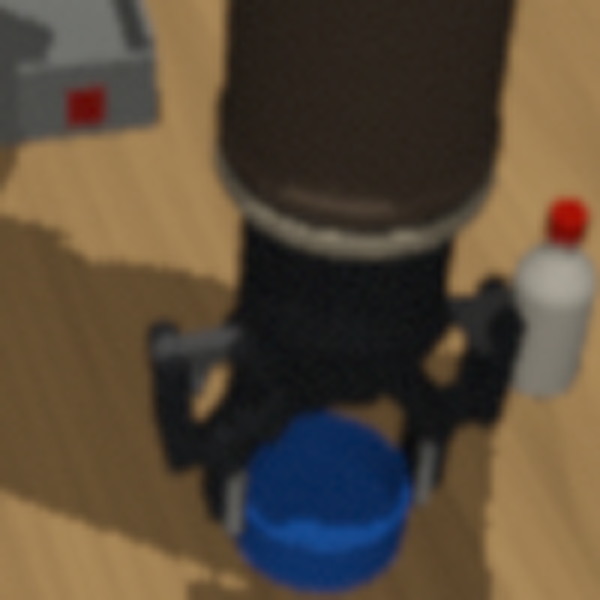

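tub_a is held level and centred. I carry it over the shed, to local x ≈ −0.025.

Emit:
{"fn": "send_rows", "kwargs": {
  "targets": [
    {"linear": [-2, 37, 5], "turn": [0, 0, 0], "jaw": 0.5},
    {"linear": [-2, 37, 3], "turn": [0, 0, 0], "jaw": 0.5},
    {"linear": [-2, 37, 0], "turn": [0, 0, 0], "jaw": 0.5},
    {"linear": [-1, 36, -2], "turn": [0, 0, 0], "jaw": 0.5},
    {"linear": [-2, 36, -3], "turn": [0, 0, 0], "jaw": 0.5},
    {"linear": [-2, 35, -6], "turn": [0, 0, 0], "jaw": 0.5},
    {"linear": [-2, 35, -8], "turn": [0, 0, 0], "jaw": 0.5},
    {"linear": [-2, 33, -10], "turn": [0, 0, 0], "jaw": 0.5},
    {"linear": [-2, 33, -12], "turn": [0, 0, 0], "jaw": 0.5},
    {"linear": [-1, 31, -13], "turn": [0, 0, 0], "jaw": 0.5},
    {"linear": [-2, 31, -15], "turn": [0, 0, 0], "jaw": 0.5},
    {"linear": [0, 0, 0], "turn": [0, 0, 0], "jaw": 0.5}
  ]
}}

```text
t: 34.12
position: [0.5583, 0.1299, 0.3005]
tcp_rot: [0.703, 0.035, 0.71, -0.036]
contact_force: [-0.1, 0.2, -0.2]
opening: 0.788
```

Run:
```python
from geo import *
s,r=R(); print(s["position"],az(),r.as_matrix().round(3)[:,0],s["opening"])
st=rows(lin(S(-.025,0,.25),downR(AZS),4),.5,dp=1)
```

```text
[0.55831904 0.1299359  0.30050024] -0.1007031441330678 [-0.01  0.   -1.  ] 0.7884515806979093
[{"linear":[12.7,8.8,-7.3],"turn":[0.01,-0.03,0],"jaw":0.5},{"linear":[12.7,8.8,-7.3],"turn":[0,-0.03,0],"jaw":0.5},{"linear":[12.6,8.7,-7.4],"turn":[0.01,-0.03,0.01],"jaw":0.5},{"linear":[12.7,8.8,-7.4],"turn":[0.01,-0.03,0],"jaw":0.5}]
```

Emit:
{"fn": "send_rows", "kwargs": {
  "targets": [
    {"linear": [10, 9, -7.5], "turn": [0, -0.03, 0], "jaw": 0.5},
    {"linear": [10, 9, -7.5], "turn": [0, -0.03, 0], "jaw": 0.5},
    {"linear": [12, 9, -7.5], "turn": [0, -0.03, 0], "jaw": 0.5},
    {"linear": [12, 8, -7], "turn": [0, -0.03, 0], "jaw": 0.5},
    {"linear": [0, 0, 0], "turn": [0, 0, 0], "jaw": 0.5}
  ]
}}

```text
t: 34.75
position: [0.5299, 0.1686, 0.2518]
tcp_rot: [0.705, 0.035, 0.707, -0.037]
contact_force: [-0.6, 0.0, -0.5]
opening: 0.793
```

Run:
```python
from geo import *
s,r=R(); print(s["position"],az(),r.as_matrix().round(3)[:,0],s["opening"])
save("s_a3","side",None,(150,60,290,180),5)
st=rows(lin(S(-.025,0,.1885),downR(AZS),6),.5,dp=1)
```

```text
[0.52990325 0.16861747 0.2517831 ] -0.10216619682113832 [-0.002 -0.002 -1.   ] 0.7930681958608593
[{"linear":[10.6,0,0.3],"turn":[0,0,0],"jaw":0.5},{"linear":[10.7,-0.1,0.4],"turn":[0,0,0.01],"jaw":0.5},{"linear":[10.6,0,0.3],"turn":[0,-0.01,0],"jaw":0.5},{"linear":[10.6,-0.1,0.4],"turn":[0,0,0],"jaw":0.5},{"linear":[10.7,0,0.3],"turn":[0.01,0,0.01],"jaw":0.5},{"linear":[10.6,-0.1,0.3],"turn":[0,0,0],"jaw":0.5}]
```

View pics/s_a3.png

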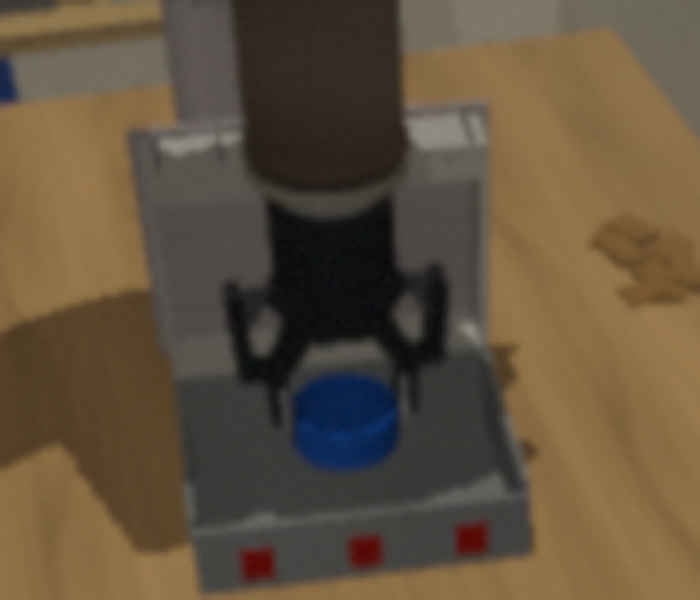

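The tub is centred above the floor, so I lower and release it.

Emit:
{"fn": "send_rows", "kwargs": {
  "targets": [
    {"linear": [12, 0, 0.4], "turn": [0, 0, 0], "jaw": 0.5},
    {"linear": [12, 0, 0.4], "turn": [0, 0, 0], "jaw": 0.5},
    {"linear": [12, 0, 0.4], "turn": [0, 0, 0], "jaw": 0.5},
    {"linear": [12, 0, 0.4], "turn": [0, 0, 0], "jaw": 0.5},
    {"linear": [10, 0, 0.4], "turn": [0, 0, 0], "jaw": 0.5},
    {"linear": [0, 0, 0], "turn": [0, 0, 0], "jaw": 0.5}
  ]
}}

```text
t: 35.55
position: [0.5334, 0.1673, 0.1902]
tcp_rot: [0.706, 0.036, 0.706, -0.037]
contact_force: [-0.1, 0.6, -0.7]
opening: 0.79
```

Emit:
{"fn": "send_rows", "kwargs": {
  "targets": [
    {"linear": [2.5, 0, 0], "turn": [0, 0, 0], "jaw": 0.5},
    {"linear": [0, 0, 0], "turn": [0, 0, 0], "jaw": 0.5}
  ]
}}

```text
t: 35.8
position: [0.5336, 0.1674, 0.1879]
tcp_rot: [0.706, 0.036, 0.706, -0.037]
contact_force: [-0.3, 0.4, -0.5]
opening: 0.792
```

Emit:
{"fn": "send_rows", "kwargs": {
  "targets": [
    {"linear": [0, 0, 0], "turn": [0, 0, 0], "jaw": 0.9},
    {"linear": [0, 0, 0], "turn": [0, 0, 0], "jaw": 1},
    {"linear": [0, 0, 0], "turn": [0, 0, 0], "jaw": 1},
    {"linear": [-20, 0, 0], "turn": [0, 0, 0], "jaw": 1},
    {"linear": [-30, 0, 0], "turn": [0, 0, 0], "jaw": 1},
    {"linear": [-40, -10, 0], "turn": [0, 0, 0], "jaw": 0.8},
    {"linear": [-30, -30, 0], "turn": [0, 0, 0], "jaw": 0.8}
  ]
}}

```text
t: 36.67
position: [0.5289, 0.1283, 0.3101]
tcp_rot: [0.705, 0.035, 0.707, -0.036]
contact_force: [-0.1, -0.6, 0.3]
opening: 0.799
```

Run:
```python
from geo import *
s,r=R(); print(s["position"],az(),s["joints"].round(3),s["opening"])
# next: tub_c at (.456,-.137)
rows(arc(np.array([.456,-.02,.31]),az(),-.1,8),.8)
```

```text
[0.52894394 0.1282707  0.31008196] -0.10106599254401831 [ 0.183  0.454  1.93  -0.002  0.76   0.285] 0.7988287686004815
[{"linear":[0,-21,-4],"turn":[0,-0.02,0.02],"jaw":0.8},{"linear":[0,-21,-6],"turn":[0,0,0],"jaw":0.8},{"linear":[0,-21,-6],"turn":[0,0,0],"jaw":0.8},{"linear":[0,-20,-7],"turn":[-0.01,0,0],"jaw":0.8},{"linear":[0,-19,-7],"turn":[0,0,0],"jaw":0.8},{"linear":[0,-18,-9],"turn":[0,0,0],"jaw":0.8},{"linear":[0,-18,-9],"turn":[0,0,0],"jaw":0.8},{"linear":[0,-17,-10],"turn":[0,0,0],"jaw":0.8}]
```

```bash
cat > look.py <<'E'
from rim import *
import sys
s,r=R(); print(s["position"].round(4),round(float(az()),4),round(s["t"],2))
ims={c:env.read_camera(c) for c in("top","side")}
for c in ims: np.save(c+".npy",ims[c])
for k in sys.argv[2]:
  hr,rad,h=COL[k]; x0=np.array(eval(sys.argv[3]))
  for cam,im in ims.items():
    m=mask(im,hr); n,l,st,ce=cv2.connectedComponentsWithStats(m)
    for i in range(1,n):
        if 40<st[i,4]<1500 and np.hypot(*(back(cam,ce[i],h/2)[:2]-x0))<.07: 
            f=fit(cam,(l==i).astype(np.uint8),back(cam,ce[i],h/2)[:2],rad,h,float(sys.argv[4]))
            print(k,cam,st[i],ce[i].round(1),f[0].round(4),f[1:])
save("t_"+sys.argv[1],"top",ims["top"]); save("s_"+sys.argv[1],"side",ims["side"])
E
python3 look.py d1 c "[.456,-.137]" 0; python3 look.py d2 d "[.452,-.252]" 0; python3 look.py d3 a "[.532,.167]" .006
```

```text
[0.5289 0.1283 0.3101] -0.1011 36.67
c top [293 230  21  20 318] [303.1 239.3] [ 0.4564 -0.1385] (np.float64(0.32070397003718), np.float64(1.0), 55)
c side [211 221  16  22 287] [219.  231.1] [ 0.4556 -0.1346] (np.float64(0.5950847789148919), np.float64(0.8035714285714286), 56)
[0.5293 0.1264 0.3115] -0.1036 36.77
d top [346 236  17  13 159] [354.3 242.4] [ 0.4521 -0.2576] (np.float64(0.7317393148231124), np.float64(0.5897435897435898), 39)
d side [222 255  11  21 200] [227.3 264.8] [ 0.4516 -0.2491] (np.float64(0.8733335047887268), np.float64(0.56), 50)
[0.5289 0.1276 0.309 ] -0.1037 36.88
a side [211 151  21  11 194] [220.7 156.2] [0.54   0.2099] (np.float64(1.2924446998600323), np.float64(0.38), 50)
```

View pics/s_d1.png

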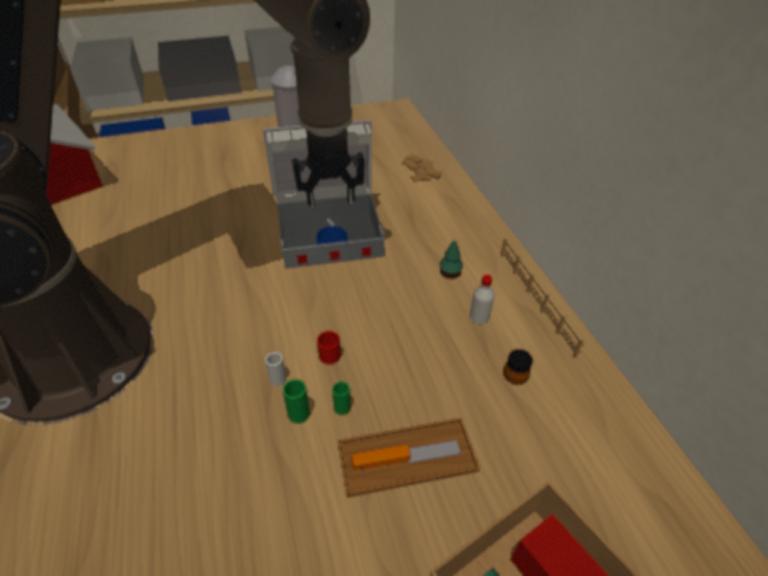

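View pics/t_d1.png

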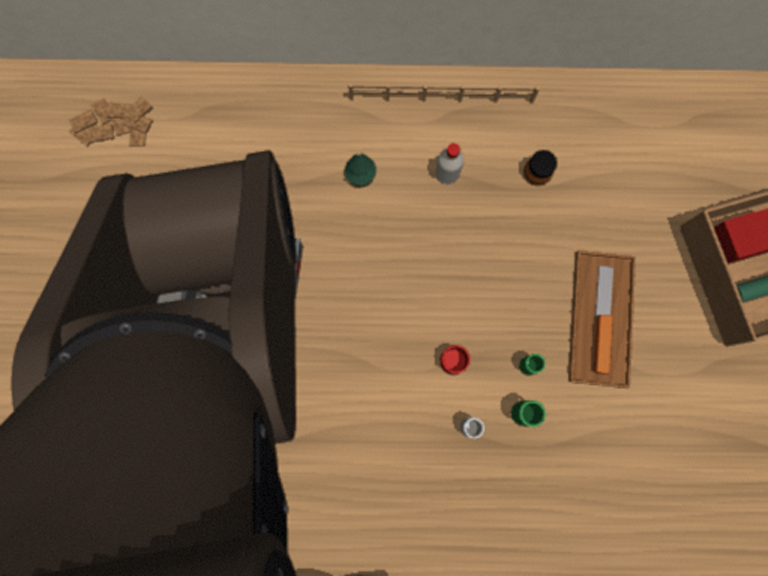

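The red tub is at (0.456,−0.1365) and hasn't moved. Blue sits in the shed, and the scraper and the bystanders look fine. Next is tub_c.

Run:
```python
from geo import *
rows(arc(np.array([.456,-.1365,.26]),az(),-.1,11),.72)
```

```text
[{"linear":[4,-27,2],"turn":[0,-0.05,0.03],"jaw":0.72},{"linear":[5,-26,1],"turn":[-0.01,0,0],"jaw":0.72},{"linear":[4,-26,0],"turn":[0,0,0],"jaw":0.72},{"linear":[4,-26,-2],"turn":[0,0,0],"jaw":0.72},{"linear":[5,-25,-3],"turn":[0,0,0],"jaw":0.72},{"linear":[4,-25,-5],"turn":[-0.01,0,0],"jaw":0.72},{"linear":[5,-25,-5],"turn":[0,0,0],"jaw":0.72},{"linear":[4,-23,-7],"turn":[0,0,0],"jaw":0.72},{"linear":[4,-23,-8],"turn":[-0.01,0,0],"jaw":0.72},{"linear":[5,-23,-8],"turn":[0,0,0],"jaw":0.72},{"linear":[4,-22,-10],"turn":[0,0,0],"jaw":0.72}]
```

Emit:
{"fn": "send_rows", "kwargs": {
  "targets": [
    {"linear": [4, -27, 2], "turn": [0, -0.05, 0.03], "jaw": 0.72},
    {"linear": [4, -26, 1], "turn": [0, 0, 0], "jaw": 0.72},
    {"linear": [4, -26, 0], "turn": [0, 0, 0], "jaw": 0.72},
    {"linear": [4, -26, -2], "turn": [0, 0, 0], "jaw": 0.72},
    {"linear": [4, -25, -3], "turn": [0, 0, 0], "jaw": 0.72},
    {"linear": [4, -25, -5], "turn": [0, 0, 0], "jaw": 0.72},
    {"linear": [4, -25, -5], "turn": [0, 0, 0], "jaw": 0.72},
    {"linear": [4, -23, -7], "turn": [0, 0, 0], "jaw": 0.72},
    {"linear": [4, -23, -8], "turn": [0, 0, 0], "jaw": 0.72},
    {"linear": [4, -23, -8], "turn": [0, 0, 0], "jaw": 0.72},
    {"linear": [4, -22, -10], "turn": [0, 0, 0], "jaw": 0.72},
    {"linear": [0, 0, 0], "turn": [0, 0, 0], "jaw": 0.72}
  ]
}}

```text
t: 38.48
position: [0.4537, -0.1377, 0.2503]
tcp_rot: [0.7, 0.034, 0.713, -0.032]
contact_force: [-0.0, -0.5, -0.2]
opening: 0.72
```

Run:
```python
from geo import *
s,r=R(); print(s["position"],az(),r.as_matrix().round(3)[:,0])
rows(lin(np.array([.456,-.1365,.235]),downR(-.1),2),.72,dp=1)
```

```text
[ 0.4536863  -0.13767444  0.25031073] -0.09323747725832386 [-0.018  0.004 -1.   ]
[{"linear":[7.6,0.7,1.2],"turn":[0.04,-0.11,-0.01],"jaw":0.72},{"linear":[7.7,0.7,1.2],"turn":[0.04,-0.1,-0.01],"jaw":0.72}]
```

Emit:
{"fn": "send_rows", "kwargs": {
  "targets": [
    {"linear": [7, 0.5, 1.2], "turn": [0.04, -0.11, 0], "jaw": 0.72},
    {"linear": [7, 0.5, 1.2], "turn": [0.04, -0.1, 0], "jaw": 0.72},
    {"linear": [0, 0, 0], "turn": [0, 0, 0], "jaw": 0.72}
  ]
}}

```text
t: 38.85
position: [0.4569, -0.1351, 0.2343]
tcp_rot: [0.706, 0.036, 0.706, -0.034]
contact_force: [1.1, -0.5, -0.3]
opening: 0.72
```

Run:
```python
from geo import *
s,r=R(); print(s["position"],az(),r.as_matrix().round(3)[:,0])
save("s_e1","side",None,(170,170,270,270),6)
for nm,o in dict(L=(.173,0,-.0306),R=(.173,0,.0306),L6=(.163,0,-.0306)).items():
    print(nm,((proj("side",s["position"]+r.apply(o))-[170,170]+.5)*6).round(0))
for X in ([.456,-.1365,.048],[.456,-.1365,0]): print(((proj("side",X)-[170,170]+.5)*6).round(0))
rows(lin(np.array([.456,-.1365,.20]),downR(-.1),4),.72,dp=1)
```

```text
[ 0.45689419 -0.1351104   0.23427465] -0.09926590258234809 [-0.     0.002 -1.   ]
L [[226. 324.]]
R [[363. 304.]]
L6 [[224. 309.]]
[[296. 337.]]
[[302. 405.]]
[{"linear":[8.6,-0.4,-0.2],"turn":[0,0,-0.01],"jaw":0.72},{"linear":[8.7,-0.3,-0.2],"turn":[0,0,0],"jaw":0.72},{"linear":[8.6,-0.4,-0.2],"turn":[0.01,0,-0.01],"jaw":0.72},{"linear":[8.6,-0.4,-0.2],"turn":[0,0,-0.01],"jaw":0.72}]
```

View pics/s_e1.png

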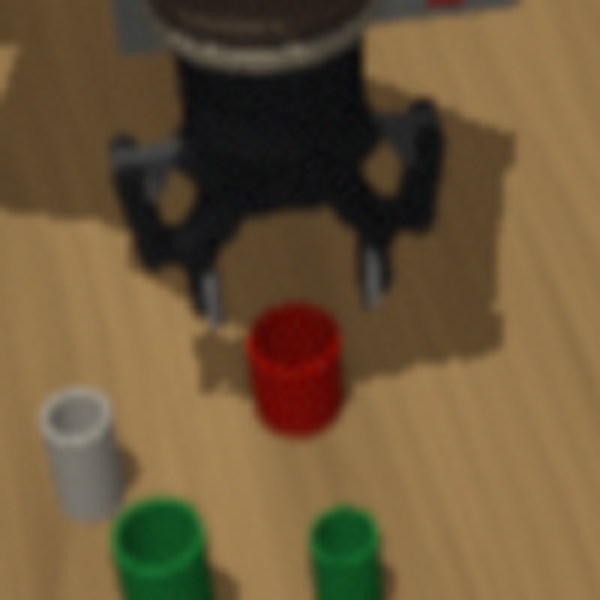

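The fingertips show at crop (215,325) and (375,305), matching the 173 mm model, and the red tub is centred between them (250–342). I descend and grip the upper 20 mm.

Emit:
{"fn": "send_rows", "kwargs": {
  "targets": [
    {"linear": [9, 0, 0], "turn": [0, 0, 0], "jaw": 0.72},
    {"linear": [9, 0, 0], "turn": [0, 0, 0], "jaw": 0.72},
    {"linear": [9, 0, 0], "turn": [0, 0, 0], "jaw": 0.72},
    {"linear": [6, 0, 0], "turn": [0, 0, 0], "jaw": 0.72},
    {"linear": [0, 0, 0], "turn": [0, 0, 0], "jaw": 0.72}
  ]
}}

```text
t: 39.52
position: [0.4571, -0.1348, 0.1991]
tcp_rot: [0.706, 0.036, 0.706, -0.034]
contact_force: [0.5, -0.1, 0.3]
opening: 0.721
```

Emit:
{"fn": "send_rows", "kwargs": {
  "targets": [
    {"linear": [0, 0, 0], "turn": [0, 0, 0], "jaw": 0.3},
    {"linear": [0, 0, 0], "turn": [0, 0, 0], "jaw": 0.3},
    {"linear": [0, 0, 0], "turn": [0, 0, 0], "jaw": 0.3},
    {"linear": [0, 0, 0], "turn": [0, 0, 0], "jaw": 0.3}
  ]
}}

```text
t: 40.02
position: [0.4572, -0.1349, 0.2001]
tcp_rot: [0.707, 0.036, 0.706, -0.034]
contact_force: [0.7, 0.8, 0.8]
opening: 0.482
```

Emit:
{"fn": "send_rows", "kwargs": {
  "targets": [
    {"linear": [-15, 0, 0], "turn": [0, 0, 0], "jaw": 0.3},
    {"linear": [-25, 0, 0], "turn": [0, 0, 0], "jaw": 0.3},
    {"linear": [-30, 0, 0], "turn": [0, 0, 0], "jaw": 0.3},
    {"linear": [-30, 0, 0], "turn": [0, 0, 0], "jaw": 0.3},
    {"linear": [0, 0, 0], "turn": [0, 0, 0], "jaw": 0.3}
  ]
}}

```text
t: 40.65
position: [0.457, -0.1351, 0.3067]
tcp_rot: [0.707, 0.035, 0.706, -0.034]
contact_force: [0.0, -0.1, -0.5]
opening: 0.486
```

Run:
```python
from geo import *
s,r=R(); print(s["position"],az(),r.as_matrix().round(3)[:,0],s["opening"])
save("s_e2","side",None,(160,140,260,240),6)
for X in ([.2015-.048,0,0],[.2015,0,0]): print(((proj("side",s["position"]+r.apply(X))-[160,140]+.5)*6).round(0))
g=np.array([.5336,.1674,.32])
rows(arc(g,az(),AZS,11),.3)
```

```text
[ 0.45704436 -0.13509065  0.3066919 ] -0.09867485133801218 [ 0.002  0.001 -1.   ] 0.48610772458741225
[[343. 348.]]
[[350. 426.]]
[{"linear":[-1,24,12],"turn":[0,0.01,-0.02],"jaw":0.3},{"linear":[-2,25,10],"turn":[0.01,0,0],"jaw":0.3},{"linear":[-1,27,9],"turn":[0,0,0],"jaw":0.3},{"linear":[-1,27,7],"turn":[0.01,0,0],"jaw":0.3},{"linear":[-1,27,6],"turn":[0,0,0],"jaw":0.3},{"linear":[-2,29,5],"turn":[0.01,0,0],"jaw":0.3},{"linear":[-1,29,3],"turn":[0,0,0],"jaw":0.3},{"linear":[-1,30,1],"turn":[0.01,0,0],"jaw":0.3},{"linear":[-2,30,-1],"turn":[0,0,0],"jaw":0.3},{"linear":[-1,30,-2],"turn":[0,0,0],"jaw":0.3},{"linear":[-1,31,-4],"turn":[0.01,0,0],"jaw":0.3}]
```

View pics/s_e2.png

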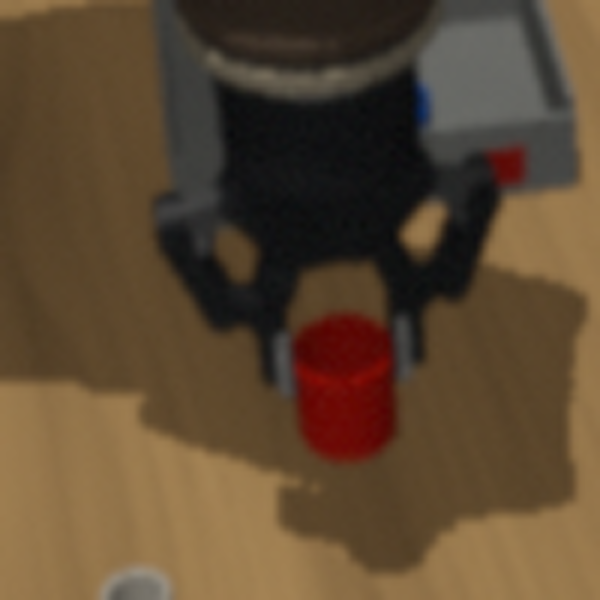

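tub_c is held upright and centred. I carry it over tub_a.

Emit:
{"fn": "send_rows", "kwargs": {
  "targets": [
    {"linear": [-1, 24, 12], "turn": [0, 0, 0], "jaw": 0.3},
    {"linear": [-2, 25, 10], "turn": [0, 0, 0], "jaw": 0.3},
    {"linear": [-1, 27, 9], "turn": [0, 0, 0], "jaw": 0.3},
    {"linear": [-1, 27, 7], "turn": [0, 0, 0], "jaw": 0.3},
    {"linear": [-1, 27, 6], "turn": [0, 0, 0], "jaw": 0.3},
    {"linear": [-2, 29, 5], "turn": [0, 0, 0], "jaw": 0.3},
    {"linear": [-1, 29, 3], "turn": [0, 0, 0], "jaw": 0.3},
    {"linear": [-1, 30, 1], "turn": [0, 0, 0], "jaw": 0.3},
    {"linear": [-2, 30, -1], "turn": [0, 0, 0], "jaw": 0.3},
    {"linear": [-1, 30, -2], "turn": [0, 0, 0], "jaw": 0.3},
    {"linear": [0, 20, -4], "turn": [0, 0, 0], "jaw": 0.3},
    {"linear": [0, 0, 0], "turn": [0, 0, 0], "jaw": 0.3}
  ]
}}

```text
t: 42.2
position: [0.5304, 0.1662, 0.3116]
tcp_rot: [0.701, 0.036, 0.711, -0.035]
contact_force: [0.8, -0.3, -0.1]
opening: 0.486
```

Run:
```python
from geo import *
s,r=R(); print(s["position"],az(),r.as_matrix().round(3)[:,0],s["opening"])
st=rows(lin(np.array([.5336,.1680,.285]),downR(AZS),2),.3,dp=1)
```

```text
[0.53041062 0.16615705 0.31162333] -0.10022480642857796 [-0.014  0.001 -1.   ] 0.48555776326959665
[{"linear":[13.3,1.1,1.7],"turn":[0.02,-0.08,0],"jaw":0.3},{"linear":[13.3,1.1,1.6],"turn":[0.01,-0.08,0],"jaw":0.3}]
```

Emit:
{"fn": "send_rows", "kwargs": {
  "targets": [
    {"linear": [13, 1, 1.7], "turn": [0.02, -0.08, 0], "jaw": 0.3},
    {"linear": [13, 1, 1.7], "turn": [0.01, -0.08, 0], "jaw": 0.3},
    {"linear": [0, 0, 0], "turn": [0, 0, 0], "jaw": 0.3}
  ]
}}

```text
t: 42.58
position: [0.5335, 0.1661, 0.2825]
tcp_rot: [0.706, 0.036, 0.707, -0.037]
contact_force: [-0.2, 0.3, -0.8]
opening: 0.485
```

Run:
```python
from rim import *
s,r=R(); print(s["position"],az(),r.as_matrix().round(3)[:,0],s["opening"])
im=env.read_camera("side"); save("s_e3","side",im,(170,90,270,190),6)
m=mask(im,COL["a"][0]); n,l,st,ce=cv2.connectedComponentsWithStats(m)
for i in range(1,n):
    if st[i,1]>110 and st[i,4]>40: print(st[i],fit("side",(l==i).astype(np.uint8),[.5336,.166],.035,.028,.006))
H=silh("side",.5336,.1664,.035,.028,.006)[:,0]; print(((np.array([H.min(0),H.max(0)])-[170,90]+.5)*6).round(0))
rows(lin(np.array([.5336,.1680,.235]),downR(AZS),4),.3,dp=1)
```

```text
[0.53349838 0.16613821 0.28245812] -0.1041231456562666 [-0.001 -0.001 -1.   ] 0.48470662084031385
[211 151  21  12 200] (array([0.5334684 , 0.16838619]), np.float64(0.27201325794571596), np.float64(0.64), 50)
[[247. 366.]
 [374. 484.]]
[{"linear":[12,0.5,0],"turn":[0,0,0],"jaw":0.3},{"linear":[12,0.4,-0.1],"turn":[-0.01,0,0.01],"jaw":0.3},{"linear":[12,0.5,0],"turn":[0,-0.01,0],"jaw":0.3},{"linear":[11.9,0.5,-0.1],"turn":[0,0,0],"jaw":0.3}]
```

View pics/s_e3.png

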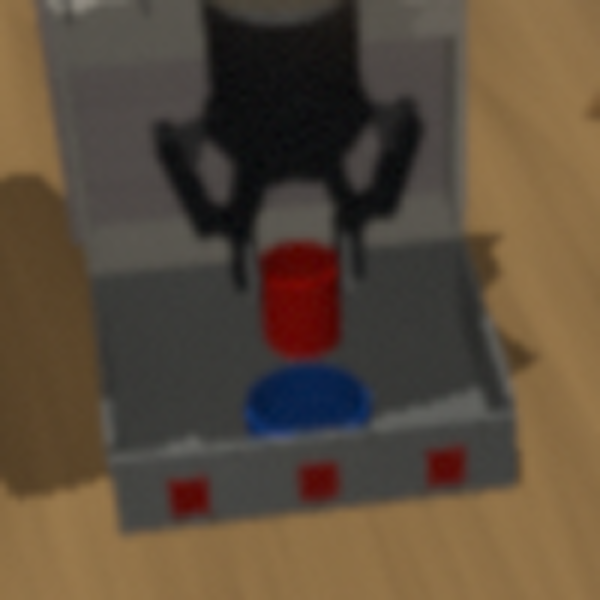

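Red is aligned over blue (crop centres ≈302 and 308; blue fit (0.5335,0.168)). I lower it into blue.

Emit:
{"fn": "send_rows", "kwargs": {
  "targets": [
    {"linear": [12, 0.5, 0], "turn": [0, 0, 0], "jaw": 0.3},
    {"linear": [12, 0.5, 0], "turn": [0, 0, 0], "jaw": 0.3},
    {"linear": [12, 0.5, 0], "turn": [0, 0, 0], "jaw": 0.3},
    {"linear": [10, 0.5, 0], "turn": [0, 0, 0], "jaw": 0.3},
    {"linear": [8, 0, 0], "turn": [0, 0, 0], "jaw": 0.3},
    {"linear": [0, 0, 0], "turn": [0, 0, 0], "jaw": 0.3}
  ]
}}

```text
t: 43.38
position: [0.5339, 0.1678, 0.2249]
tcp_rot: [0.706, 0.037, 0.707, -0.037]
contact_force: [-0.6, 0.6, -0.2]
opening: 0.484
```

Run:
```python
from rim import *
s,r=R(); print(s["position"],az(),r.as_matrix().round(3)[:,0],s["opening"],s["contact_force"])
im=env.read_camera("side"); save("s_e4","side",im,(170,90,270,190),6)
```

```text
[0.53387337 0.16778097 0.22489504] -0.10470348951955195 [-0.001 -0.001 -1.   ] 0.48358247577595753 [-0.63706604  0.62465773 -0.16590405]
```

View pics/s_e4.png

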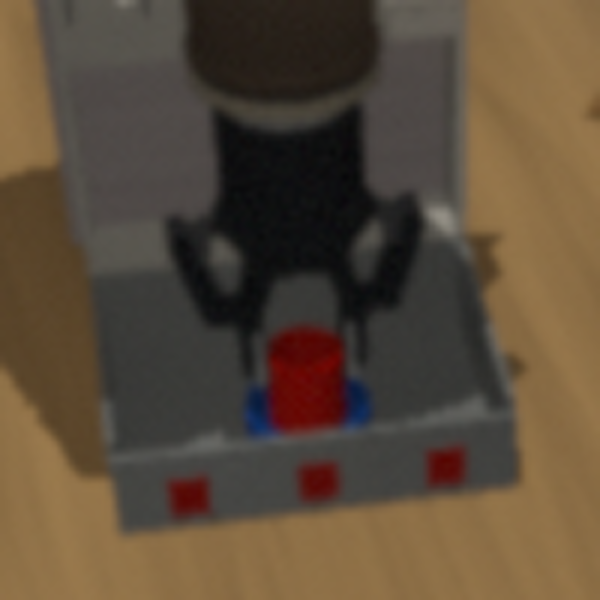

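Emit:
{"fn": "send_rows", "kwargs": {
  "targets": [
    {"linear": [6, 0, 0], "turn": [0, 0, 0], "jaw": 0.3},
    {"linear": [5.5, 0, 0], "turn": [0, 0, 0], "jaw": 0.3},
    {"linear": [0, 0, 0], "turn": [0, 0, 0], "jaw": 0.3}
  ]
}}

```text
t: 43.8
position: [0.5343, 0.1679, 0.2137]
tcp_rot: [0.706, 0.037, 0.706, -0.037]
contact_force: [0.7, 0.6, -0.5]
opening: 0.484
```

Emit:
{"fn": "send_rows", "kwargs": {
  "targets": [
    {"linear": [2, 0, 0], "turn": [0, 0, 0], "jaw": 0.3},
    {"linear": [0, 0, 0], "turn": [0, 0, 0], "jaw": 0.3},
    {"linear": [0, 0, 0], "turn": [0, 0, 0], "jaw": 0.65},
    {"linear": [0, 0, 0], "turn": [0, 0, 0], "jaw": 0.65},
    {"linear": [0, 0, 0], "turn": [0, 0, 0], "jaw": 0.65},
    {"linear": [-20, 0, 0], "turn": [0, 0, 0], "jaw": 0.65},
    {"linear": [-30, 0, 0], "turn": [0, 0, 0], "jaw": 0.65},
    {"linear": [-40, -10, 0], "turn": [0, 0, 0], "jaw": 0.65},
    {"linear": [-20, -30, 0], "turn": [0, 0, 0], "jaw": 0.65}
  ]
}}

```text
t: 44.92
position: [0.5298, 0.1286, 0.3235]
tcp_rot: [0.706, 0.036, 0.707, -0.037]
contact_force: [-0.2, -0.3, -0.0]
opening: 0.646
```

```bash
python3 look.py f1 d "[.452,-.252]" 0
python3 - <<'E'
from geo import *
im=np.load("side.npy"); save("s_f1c","side",im,(170,90,270,190),6)
save("t_f1c","top",np.load("top.npy"),(290,220,370,290),8)
rows(arc(np.array([.452,-.254,.28]),az(),-.1,12),.58)
E
```

```text
[0.5298 0.1286 0.3235] -0.1025 44.92
d top [346 236  17  14 161] [354.2 242.4] [ 0.4508 -0.2573] (np.float64(0.6918310357120836), np.float64(0.5897435897435898), 39)
d side [222 255  11  21 200] [227.3 264.8] [ 0.4516 -0.2491] (np.float64(0.8733335047887268), np.float64(0.56), 50)
[{"linear":[4,-33,8],"turn":[0,-0.01,0.02],"jaw":0.58},{"linear":[3,-33,6],"turn":[-0.01,0,0],"jaw":0.58},{"linear":[4,-33,4],"turn":[0,0,0],"jaw":0.58},{"linear":[4,-34,2],"turn":[-0.01,0,0],"jaw":0.58},{"linear":[3,-33,0],"turn":[0,0,0],"jaw":0.58},{"linear":[4,-33,-2],"turn":[-0.01,0,0],"jaw":0.58},{"linear":[4,-33,-5],"turn":[0,0,0],"jaw":0.58},{"linear":[3,-32,-6],"turn":[-0.01,0,0],"jaw":0.58},{"linear":[4,-32,-9],"turn":[0,0,0],"jaw":0.58},{"linear":[4,-31,-10],"turn":[-0.01,0,0],"jaw":0.58},{"linear":[3,-30,-12],"turn":[0,0,0],"jaw":0.58},{"linear":[4,-30,-14],"turn":[-0.01,0,0],"jaw":0.58}]
```

View pics/s_f1c.png

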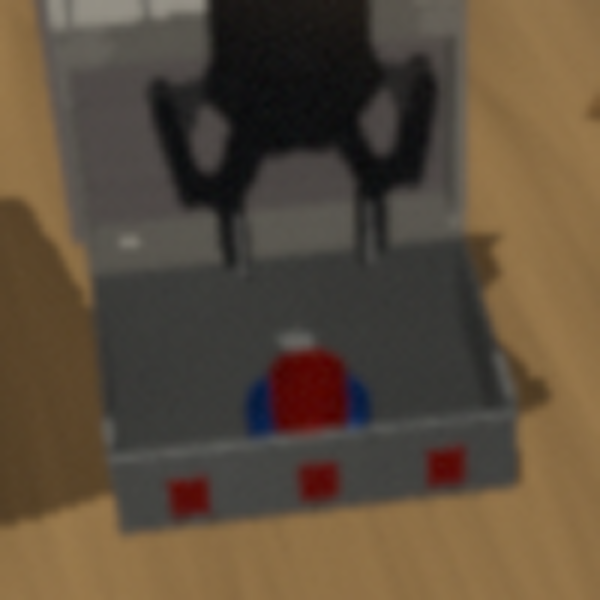

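View pics/t_f1c.png

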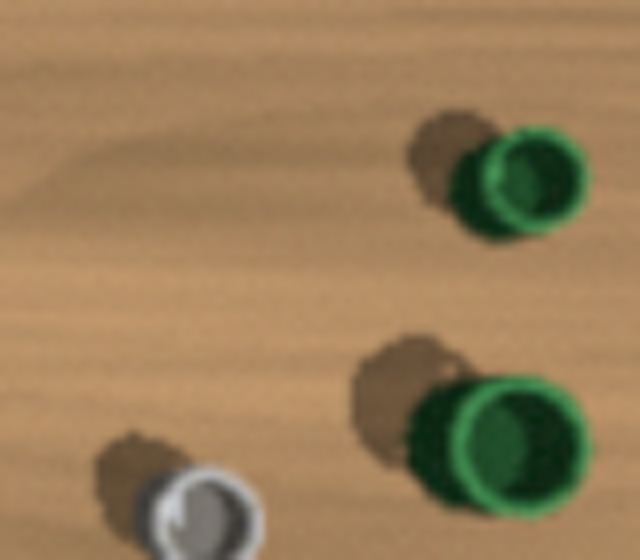

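Red is nested in blue (crop 272–346 inside 247–370). tub_d's rim centre in the top crop is (535,181); I triangulate it.

Run:
```python
from geo import *
ut=(np.array([535,181])+.5)/8-.5+[290,220]; us=(np.array([270,228])+.5)/4.7-.5+[170,210]
print(ut,us,back("top",ut,.058),back("side",us,.058),tri(us,ut))
```

```text
[356.4375 242.1875] [227.05319149 258.11702128] [ 0.44936933 -0.25367258  0.058     ] [ 0.45043709 -0.25203164  0.058     ] [ 0.44958696 -0.25331298  0.05984482]
```

Emit:
{"fn": "send_rows", "kwargs": {
  "targets": [
    {"linear": [4, -33, 8], "turn": [0, 0, 0], "jaw": 0.58},
    {"linear": [3, -33, 6], "turn": [0, 0, 0], "jaw": 0.58},
    {"linear": [4, -33, 4], "turn": [0, 0, 0], "jaw": 0.58},
    {"linear": [4, -34, 2], "turn": [0, 0, 0], "jaw": 0.58},
    {"linear": [3, -33, 0], "turn": [0, 0, 0], "jaw": 0.58},
    {"linear": [4, -33, -2], "turn": [0, 0, 0], "jaw": 0.58},
    {"linear": [4, -33, -5], "turn": [0, 0, 0], "jaw": 0.58},
    {"linear": [3, -32, -6], "turn": [0, 0, 0], "jaw": 0.58},
    {"linear": [4, -32, -9], "turn": [0, 0, 0], "jaw": 0.58},
    {"linear": [4, -31, -10], "turn": [0, 0, 0], "jaw": 0.58},
    {"linear": [3, -30, -12], "turn": [0, 0, 0], "jaw": 0.58},
    {"linear": [0, 0, 0], "turn": [0, 0, 0], "jaw": 0.58}
  ]
}}

```text
t: 46.52
position: [0.4672, -0.2332, 0.2774]
tcp_rot: [0.705, 0.038, 0.707, -0.037]
contact_force: [-0.2, 0.3, -0.0]
opening: 0.578
```

tub_d is at (0.450,−0.253), and the triangulated rim height of 0.060 agrees with 0.058.

Run:
```python
from geo import *
s,r=R(); print(s["position"],az(),r.as_matrix().round(3)[:,0])
rows(lin(np.array([.450,-.253,.25]),downR(-.1),3),.58,dp=1)
```

```text
[ 0.46722729 -0.2331852   0.27741317] -0.10592647124793983 [-0.003  0.001 -1.   ]
[{"linear":[9.1,-7.2,-5],"turn":[-0.02,-0.01,0],"jaw":0.58},{"linear":[9.2,-7.2,-5],"turn":[-0.03,-0.01,-0.01],"jaw":0.58},{"linear":[9.1,-7.1,-5],"turn":[-0.02,-0.02,0],"jaw":0.58}]
```

Emit:
{"fn": "send_rows", "kwargs": {
  "targets": [
    {"linear": [9, -7, -5], "turn": [-0.02, 0, 0], "jaw": 0.58},
    {"linear": [9, -7, -5], "turn": [-0.03, 0, 0], "jaw": 0.58},
    {"linear": [9, -7, -5], "turn": [-0.02, 0, 0], "jaw": 0.58},
    {"linear": [0, 0, 0], "turn": [0, 0, 0], "jaw": 0.58}
  ]
}}

```text
t: 47.02
position: [0.4494, -0.252, 0.2476]
tcp_rot: [0.705, 0.035, 0.708, -0.034]
contact_force: [-0.0, -0.0, -0.1]
opening: 0.578
```

Run:
```python
from geo import *
s,r=R(); print(s["position"],az(),r.as_matrix().round(3)[:,0])
save("s_g1","side",None,(170,190,270,290),6)
for nm,o in dict(L=(.173,0,-.0247),R=(.173,0,.0247)).items():
    print(nm,((proj("side",s["position"]+r.apply(o))-[170,190]+.5)*6).round(0))
for X in ([.450,-.253,.058],[.450,-.253,0]): print(((proj("side",X)-[170,190]+.5)*6).round(0))
rows(lin(np.array([.450,-.253,.216]),downR(-.1),4),.58,dp=1)
```

```text
[ 0.44943442 -0.25197002  0.24755099] -0.09794487314853519 [-0.004  0.002 -1.   ]
L [[278. 397.]]
R [[400. 378.]]
[[345. 414.]]
[[351. 494.]]
[{"linear":[8,-0.3,0.1],"turn":[0.01,-0.01,0],"jaw":0.58},{"linear":[7.9,-0.3,0.2],"turn":[0,-0.01,-0.01],"jaw":0.58},{"linear":[8,-0.2,0.1],"turn":[0.01,-0.01,0],"jaw":0.58},{"linear":[8,-0.3,0.1],"turn":[0,-0.02,-0.01],"jaw":0.58}]
```

View pics/s_g1.png

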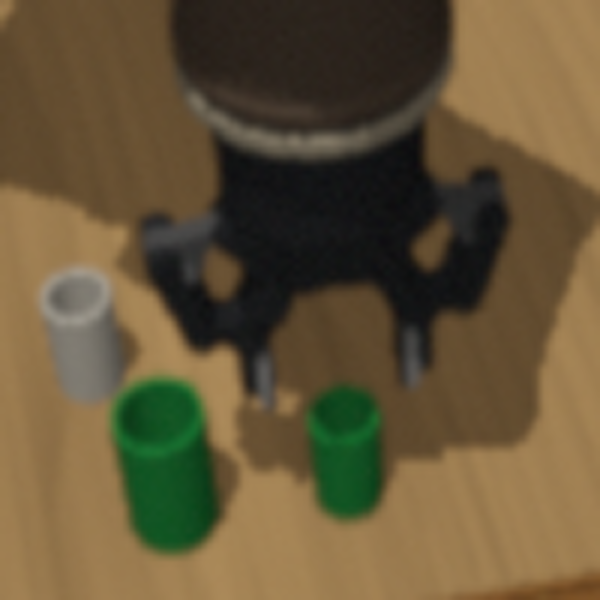

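tub_d stands between the fingers (pads 272/402, tub 310–380) and clear of the big green one. I grip near its top.

Emit:
{"fn": "send_rows", "kwargs": {
  "targets": [
    {"linear": [8, 0, 0.5], "turn": [0, -0.02, 0], "jaw": 0.58},
    {"linear": [8, 0, 0], "turn": [0, -0.02, 0], "jaw": 0.58},
    {"linear": [8, 0, 0], "turn": [0, 0, 0], "jaw": 0.58},
    {"linear": [4, 0, 0], "turn": [0, 0, 0], "jaw": 0.58},
    {"linear": [0, 0, 0], "turn": [0, 0, 0], "jaw": 0.58}
  ]
}}

```text
t: 47.7
position: [0.4508, -0.2514, 0.2181]
tcp_rot: [0.706, 0.035, 0.706, -0.034]
contact_force: [-0.6, -0.5, 1.0]
opening: 0.583
```

Emit:
{"fn": "send_rows", "kwargs": {
  "targets": [
    {"linear": [0, 0, 0], "turn": [0, 0, 0], "jaw": 0.15},
    {"linear": [0, 0, 0], "turn": [0, 0, 0], "jaw": 0.15},
    {"linear": [0, 0, 0], "turn": [0, 0, 0], "jaw": 0.15},
    {"linear": [0, 0, 0], "turn": [0, 0, 0], "jaw": 0.15}
  ]
}}

```text
t: 48.2
position: [0.451, -0.2516, 0.2189]
tcp_rot: [0.707, 0.035, 0.706, -0.034]
contact_force: [-0.1, 0.3, 0.4]
opening: 0.317
```

Emit:
{"fn": "send_rows", "kwargs": {
  "targets": [
    {"linear": [-15, 0, 0], "turn": [0, 0, 0], "jaw": 0.15},
    {"linear": [-25, 0, 0], "turn": [0, 0, 0], "jaw": 0.15},
    {"linear": [-30, 0, 0], "turn": [0, 0, 0], "jaw": 0.15},
    {"linear": [-30, 0, 0], "turn": [0, 0, 0], "jaw": 0.15},
    {"linear": [0, 0, 0], "turn": [0, 0, 0], "jaw": 0.15}
  ]
}}

```text
t: 48.82
position: [0.4509, -0.2516, 0.3256]
tcp_rot: [0.707, 0.034, 0.705, -0.034]
contact_force: [-0.3, 0.6, -0.7]
opening: 0.316
```

Run:
```python
from geo import *
s,r=R(); print(s["position"],az(),r.as_matrix().round(3)[:,0],s["opening"])
save("s_g2","side",None,(170,150,270,250),6)
for X in ([.218-.058,0,0],[.218,0,0]): print(((proj("side",s["position"]+r.apply(X))-[170,150]+.5)*6).round(0))
g=np.array([.5343,.1680,.335])
rows(arc(g,az(),AZS,15),.15)
```

```text
[ 0.45085708 -0.25164328  0.32560049] -0.09717512553576862 [ 0.003 -0.    -1.   ] 0.3164029876564197
[[335. 480.]]
[[342. 576.]]
[{"linear":[-1,25,13],"turn":[0,0.01,-0.01],"jaw":0.15},{"linear":[0,26,12],"turn":[0.01,0,0],"jaw":0.15},{"linear":[-1,26,11],"turn":[0,0,0],"jaw":0.15},{"linear":[-1,27,9],"turn":[0.01,0,0],"jaw":0.15},{"linear":[0,28,8],"turn":[0,0,0],"jaw":0.15},{"linear":[-1,29,6],"turn":[0.01,0,0],"jaw":0.15},{"linear":[-1,28,4],"turn":[0,0,0],"jaw":0.15},{"linear":[-1,30,3],"turn":[0,0,0],"jaw":0.15},{"linear":[0,29,2],"turn":[0.01,0,0],"jaw":0.15},{"linear":[-1,30,-1],"turn":[0,0,0],"jaw":0.15},{"linear":[-1,29,-1],"turn":[0.01,0,0],"jaw":0.15},{"linear":[0,30,-4],"turn":[0,0,0],"jaw":0.15}]

[{"linear":[-1,30,-5],"turn":[0.01,0,0],"jaw":0.15},{"linear":[-1,29,-7],"turn":[0,0,0],"jaw":0.15},{"linear":[0,30,-8],"turn":[0.01,0,0],"jaw":0.15}]
```

View pics/s_g2.png

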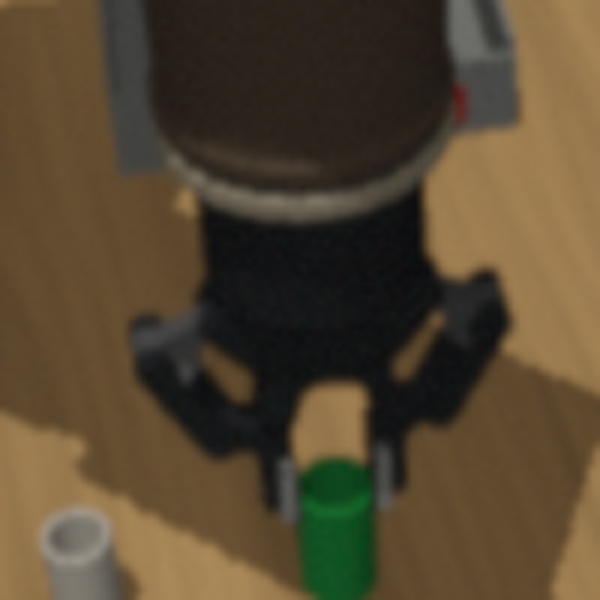

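tub_d is held upright (rim centre (338,483), predicted (335,480)). I carry it to the stack.

Emit:
{"fn": "send_rows", "kwargs": {
  "targets": [
    {"linear": [-1, 25, 13], "turn": [0, 0, 0], "jaw": 0.15},
    {"linear": [-1, 26, 12], "turn": [0, 0, 0], "jaw": 0.15},
    {"linear": [-1, 26, 11], "turn": [0, 0, 0], "jaw": 0.15},
    {"linear": [-1, 27, 9], "turn": [0, 0, 0], "jaw": 0.15},
    {"linear": [-1, 28, 8], "turn": [0, 0, 0], "jaw": 0.15},
    {"linear": [-1, 29, 6], "turn": [0, 0, 0], "jaw": 0.15},
    {"linear": [-1, 28, 4], "turn": [0, 0, 0], "jaw": 0.15},
    {"linear": [-1, 30, 3], "turn": [0, 0, 0], "jaw": 0.15},
    {"linear": [-1, 29, 2], "turn": [0, 0, 0], "jaw": 0.15},
    {"linear": [-1, 30, -1], "turn": [0, 0, 0], "jaw": 0.15},
    {"linear": [-1, 29, -1], "turn": [0, 0, 0], "jaw": 0.15},
    {"linear": [-1, 30, -4], "turn": [0, 0, 0], "jaw": 0.15}
  ]
}}

```text
t: 50.38
position: [0.5444, 0.0873, 0.3295]
tcp_rot: [0.702, 0.037, 0.711, -0.035]
contact_force: [0.1, 0.1, 0.6]
opening: 0.315
```

Run:
```python
from geo import *
s,r=R(); print(s["position"],az(),r.as_matrix().round(3)[:,0],s["opening"])
rows(lin(np.array([.5343,.1680,.31]),downR(AZS),3),.15,dp=1)
```

```text
[0.54439269 0.08729873 0.32948156] -0.10107689872450983 [-0.013  0.003 -1.   ] 0.31525168663574366
[{"linear":[6.6,26.4,-6],"turn":[0.01,-0.05,-0.01],"jaw":0.15},{"linear":[6.6,26.4,-6],"turn":[0,-0.05,0],"jaw":0.15},{"linear":[6.5,26.4,-6.1],"turn":[0.01,-0.05,-0.01],"jaw":0.15}]
```

Emit:
{"fn": "send_rows", "kwargs": {
  "targets": [
    {"linear": [6, 26, -6], "turn": [0, -0.05, 0], "jaw": 0.15},
    {"linear": [6, 26, -6], "turn": [0, -0.05, 0], "jaw": 0.15},
    {"linear": [6, 26, -6], "turn": [0, -0.05, 0], "jaw": 0.15},
    {"linear": [0, 0, 0], "turn": [0, 0, 0], "jaw": 0.15}
  ]
}}

```text
t: 50.88
position: [0.5322, 0.1709, 0.3084]
tcp_rot: [0.705, 0.035, 0.708, -0.035]
contact_force: [-0.4, -0.0, 0.8]
opening: 0.316
```

Run:
```python
from rim import *
s,r=R(); print(s["position"],az(),r.as_matrix().round(3)[:,0],s["opening"])
im=env.read_camera("side"); save("s_g3","side",im,(190,90,250,170),7.4)
for k,z0 in (("a",.006),("c",.010)):
  m=mask(im,COL[k][0]); n,l,st,ce=cv2.connectedComponentsWithStats(m)
  for i in range(1,n):
    if st[i,1]>110 and st[i,4]>60 and 200<ce[i][0]<240: print(k,st[i],fit("side",(l==i).astype(np.uint8),[.534,.166],COL[k][1],COL[k][2],z0))
rows(lin(np.array([.5343,.1680,.28]),downR(AZS),3),.15,dp=1)
```

```text
[0.53217989 0.17086969 0.30838893] -0.09882536391367601 [-0.004  0.001 -1.   ] 0.3159676054963518
c [215 148  13  14 155] (array([0.53450962, 0.16651467]), np.float64(0.4829172338214892), np.float64(0.5952380952380952), 42)
[{"linear":[9.5,-0.6,0.8],"turn":[0.01,-0.02,0],"jaw":0.15},{"linear":[9.5,-0.7,0.7],"turn":[0.02,-0.01,0],"jaw":0.15},{"linear":[9.5,-0.6,0.8],"turn":[0.01,-0.02,0],"jaw":0.15}]
```

View pics/s_g3.png

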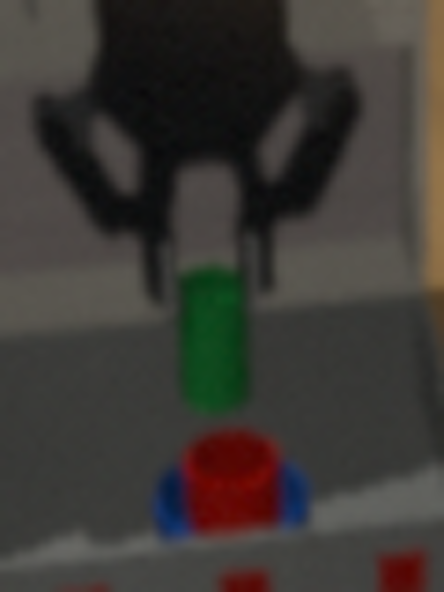

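The red fit is (0.5345,0.1665), as expected. I align and lower to just above its rim.

Emit:
{"fn": "send_rows", "kwargs": {
  "targets": [
    {"linear": [9, -0.8, 0.8], "turn": [0, -0.02, 0], "jaw": 0.15},
    {"linear": [9, -0.8, 0.8], "turn": [0, -0.02, 0], "jaw": 0.15},
    {"linear": [8, -0.8, 0.8], "turn": [0, 0, 0], "jaw": 0.15},
    {"linear": [0, 0, 0], "turn": [0, 0, 0], "jaw": 0.15}
  ]
}}

```text
t: 51.42
position: [0.5346, 0.1651, 0.2801]
tcp_rot: [0.705, 0.036, 0.707, -0.036]
contact_force: [-0.2, -0.3, 0.5]
opening: 0.319
```

Run:
```python
from rim import *
s,r=R(); print(s["position"],az(),r.as_matrix().round(3)[:,0],s["opening"])
im=env.read_camera("side"); save("s_g4","side",im,(190,100,250,170),8)
for X in ([.2185,-.0013,0],[.2185-.058,-.0013,0]): print(((proj("side",s["position"]+r.apply(X))-[190,100]+.5)*8).round(0))
print(((proj("side",[.5345,.1665,.058])-[190,100]+.5)*8).round(0))
rows(lin(np.array([.5345,.1680,.2395]),downR(AZS),4),.15,dp=1)
```

```text
[0.53460833 0.16510359 0.28006881] -0.10144662637922687 [-0.002 -0.    -1.   ] 0.3190934897705444
[[252. 411.]]
[[244. 294.]]
[[252. 414.]]
[{"linear":[10.2,0.7,-0.1],"turn":[0,0,0],"jaw":0.15},{"linear":[10.3,0.7,-0.1],"turn":[0.01,-0.01,0],"jaw":0.15},{"linear":[10.2,0.7,-0.1],"turn":[0,0,0],"jaw":0.15},{"linear":[10.2,0.7,-0.2],"turn":[0.01,-0.01,0.01],"jaw":0.15}]
```

View pics/s_g4.png

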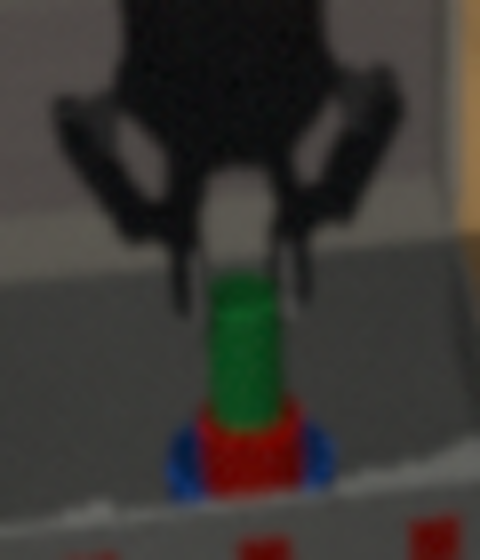

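Emit:
{"fn": "send_rows", "kwargs": {
  "targets": [
    {"linear": [0, 3, 0], "turn": [0, 0, 0], "jaw": 0.15},
    {"linear": [0, 0, 0], "turn": [0, 0, 0], "jaw": 0.15}
  ]
}}

```text
t: 51.72
position: [0.5353, 0.1683, 0.2808]
tcp_rot: [0.706, 0.036, 0.707, -0.036]
contact_force: [0.2, 0.3, -0.8]
opening: 0.315
```

Emit:
{"fn": "send_rows", "kwargs": {
  "targets": [
    {"linear": [5, 0, 0], "turn": [0, 0, 0], "jaw": 0.15},
    {"linear": [4, 0, 0], "turn": [0, 0, 0], "jaw": 0.15},
    {"linear": [0, 0, 0], "turn": [0, 0, 0], "jaw": 0.15}
  ]
}}

```text
t: 52.1
position: [0.5353, 0.1685, 0.2715]
tcp_rot: [0.706, 0.036, 0.706, -0.036]
contact_force: [-0.3, -1.3, -0.3]
opening: 0.317
```

Run:
```python
from rim import *
s,r=R(); print(s["position"],az(),r.as_matrix().round(3)[:,0],s["contact_force"])
im=env.read_camera("side"); save("s_g5","side",im,(190,100,250,170),8)
```

```text
[0.53525773 0.16853147 0.27145769] -0.10131104474556983 [-0. -0. -1.] [-0.28668109 -1.27004313 -0.30761062]
```

View pics/s_g5.png

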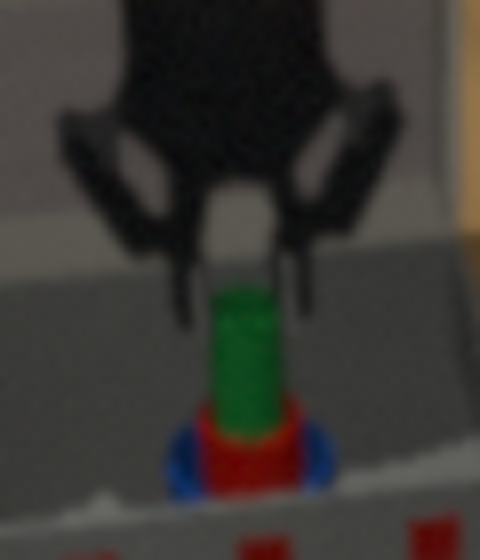

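Run:
```python
from rim import *
f=lambda X:((proj("side",X)-[190,100]+.5)*8).round(0)
print("c rim front outer/inner/back",f([[.5345,.145,.058],[.5345,.148,.058],[.5345,.188,.058]]), "c left/right",f([[.513,.1665,.058],[.556,.1665,.058]]))
print("d bottom front",f([.5353,.1672-.015,.0530]))
```

```text
c rim front outer/inner/back [[264. 445.]
 [262. 440.]
 [240. 383.]] c left/right [[201. 423.]
 [303. 405.]]
d bottom front [[262. 444.]]
```

The green's lower edge ends at row 440, exactly c's inner front rim line, so it has entered the opening with no contact force. I keep lowering.

Emit:
{"fn": "send_rows", "kwargs": {
  "targets": [
    {"linear": [5, 0, 0], "turn": [0, 0, 0], "jaw": 0.15},
    {"linear": [5, 0, 0], "turn": [0, 0, 0], "jaw": 0.15},
    {"linear": [0, 0, 0], "turn": [0, 0, 0], "jaw": 0.15}
  ]
}}

```text
t: 52.52
position: [0.5353, 0.1685, 0.2609]
tcp_rot: [0.706, 0.036, 0.706, -0.036]
contact_force: [0.1, 0.8, -0.9]
opening: 0.319
```

Emit:
{"fn": "send_rows", "kwargs": {
  "targets": [
    {"linear": [6, 0, 0], "turn": [0, 0, 0], "jaw": 0.15},
    {"linear": [6, 0, 0], "turn": [0, 0, 0], "jaw": 0.15},
    {"linear": [0, 0, 0], "turn": [0, 0, 0], "jaw": 0.15}
  ]
}}

```text
t: 52.9
position: [0.5353, 0.1685, 0.2479]
tcp_rot: [0.706, 0.036, 0.706, -0.036]
contact_force: [0.5, 0.8, 0.5]
opening: 0.319
```

Run:
```python
from rim import *
s,r=R(); print(s["position"],az(),r.as_matrix().round(3)[:,0],s["contact_force"])
im=env.read_camera("side"); save("s_g6","side",im,(190,100,250,170),8)
```

```text
[0.53526433 0.16849966 0.24787201] -0.10127668036091905 [-0.001 -0.    -1.   ] [0.49774061 0.7560114  0.48552418]
```

View pics/s_g6.png

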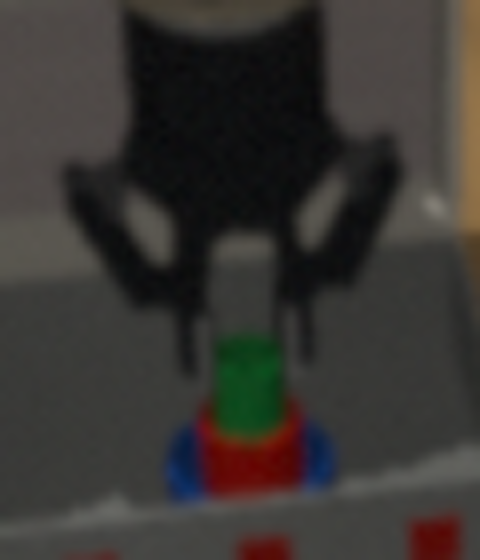

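It is going in cleanly. I lower the remaining 12 mm, leaving a 2–3 mm drop, then release.

Emit:
{"fn": "send_rows", "kwargs": {
  "targets": [
    {"linear": [6, 0, 0], "turn": [0, 0, 0], "jaw": 0.15},
    {"linear": [4, 0, 0], "turn": [0, 0, 0], "jaw": 0.15},
    {"linear": [0, 0, 0], "turn": [0, 0, 0], "jaw": 0.15}
  ]
}}

```text
t: 53.32
position: [0.5354, 0.1685, 0.2375]
tcp_rot: [0.706, 0.036, 0.706, -0.036]
contact_force: [-0.2, 0.2, -0.7]
opening: 0.316
```

Emit:
{"fn": "send_rows", "kwargs": {
  "targets": [
    {"linear": [1, 0, 0], "turn": [0, 0, 0], "jaw": 0.15},
    {"linear": [0, 0, 0], "turn": [0, 0, 0], "jaw": 0.15}
  ]
}}

```text
t: 53.58
position: [0.5355, 0.1686, 0.2366]
tcp_rot: [0.706, 0.036, 0.706, -0.036]
contact_force: [1.4, 0.5, -0.3]
opening: 0.313
```

Emit:
{"fn": "send_rows", "kwargs": {
  "targets": [
    {"linear": [2, 0, 0], "turn": [0, 0, 0], "jaw": 0.15},
    {"linear": [0, 0, 0], "turn": [0, 0, 0], "jaw": 0.15},
    {"linear": [0, 0, 0], "turn": [0, 0, 0], "jaw": 0.5},
    {"linear": [0, 0, 0], "turn": [0, 0, 0], "jaw": 0.5},
    {"linear": [0, 0, 0], "turn": [0, 0, 0], "jaw": 0.5},
    {"linear": [-20, 0, 0], "turn": [0, 0, 0], "jaw": 0.5},
    {"linear": [-30, 0, 0], "turn": [0, 0, 0], "jaw": 0.5},
    {"linear": [-40, -10, 0], "turn": [0, 0, 0], "jaw": 0.3},
    {"linear": [-30, -30, 0], "turn": [0, 0, 0], "jaw": 0.1}
  ]
}}

```text
t: 54.7
position: [0.5309, 0.1291, 0.3557]
tcp_rot: [0.705, 0.035, 0.708, -0.035]
contact_force: [0.9, 0.7, -0.2]
opening: 0.109
```

Run:
```python
from rim import *
s,r=R(); print(s["position"],az(),s["joints"].round(3),s["t"])
im=env.read_camera("side"); save("s_g7","side",im,(170,60,270,170),5.4)
```

```text
[0.53085295 0.129147   0.35569896] -0.09916785739038803 [ 0.183  0.395  1.885 -0.     0.865  0.282] 54.7
```

View pics/s_g7.png

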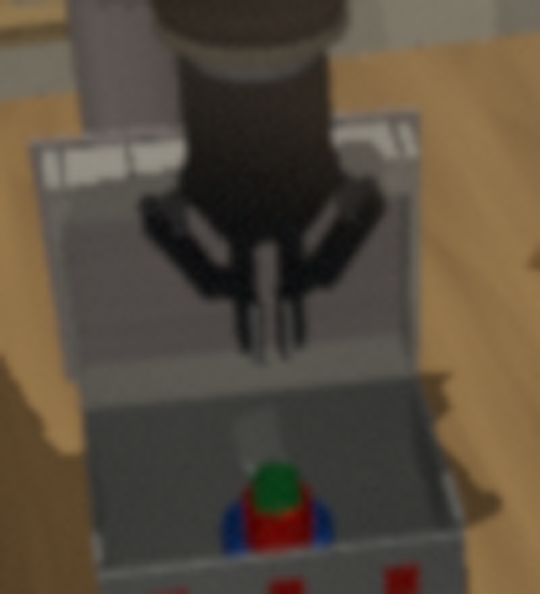

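All three are nested: green inside red inside blue. To close the roof, I go up over it and behind it with shut fingers.

Run:
```python
from geo import *
s,r=R(); p=s["position"]
st=rows(lin(np.array([p[0],p[1],.455]),downR(AZS),3),0)
st2=rows(lin(S(.165,0,.455),downR(AZS),6,start=st),0,start=st)
```

```text
[{"linear":[-32,0,0],"turn":[0.01,0,0.01],"jaw":0},{"linear":[-32,0,0],"turn":[0.01,-0.01,0],"jaw":0},{"linear":[-32,0,0],"turn":[0.02,0,0.01],"jaw":0}]

[{"linear":[0,39,-1],"turn":[0,0,0],"jaw":0},{"linear":[0,38,0],"turn":[0,0,0],"jaw":0},{"linear":[0,39,-1],"turn":[0,0,0],"jaw":0},{"linear":[0,38,0],"turn":[0,0,0],"jaw":0},{"linear":[0,39,-1],"turn":[0,0,0],"jaw":0},{"linear":[0,38,0],"turn":[0,0,0],"jaw":0}]
```

Emit:
{"fn": "send_rows", "kwargs": {
  "targets": [
    {"linear": [-33, 0, 0], "turn": [0, 0, 0], "jaw": 0},
    {"linear": [-33, 0, 0], "turn": [0, 0, 0], "jaw": 0},
    {"linear": [-33, 0, 0], "turn": [0, 0, 0], "jaw": 0},
    {"linear": [0, 39, -1], "turn": [0, 0, 0], "jaw": 0},
    {"linear": [0, 38, 0], "turn": [0, 0, 0], "jaw": 0},
    {"linear": [0, 39, -1], "turn": [0, 0, 0], "jaw": 0},
    {"linear": [0, 38, 0], "turn": [0, 0, 0], "jaw": 0},
    {"linear": [0, 39, -1], "turn": [0, 0, 0], "jaw": 0},
    {"linear": [0, 38, 0], "turn": [0, 0, 0], "jaw": 0},
    {"linear": [0, 0, 0], "turn": [0, 0, 0], "jaw": 0}
  ]
}}

```text
t: 56.0
position: [0.5516, 0.3617, 0.4629]
tcp_rot: [0.707, 0.037, 0.705, -0.037]
contact_force: [0.8, 0.1, -0.1]
opening: -0.002
```

```bash
cat > chk2.py <<'E'
from geo import *
s,r=R(); M=r.as_matrix()
t=s["position"]+r.apply([.173,0,0]); d=t-S(0,0,0)
print("tipcentre local x %.4f y %.4f z %.4f"%(d@ex,d@ey,d[2]),"F",s["contact_force"].round(1),"Fx_local %.1f"%(s["contact_force"]@ex),"open %.3f t %.2f"%(s["opening"],s["t"]),"yawerr %.3f"%(az()-AZS),M[:,0].round(3))
E
python3 chk2.py
python3 - <<'E'
from h import *
im=env.read_camera("side"); save("s_h1","side",im,(150,0,290,170),4.5)
im=env.read_camera("top"); save("t_h1","top",im,(60,100,260,280),3.3)
E
```

```text
tipcentre local x 0.1698 y 0.0003 z 0.2899 F [ 0.8  0.1 -0.1] Fx_local 0.2 open -0.002 t 56.00 yawerr -0.001 [ 0.003 -0.001 -1.   ]
```

View pics/s_h1.png

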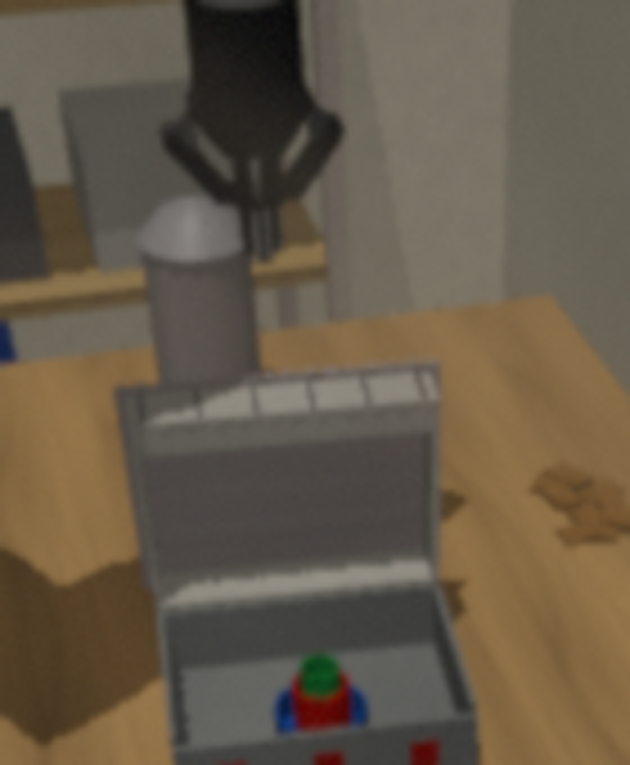

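View pics/t_h1.png

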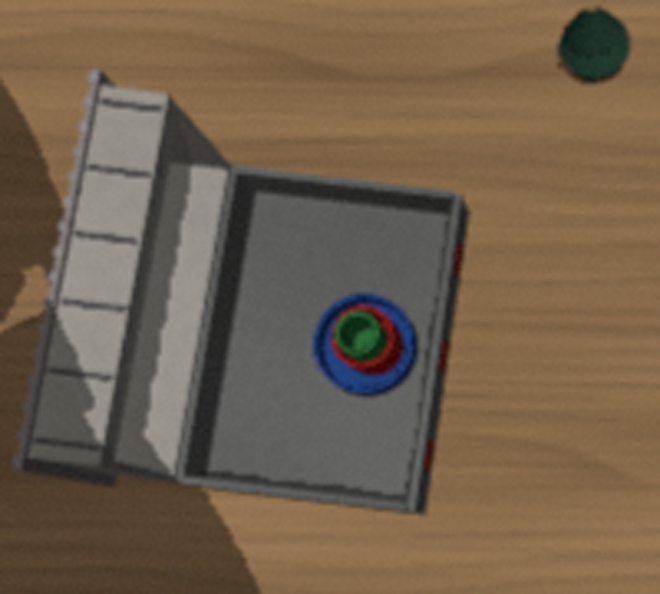

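The top view shows green inside red inside blue, concentric and inside the walls. I check the sheet's rear surface before descending behind it.

Run:
```python
from geo import *
for p in((95,72),(18,470),(57,270),(165,95),(108,462)):
    u=(np.array(p)+.5)/3.3-.5+[60,100]; X=back("top",u,.227); d=X-S(0,0,0); print(p,(d@ex).round(4),(d@ey).round(4))
rows(lin(S(.160,0,.370),downR(AZS),4),0,dp=0)
```

```text
(95, 72) 0.1155 -0.1164
(18, 470) 0.1157 0.1174
(57, 270) 0.1154 0.0028
(165, 95) 0.0725 -0.1073
(108, 462) 0.0667 0.1072
[{"linear":[23,-2,0],"turn":[-0.01,0.01,0],"jaw":0},{"linear":[23,-2,0],"turn":[0,0,0.01],"jaw":0},{"linear":[24,-2,0],"turn":[-0.01,0.01,0],"jaw":0},{"linear":[23,-2,0],"turn":[-0.01,0.01,0],"jaw":0}]
```

Emit:
{"fn": "send_rows", "kwargs": {
  "targets": [
    {"linear": [23, -2, 0], "turn": [0, 0, 0], "jaw": 0},
    {"linear": [23, -2, 0], "turn": [0, 0, 0], "jaw": 0},
    {"linear": [24, -2, 0], "turn": [0, 0, 0], "jaw": 0},
    {"linear": [23, -2, 0], "turn": [0, 0, 0], "jaw": 0},
    {"linear": [0, -10, 0], "turn": [0, 0, 0], "jaw": 0},
    {"linear": [0, 0, 0], "turn": [0, 0, 0], "jaw": 0}
  ]
}}

```text
t: 56.85
position: [0.5502, 0.3343, 0.3698]
tcp_rot: [0.707, 0.038, 0.705, -0.04]
contact_force: [0.6, -0.5, 0.6]
opening: 0.001
```

```bash
python3 chk2.py
python3 - <<'E'
import numpy as np
r=.135;h=.046;th=np.arange(1.51,-.01,-.0755)
C=lambda t:np.array([.08-r*np.cos(t)+h*np.sin(t)+.011,.06+r*np.sin(t)+h*np.cos(t)])*1e3
for a,b in zip(th[:-1],th[1:]):
    d=C(b)-C(a); print("%.2f: x%.0f z%.0f dx %.1f dz %.1f"%(b,*C(b),*d))
E
```

```text
tipcentre local x 0.1422 y -0.0013 z 0.1968 F [ 0.6 -0.5  0.6] Fx_local -0.4 open 0.001 t 56.85 yawerr -0.008 [ 0.003 -0.002 -1.   ]
1.43: x118 z200 dx -10.5 dz 2.5
1.36: x108 z202 dx -10.6 dz 1.7
1.28: x97 z203 dx -10.7 dz 0.8
1.21: x86 z203 dx -10.8 dz 0.0
1.13: x75 z202 dx -10.7 dz -0.8
1.06: x65 z200 dx -10.6 dz -1.6
0.98: x54 z198 dx -10.5 dz -2.4
0.91: x44 z195 dx -10.3 dz -3.2
0.83: x34 z191 dx -10.0 dz -3.9
0.76: x24 z186 dx -9.7 dz -4.7
0.68: x15 z181 dx -9.3 dz -5.4
0.60: x6 z175 dx -8.9 dz -6.1
0.53: x-2 z168 dx -8.4 dz -6.7
0.45: x-10 z160 dx -7.9 dz -7.4
0.38: x-18 z153 dx -7.3 dz -7.9
0.30: x-24 z144 dx -6.7 dz -8.5
0.23: x-30 z135 dx -6.0 dz -8.9
0.15: x-36 z126 dx -5.3 dz -9.4
0.08: x-40 z116 dx -4.6 dz -9.7
0.00: x-44 z106 dx -3.9 dz -10.1
```

Fingertips are behind the sheet. Next I push it forward along the contact arc.

Emit:
{"fn": "send_rows", "kwargs": {
  "targets": [
    {"linear": [0, -8, 0], "turn": [0, 0, 0], "jaw": 0},
    {"linear": [0, -8, 0], "turn": [0, 0, 0], "jaw": 0},
    {"linear": [-2, -10, 0], "turn": [0, 0, 0], "jaw": 0},
    {"linear": [-2, -10.5, 0], "turn": [0, 0, 0], "jaw": 0},
    {"linear": [-1, -10.5, 0], "turn": [0, 0, 0], "jaw": 0}
  ]
}}

```text
t: 57.48
position: [0.5452, 0.285, 0.378]
tcp_rot: [0.709, 0.039, 0.703, -0.039]
contact_force: [0.5, 1.4, -1.0]
opening: -0.002
```

```bash
python3 chk2.py
python3 - <<'E'
from h import *
im=env.read_camera("side"); save("s_h2","side",im,(150,30,290,170),4.5)
E
```

```text
tipcentre local x 0.0930 y -0.0020 z 0.2050 F [ 0.5  1.4 -1. ] Fx_local 1.4 open -0.002 t 57.48 yawerr -0.007 [ 0.007  0.    -1.   ]
```

View pics/s_h2.png

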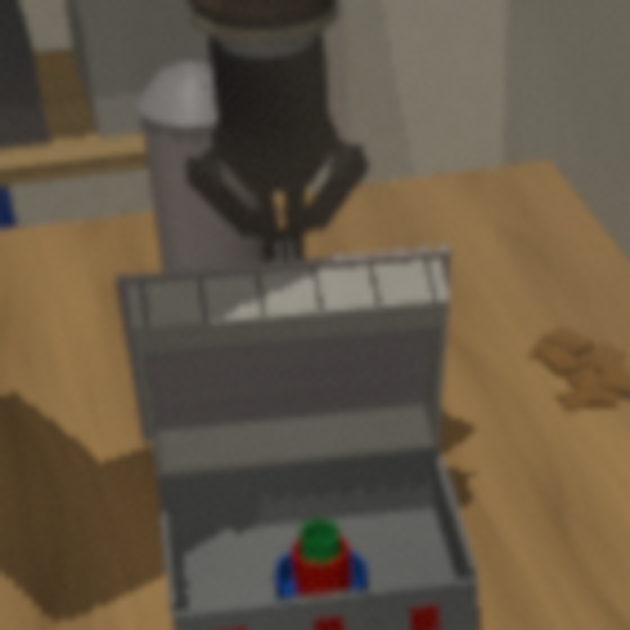

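The roof is swinging forward (≈1.25 rad), the stack is untouched and the load is light. I continue.

Emit:
{"fn": "send_rows", "kwargs": {
  "targets": [
    {"linear": [0.5, -10.5, 0], "turn": [0, 0, 0], "jaw": 0},
    {"linear": [1, -10.5, 0], "turn": [0, 0, 0], "jaw": 0},
    {"linear": [2, -10.5, 0], "turn": [0, 0, 0], "jaw": 0},
    {"linear": [3, -10.5, 0], "turn": [0, 0, 0], "jaw": 0},
    {"linear": [3.5, -10, 0], "turn": [0, 0, 0], "jaw": 0},
    {"linear": [4, -10, 0], "turn": [0, 0, 0], "jaw": 0}
  ]
}}

```text
t: 58.28
position: [0.5379, 0.2181, 0.3633]
tcp_rot: [0.709, 0.039, 0.703, -0.039]
contact_force: [0.6, 0.9, 0.0]
opening: -0.005
```

```bash
python3 chk2.py
python3 - <<'E'
from h import *
im=env.read_camera("side"); save("s_h3","side",im,(150,30,290,170),4.5)
E
```

```text
tipcentre local x 0.0258 y -0.0017 z 0.1903 F [0.6 0.9 0. ] Fx_local 0.9 open -0.005 t 58.27 yawerr -0.008 [ 0.008 -0.    -1.   ]
```

View pics/s_h3.png

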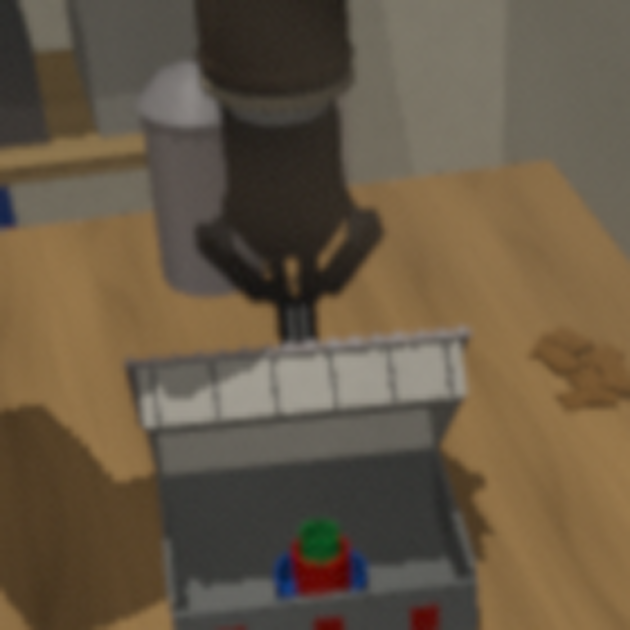

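Emit:
{"fn": "send_rows", "kwargs": {
  "targets": [
    {"linear": [6, -9.5, 0], "turn": [0, 0, 0], "jaw": 0},
    {"linear": [6.5, -9, 0], "turn": [0, 0, 0], "jaw": 0},
    {"linear": [7, -8.5, 0], "turn": [0, 0, 0], "jaw": 0},
    {"linear": [7.5, -8, 0], "turn": [0, 0, 0], "jaw": 0},
    {"linear": [8, -7.5, 0], "turn": [0, 0, 0], "jaw": 0},
    {"linear": [8.5, -7, 0], "turn": [0, 0, 0], "jaw": 0}
  ]
}}

```text
t: 59.08
position: [0.5321, 0.1646, 0.3162]
tcp_rot: [0.708, 0.039, 0.704, -0.039]
contact_force: [0.2, 0.5, 0.8]
opening: 0.001
```

```bash
python3 chk2.py
python3 - <<'E'
from h import *
im=env.read_camera("side"); save("s_h4","side",im,(150,50,290,190),4.5)
E
```

```text
tipcentre local x -0.0283 y -0.0013 z 0.1432 F [0.2 0.5 0.8] Fx_local 0.6 open 0.001 t 59.08 yawerr -0.008 [ 0.007 -0.001 -1.   ]
```

View pics/s_h4.png

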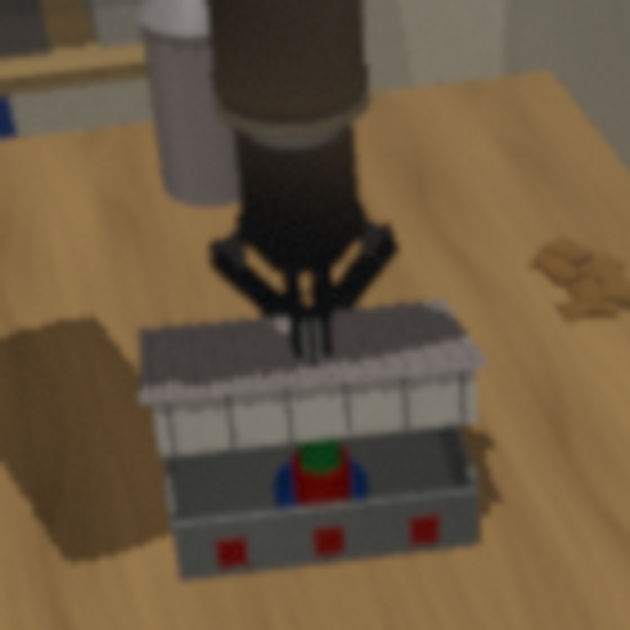

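Nearly shut, about 0.3 rad. I press on down.

Emit:
{"fn": "send_rows", "kwargs": {
  "targets": [
    {"linear": [8.5, -6, 0], "turn": [0, 0, 0], "jaw": 0},
    {"linear": [9, -5, 0], "turn": [0, 0, 0], "jaw": 0},
    {"linear": [9, -4, 0], "turn": [0, 0, 0], "jaw": 0},
    {"linear": [5, -3, 0], "turn": [0, 0, 0], "jaw": 0}
  ]
}}

```text
t: 59.62
position: [0.5297, 0.1449, 0.2814]
tcp_rot: [0.708, 0.039, 0.704, -0.039]
contact_force: [-0.1, -0.1, 0.7]
opening: -0.003
```

```bash
python3 chk2.py
python3 - <<'E'
from h import *
im=env.read_camera("side"); save("s_h5","side",im,(150,70,290,190),4.5)
E
```

```text
tipcentre local x -0.0483 y -0.0006 z 0.1084 F [-0.1 -0.1  0.7] Fx_local -0.1 open -0.003 t 59.62 yawerr -0.007 [ 0.005 -0.002 -1.   ]
```

View pics/s_h5.png

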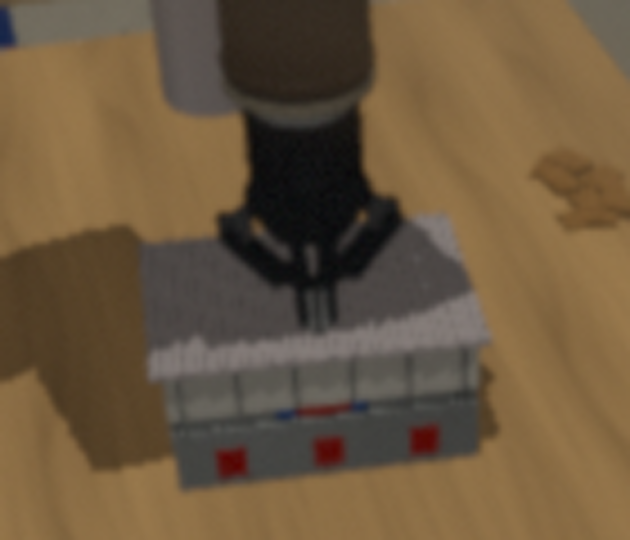

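The tubs still show through a gap, so it isn't fully closed. I press in small steps and watch the force.

Emit:
{"fn": "send_rows", "kwargs": {
  "targets": [
    {"linear": [2, 0, 0], "turn": [0, 0, 0], "jaw": 0},
    {"linear": [0, 0, 0], "turn": [0, 0, 0], "jaw": 0}
  ]
}}

```text
t: 59.92
position: [0.5296, 0.1446, 0.2788]
tcp_rot: [0.708, 0.038, 0.705, -0.04]
contact_force: [0.6, -0.1, 0.9]
opening: -0.001
```

Emit:
{"fn": "send_rows", "kwargs": {
  "targets": [
    {"linear": [2, 0, 0], "turn": [0, 0, 0], "jaw": 0}
  ]
}}

```text
t: 60.05
position: [0.5298, 0.1447, 0.2771]
tcp_rot: [0.708, 0.038, 0.704, -0.039]
contact_force: [-2.0, -2.8, 24.3]
opening: 0.002
```

Emit:
{"fn": "send_rows", "kwargs": {
  "targets": [
    {"linear": [1.5, 0, 0], "turn": [0, 0, 0], "jaw": 0}
  ]
}}

```text
t: 60.18
position: [0.5299, 0.1447, 0.2769]
tcp_rot: [0.708, 0.038, 0.704, -0.039]
contact_force: [-10.7, -5.5, 43.2]
opening: -0.004
```

The force rises sharply, to 43 N with no travel, so this is the hard stop and the roof is shut. I withdraw upwards and away.

Emit:
{"fn": "send_rows", "kwargs": {
  "targets": [
    {"linear": [-10, 0, 0], "turn": [0, 0, 0], "jaw": 0},
    {"linear": [-30, 0, 0], "turn": [0, 0, 0], "jaw": 0},
    {"linear": [-50, 20, 0], "turn": [0, 0, 0], "jaw": 0},
    {"linear": [-40, 50, 0], "turn": [0, 0, 0], "jaw": 0},
    {"linear": [-10, 50, 0], "turn": [0, 0, 0], "jaw": 0},
    {"linear": [0, 50, -20], "turn": [0, 0, 0], "jaw": 0},
    {"linear": [0, 50, -40], "turn": [0, 0, 0], "jaw": 0},
    {"linear": [0, 50, -40], "turn": [0, 0, 0], "jaw": 0},
    {"linear": [0, 50, -40], "turn": [0, 0, 0], "jaw": 0},
    {"linear": [0, 0, 0], "turn": [0, 0, 0], "jaw": 0}
  ]
}}

```text
t: 61.42
position: [0.4266, 0.481, 0.4232]
tcp_rot: [0.71, 0.041, 0.702, -0.038]
contact_force: [0.4, -0.4, 0.3]
opening: -0.002
```

```bash
python3 chk2.py
python3 - <<'E'
from h import *
im=env.read_camera("side"); np.save("side.npy",im); save("s_i1","side",im); save("s_i2","side",im,(170,105,270,185),7)
im=env.read_camera("top"); np.save("top.npy",im); save("t_i1","top",im)
E
```

```text
tipcentre local x 0.2764 y 0.1356 z 0.2502 F [ 0.4 -0.4  0.3] Fx_local -0.3 open -0.002 t 61.42 yawerr -0.009 [ 0.011  0.003 -1.   ]
```

View pics/s_i1.png

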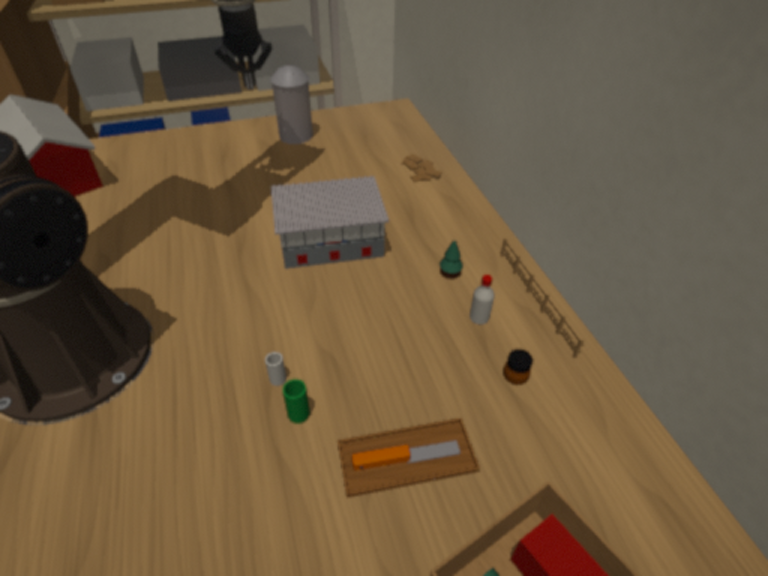

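View pics/s_i2.png

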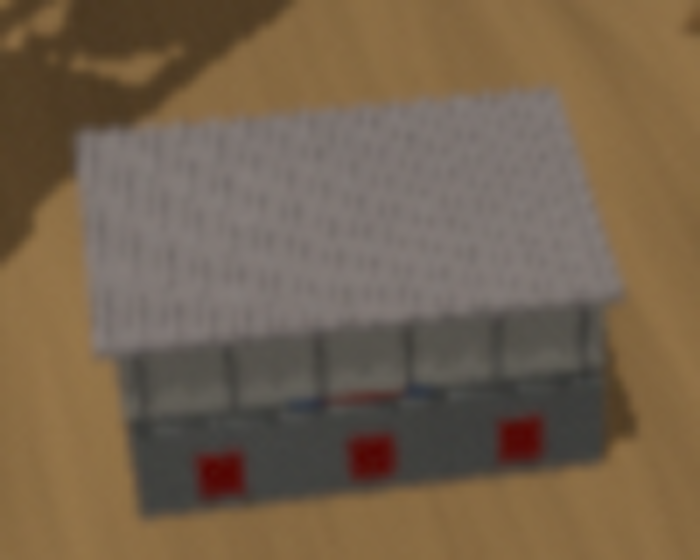

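View pics/t_i1.png

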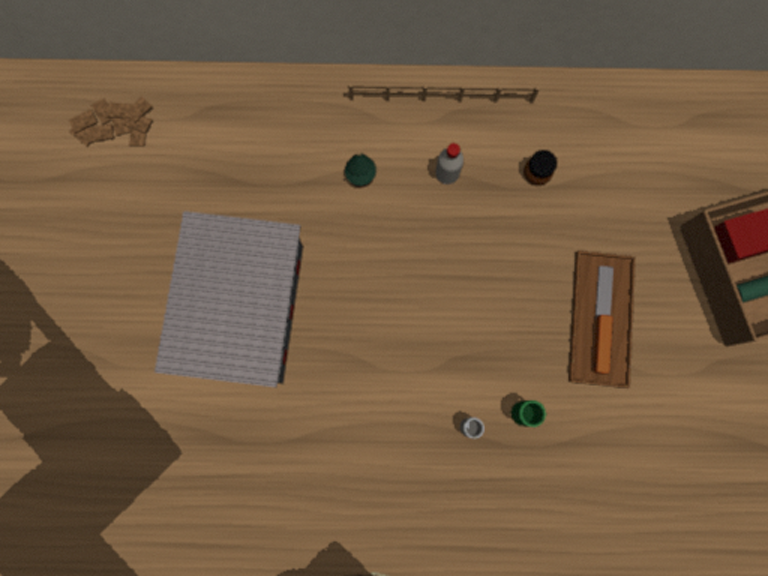

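Every roof corner coincides with the initial crop. I'll check the registration numerically against the starting picture, plus the scraper and the bystanders.

Run:
```python
from geo import *
a=cv2.imread("pics/s_shed.png",0).astype(np.float32); b=cv2.imread("pics/s_i2.png",0).astype(np.float32)
for nm,(x0,y0,x1,y1) in dict(front_edge=(80,270,640,400),lower_wall=(130,430,610,520),back=(300,70,640,200)).items():
    A,B=a[y0:y1,x0:x1],b[y0:y1,x0:x1]; w=cv2.createHanningWindow(A.shape[::-1],cv2.CV_32F)
    d,r=cv2.phaseCorrelate(A,B,w); print(nm,"shift px(orig)",np.round(np.array(d)/7,2),round(r,2))
L=np.array([-.087]); 
e0=proj("side",S(-.087,0,.106)); th=.04; R_=np.hypot(.167,.046); a0=np.arctan2(.046,.167)+th
e1=proj("side",S(.08-R_*np.cos(a0),0,.06+R_*np.sin(a0))); print("0.04rad would be",e1-e0)
for n in("glue","paint_jar","fir","scraper","scraper_tip"):
    for r in env.spot_point("top",n)[:1]:
        u=np.array(r["xy"])*[512,384]; print(n,round(r["score"],2),u.round(1),back("top",u,.004 if "scr" in n else 0).round(3))
T=np.array([.5252,-.372]);c,s_=np.cos(-.0949),np.sin(-.0949)
# scraper by picture: colour masks top
im=np.load("top.npy"); h=cv2.cvtColor(im,cv2.COLOR_RGB2HSV)
m=((h[...,0]>5)&(h[...,0]<14)&(h[...,1]>190)&(h[...,2]>90)); ys,xs=np.nonzero(m[150:270,380:430]); u=[xs.mean()+380,ys.mean()+150]
d=back("top",u,.026)[:2]-T; print("handle centre in tray",(d@[c,s_]).round(4),(d@[-s_,c]).round(4),len(xs))
print(env.read_state()["t"],env.read_state()["contact_force"])
```

```text
front_edge shift px(orig) [-0.01  0.08] 0.45
lower_wall shift px(orig) [ 0.02 -0.01] 0.39
back shift px(orig) [-0.    0.09] 0.51
0.04rad would be [[-0.19836632 -2.11495576]]
glue 0.75 [296.3 112.1] [ 0.77  -0.126  0.   ]
paint_jar 0.77 [356.1 113.8] [ 0.768 -0.273  0.   ]
fir 0.87 [239.5 114.6] [0.761 0.013 0.   ]
scraper 0.61 [398.9 228.7] [ 0.486 -0.366  0.004]
scraper_tip 0.59 [400.7 179. ] [ 0.605 -0.375  0.004]
handle centre in tray -0.0417 0.0064 45
61.775 [ 0.68267529 -0.59908515  0.56372817]
```

The roof edge is within 0.1 px of its start (0.04 rad would be 2.1 px). The bystanders are in place within measuring error, the scraper is within the tray, and the arm is clear. I hand in.

```bash
python3 -c "
from bench import env
print(env.close_job()); print(env.read_state()['t'])"
```

```text
the job is handed in; nothing more can be done
None
the job is handed in; nothing more can be done
```

The job is done and handed in at about 62 s of robot time; the interface gave no verdict.

**What I did**
- I put the scraper's blade in the slot and levered the roof up to about 1.55 rad, with the fingers staying clear of it.
- I laid the scraper back flat in the middle of its tray.
- I nested blue, red and small green in the hen house. The yellow tub is not there in this run.
- The blue tub had been knocked about 30 mm aside partway through, so I measured it again before gripping it.
- I pushed the roof shut from behind with closed fingers.

**Last checks**
- **Roof:** the front edge is within 0.1 px of where it started, and 0.04 rad would show as about 2.1 px. It met the hard stop when pressed.
- **Tubs:** the top view showed them upright, concentric and inside the walls before I closed the roof. Once the roof was shut I could see only slivers of blue and red through the slot.
- **Scraper:** it lies within the tray outline, with the handle centre about 6 mm off the tray's centre line.
- **Bystanders:** the first and last network readings differ by 2–7 mm, which is the networks' scatter. The pictures show no movement.
- **Arm:** it is clear of everything.

**Two force peaks and some disagreements**
- Touching the scraper to the table to measure its height gave a brief 83 N at the wrist, under the 120 N limit.
- Pressing the roof shut with the fingertips reached 43 N.
- The automatic fits for the green tub disagreed by up to 8 mm between cameras, so I triangulated its rim instead, and that fitted. One fit of the blue tub in the shed, partly hidden by the arm, was also wrong, so I discarded it.

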